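Walk a busbar along the earthing strip and latch it

ROBOT

A 7-joint arm with a two-finger parallel gripper is mounted at the origin on the work surface. World frame = base frame: x ahead of the robot, y to its left, z up, the work surface at z = 0. Lengths are in m, angles in rad, forces in N, time in s.
With the tool pointing down it reaches from about 0.4 to 0.875 m from the base axis. Payload 19.3 kg.
Tool frame: the origin (TCP) lies at the very end of the fingers, on their centre line; the grasp point (between the pads) lies 19 mm behind it; z points along the fingers, x is the direction in which the jaws open and shut, and the axes are right-handed (so a half turn about z gives the same grasp; the last joint's range is limited). The gripper opens to 85 mm and grips with 20 to 120 N. Pads are 22 mm wide; open, the fingers measure 114 mm over their backs; the gripper's body (76 mm by 85 mm) begins 54 mm behind the grasp point. The pads swing forward as they close: fully open they stand 13 mm farther back than shut.
Start: joints at [1.148, 0.521, -0.036, 1.599, 0.021, 1.021, -0.113], TCP at [0.216, -0.587, 0.231] pointing down, gripper open.
Joint ranges: [-2.91, 2.91], [-0.3, 2.13], [-1.5, 1.42], [0.17, 2.43], [-1.26, 4.41], [0.16, 1.93], [-2.52, 2.52]. Speed limits (rad/s): [1.89, 1.89, 2.39, 2.39, 3.01, 3.01, 3.01].

INTERFACE

Orientations are given as [roll, pitch, yaw] about the fixed x, y, z axes, in that order (R = Rz(yaw) Ry(pitch) Rx(roll)).
In Python, from workcell import observe, eyes, job_done gives the robot as it stands. The module is installed in compiled form; this text tells all that it offers.
- The arm moves only by the shell command python3 -m pendant 'ROWS' [FORCE]. ROWS is JSON, a list of rows, each an object of numbers: "dx", "dy", "dz": the shift along the tool's x, y, z in mm; "ax", "ay", "az": the turn, a rotation vector about the tool's x, y, z in degrees; "claw": the finger opening in mm, from 0 to 85.4. A call has 1 to 10 rows; each row is the pose to reach, as a shift and turn from the pose commanded when the call began, along the tool's axes at that moment; what a row does not reach only later rows make up. A row lasts 1/12 s, in which the tool goes at most 41.7 mm and 7.16 degrees, less where a joint would pass 70% of its speed; a pose out of reach is approached as far as the arm can. A call with a gripper value outside its range is refused whole. The fingers move at their own pace and stop on an object; FORCE is the grip in N (left out, the last holds). Time passes only in rows, so rows that repeat a pose let the fingers close. It gives the time, the measured TCP pose, the force and the opening at its end, in the units of the state.
- observe(): the state, without advancing time (a new reading comes with each control period).
- eyes.grab_frame(name): name is "side" or "top" or "wrist"; returns a dict with "image" (420x560x3 uint8, blue, green, red), "fovy" (degrees; the focal length in pixels is half the picture's height over the tangent of half this angle, whatever the lens; pixels are square), "cx", "cy" (the principal point, pixels), "view" (4x4, takes a point from world to camera coordinates). Camera axes: x right, y up, looking along -z (the intrinsics and any distortion apply to the point x, -y, -z); pixel columns grow to the right and rows downward; lengths in m; the calibration is good to about 2 mm. A picture is of the moment at which its call begins. There is no depth.
- job_done(): hands the job in, once; it reports no verdict.
The state is a dict: "clock": time; "qpos": joint angles; "qd": joint speeds; "joint_efforts": joint torques, N m; "position": TCP position; "tool_rot": TCP orientation; "force": force on the tool from outside, world axes, zero at the start; "moment": the same for the moment, N m; "grip_width": finger opening in m.
Only numpy, scipy, OpenCV 4.12 (cv2) and the standard library are available. Lean on these libraries where they do the work, as an engineer would, in place of code of your own. Each camera call takes 0.05 s, during which the arm holds its last target.

TASK

Walk the brass busbar end over end along the copper earthing strip towards the yellow end stop: tip it up onto its black end and lay it gently down beyond, then up onto its red end and gently down again, without ever lifting the whole bar clear of the strip or letting it fall. Then slide it along until its black end is right up against the stop, in line with the strip, and swing the steel latch fully across it. Leave the things lying around undisturbed.

Things in the scene. Friction and masses are not known exactly. Their poses are not given: they have to be found in the camera images.
- strip: fixed copper earthing strip on a rubber backing, 64 x 554 mm, its top face 10 mm above the bench. Origin on the bench under the strip, on its centre line; y runs along the strip towards the yellow stop, x across it (away from the robot), z up. The copper reaches from y = -289 to +265 mm. The latch's pivot post stands beside it at x = +85, y = +180 mm
- stop_face (a point): centre of the face (26 mm wide, 30 mm high above the strip) of the yellow end stop that the bar must touch, at strip x = 0, y = +245 mm, 23 mm above the bench; same axes as the strip. The stop's top is 40 mm above the bench
- bar_center (a point): centre of the loose brass busbar, a square tube 26 x 26 x 130 mm with flat ends, about 0.33 kg (varies by a third); y runs from its red to its black end. It starts flat on the strip, black end towards the stop
- bar_red (a point): centre of the bar's flat end face at the end with a red painted band, 65 mm from the bar's centre. Tipping the bar over moves it on by 130 + 26 mm, and its foot may slip forward 5 to 20 mm more each time in a firm grip; two turns without slip end 38 to 70 mm short of the stop
- bar_black (a point): centre of the bar's flat end face at the end with a black painted band, 65 mm from the bar's centre. Pinched lightly (about 4 N) across its sides near an end, the bar turns between the fingers as that end is raised and its other end stays on the strip
- latch (a joint): steel swing latch, a flat arm 16 mm wide turning on an upright pivot 85 mm to the far side (+x) of the strip's centre line. 0 (rad): open, pointing along the strip away from the stop (strip -y); it turns clockwise seen from above; 1.57: across the strip (pointing to strip -x), over the bar; stop at 1.6. It has light friction and stays where it is left. The arm reaches 106 mm from the pivot, its underside is 40 mm above the bench (4 mm over the lying bar)
- latch_knob (a point): middle of the latch's upright black round knob, 13 mm across, 24 mm tall (from 45 to 69 mm above the bench), on the arm 65 mm from the pivot axis
- screwdriver_mid (a point): screwdriver lying on the robot's side of the strip, about 200 mm long; bystander, leave alone
- nut_tray_mid (a point): middle of a blue parts tray 90 x 120 x 35 mm beyond the strip; bystander, leave alone
- screw_jar_mid (a point): middle of a jar 60 mm across, 70 mm tall beyond the strip; bystander, leave alone
There are look-alikes about, which are no part of the job. Of the things shaped like the part that bears bar_center, the brass one is meant.

How it is judged:
By the outcome, as a careful person would: the job done as asked, in the order asked, and still so for the second after the job is handed in, with the robot touching nothing.
It also fails if it takes over 72 s, if anything falls off the work surface, if the arm or the gripper's body presses on something with over 40 N, if the wrist force passes 120 N, or if a joint passes its speed limit or range.

## Working session

There is one attempt and no reset: what is moved stays moved. The work goes in short steps, Python scripts to look and compute and a shell command to move; the robot and the scene stay as the last step left them, time stands still between calls to the robot, and variables do not carry over. Pictures are saved under pics/ and viewed, and the job is handed in when it is done.

```bash
mkdir -p pics; ls; python3 - <<'E'
from workcell import observe, eyes
import cv2,numpy as np
np.set_printoptions(precision=4,suppress=True)
print(observe())
for n in ("side","top","wrist"):
    f=eyes.grab_frame(n); cv2.imwrite(f"pics/{n}0.png",f["image"])
    print(n,{k:(v if k!="image" else 0) for k,v in f.items()})
E
```

```text
pics
{'clock': 0.0, 'qpos': array([ 1.1478,  0.522 , -0.0363,  1.6   ,  0.0212,  1.0211, -0.1128]), 'qd': array([-0.0008, -0.001 , -0.0011,  0.0019,  0.0006, -0.001 ,  0.0005]), 'joint_efforts': array([ -0.0021, -92.7114,   1.9787, -36.9936,   0.0178,   0.0082,
         0.0001]), 'position': array([ 0.2158, -0.5862,  0.2307]), 'tool_rot': array([ 3.1415,  0.0011, -1.218 ]), 'force': array([ 0.5018,  0.1715, -0.7612]), 'moment': array([-0.0256, -0.0199, -0.0484]), 'grip_width': 0.08524574205870399}
side {'image': 0, 'fovy': 44.135626765444826, 'cx': 278.3355920630042, 'cy': 197.41580812903118, 'view': array([[-0.7283, -0.6852, -0.0067,  0.3541],
       [ 0.488 , -0.5255,  0.6969, -0.3646],
       [-0.481 ,  0.5043,  0.7171, -1.0552],
       [ 0.    ,  0.    ,  0.    ,  1.    ]])}
top {'image': 0, 'fovy': 52.061172414158435, 'cx': 273.04881562385896, 'cy': 214.57616993226588, 'view': array([[ 0.0036, -0.9999, -0.016 , -0.073 ],
       [ 0.9887,  0.0011,  0.1496, -0.5475],
       [-0.1496, -0.0164,  0.9886, -1.151 ],
       [ 0.    ,  0.    ,  0.    ,  1.    ]])}
wrist {'image': 0, 'fovy': 64.05298928391464, 'cx': 283.6712163303335, 'cy': 205.7894973350679, 'view': array([[ 0.346 , -0.9382, -0.0002, -0.6255],
       [ 0.9005,  0.3321, -0.2808,  0.0366],
       [ 0.2635,  0.097 ,  0.9598, -0.3778],
       [ 0.    ,  0.    ,  0.    ,  1.    ]])}
```

View pics/side0.png

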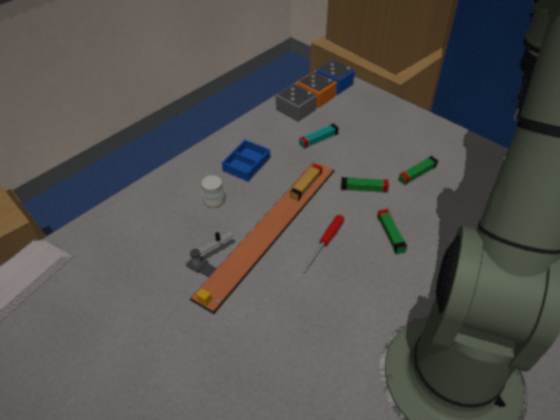

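View pics/top0.png

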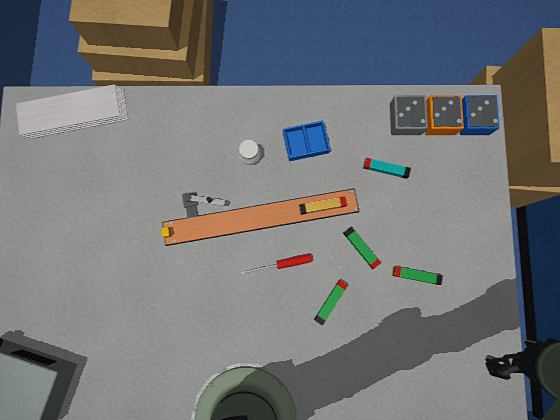

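View pics/wrist0.png

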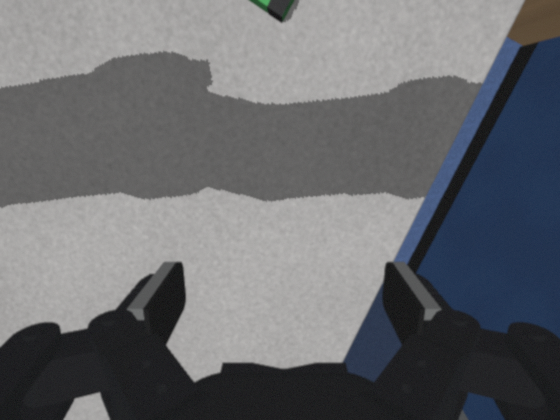

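Top view: the brass bar lies on the strip at (323,205), with its black end to the left towards the yellow stop (167,231) and its red end at (346,202). Possible mix-ups: green bars at (361,247), (417,275) and (331,301), and a cyan one at (387,168). None of those is brass or on the strip, so I choose (323,205).

```bash
cat > h.py <<'E'
import numpy as np,cv2
from workcell import observe, eyes
np.set_printoptions(precision=4,suppress=True)
def grab(n): return eyes.grab_frame(n)
def foc(f): return f["image"].shape[0]/2/np.tan(np.radians(f["fovy"])/2)
def ray(f,u,v):
    F=foc(f);V=f["view"];d=np.array([(u-f["cx"])/F,-(v-f["cy"])/F,-1.])
    R=V[:3,:3];return -R.T@V[:3,3],R.T@d
def onz(f,u,v,z):
    o,d=ray(f,u,v);return o+d*(z-o[2])/d[2]
def proj(f,P):
    p=f["view"][:3,:3]@np.asarray(P)+f["view"][:3,3];F=foc(f)
    return np.array([f["cx"]+F*p[0]/-p[2],f["cy"]-F*p[1]/-p[2]])
def tri(f1,p1,f2,p2):
    o1,d1=ray(f1,*p1);o2,d2=ray(f2,*p2)
    A=np.stack([d1,-d2],1);s=np.linalg.lstsq(A,o2-o1,rcond=None)[0]
    a=o1+d1*s[0];b=o2+d2*s[1];return (a+b)/2,np.linalg.norm(a-b)
def mask(f,lo,hi,box):
    h=cv2.cvtColor(f["image"],cv2.COLOR_BGR2HSV);m=cv2.inRange(h,np.array(lo),np.array(hi))
    x0,y0,x1,y1=box;k=np.zeros_like(m);k[y0:y1,x0:x1]=m[y0:y1,x0:x1];return k
E
python3 - <<'E'
from h import *
t=grab("top");s=grab("side")
c=cv2.resize(t["image"][170:260,150:370],None,fx=3.6,fy=3.6,interpolation=cv2.INTER_CUBIC);cv2.imwrite("pics/tc.png",c)
c=cv2.resize(s["image"][150:320,180:350],None,fx=3.5,fy=3.5,interpolation=cv2.INTER_CUBIC);cv2.imwrite("pics/sc.png",c)
h=cv2.cvtColor(t["image"],cv2.COLOR_BGR2HSV)
for p in [(240,218),(315,206),(325,204),(167,231),(345,202)]: print(p,h[p[1],p[0]])
E
```

```text
(240, 218) [ 12 147 198]
(315, 206) [ 22 159 193]
(325, 204) [ 22 154 190]
(167, 231) [ 24 240 218]
(345, 202) [  3 207 154]
```

View pics/tc.png

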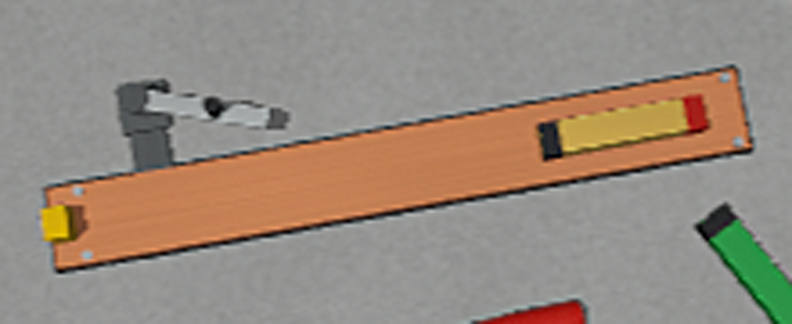

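View pics/sc.png

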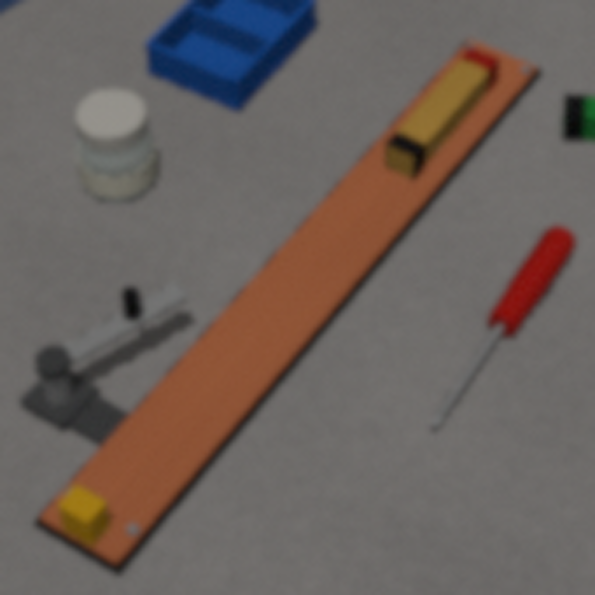

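Crops: the brass bar is clear on the strip, black towards the stop. The latch is already turned slightly from open, with its knob at about (209,199) in the top picture. Now the measurements.

```bash
cat >> h.py <<'E'
def rect(m):
    cs,_=cv2.findContours(m,cv2.RETR_EXTERNAL,cv2.CHAIN_APPROX_NONE);c=max(cs,key=cv2.contourArea)
    return cv2.minAreaRect(c),c
E
python3 - <<'E'
from h import *
def corners(f,box,z,lo=(5,90,60),hi=(28,255,255)):
    m=mask(f,lo,hi,box);m=cv2.morphologyEx(m,cv2.MORPH_CLOSE,np.ones((5,5)))
    _,c=rect(m);h=cv2.convexHull(c)
    a=cv2.approxPolyN(h,4).reshape(-1,2) if hasattr(cv2,'approxPolyN') else cv2.boxPoints(cv2.minAreaRect(h))
    return a,np.array([onz(f,u,v,z) for u,v in a])
t=grab("top");s=grab("side")
for f,box in((t,(150,170,370,260)),(s,(180,150,350,320))):
    a,P=corners(f,box,.01);print(a);print(P)
    print([np.linalg.norm(P[i]-P[(i+1)%4]) for i in range(4)])
E
```

```text
[[358 211]
 [166 245]
 [156 223]
 [354 188]]
[[ 0.5629 -0.3123  0.01  ]
 [ 0.4651  0.2309  0.01  ]
 [ 0.5277  0.262   0.01  ]
 [ 0.6295 -0.3026  0.01  ]]
[np.float64(0.5519033307317223), np.float64(0.06994185645852753), np.float64(0.5737540769856659), np.float64(0.06733673200874654)]
[[334 170]
 [213 312]
 [189 298]
 [314 160]]
[[ 0.5597 -0.3093  0.01  ]
 [ 0.4641  0.2355  0.01  ]
 [ 0.5315  0.2483  0.01  ]
 [ 0.6291 -0.3031  0.01  ]]
[np.float64(0.5530848100019601), np.float64(0.06857535607717978), np.float64(0.560013390749798), np.float64(0.0696940805748914)]
```

```bash
cat >> h.py <<'E'
def worldrect(f,m,z):
    _,c=rect(m);P=np.array([onz(f,u,v,z)[:2]*1000 for u,v in c.reshape(-1,2)],np.float32)
    return cv2.minAreaRect(P),P
E
python3 - <<'E'
from h import *
t=grab("top");s=grab("side")
T=[]
for f,box in((t,(150,170,370,260)),(s,(180,150,350,320))):
    # copper only (h<17, s<200)
    m=mask(f,(5,90,60),(17,215,255),box);m=cv2.morphologyEx(m,cv2.MORPH_OPEN,np.ones((3,3)))
    # long edges
    r,P=worldrect(f,m,.01);print('strip',r,cv2.boxPoints(r).round(1).tolist())
    # bar top
    m=mask(f,(19,90,90),(28,215,255),box);m=cv2.morphologyEx(m,cv2.MORPH_OPEN,np.ones((3,3)))
    r,P=worldrect(f,m,.036);print('brass',r)
    m=mask(f,(20,220,90),(30,255,255),box)
    r,P=worldrect(f,m,.040);print('yellow',r); print(cv2.boundingRect(m))
    m=mask(f,(0,170,60),(5,255,255),(300,160,370,215) if f is t else (295,150,340,185))
    r,P=worldrect(f,m,.036);print('red',r)
E
```

```text
strip ((547.2610473632812, -34.385009765625), (66.24568939208984, 555.1982421875), 10.122306823730469) [[465.8999938964844, 233.10000610351562], [563.4000244140625, -313.5], [628.7000122070312, -301.79998779296875], [531.0999755859375, 244.6999969482422]]
brass ((577.0623168945312, -209.10293579101562), (26.216293334960938, 98.00508880615234), 10.040565490722656)
yellow ((498.996337890625, 226.39166259765625), (26.297380447387695, 17.967924118041992), 10.36155891418457)
(162, 227, 8, 10)
red ((586.7757568359375, -266.59002685546875), (27.72982406616211, 14.980040550231934), 6.86948299407959)
strip ((546.3765869140625, -32.607666015625), (69.70071411132812, 556.6328735351562), 9.935426712036133) [[464.0, 235.5], [560.0999755859375, -312.79998779296875], [628.7000122070312, -300.70001220703125], [532.7000122070312, 247.5]]
brass ((574.0895385742188, -207.4117889404297), (25.18844223022461, 91.46967315673828), 10.644798278808594)
yellow ((492.1629333496094, 234.51358032226562), (30.573989868164062, 21.312856674194336), 4.377115726470947)
(199, 291, 11, 13)
red ((586.1340942382812, -266.9109191894531), (27.1356143951416, 10.170812606811523), 5.439789772033691)
```

Strip origin is about (544.7, -21.7) mm and its yaw is 10.05°. The bar centre in strip axes is (-1, -190), so two turns leave it about 58 mm short, which fits the 38–70 mm given. Size checks agree. Next I go above the red end.

```bash
python3 -m pendant '[{"dx":-30,"dy":-77,"dz":0,"az":-8,"claw":45},{"dx":-60,"dy":-154,"dz":0,"az":-16,"claw":45},{"dx":-90,"dy":-231,"dz":0,"az":-24,"claw":45},{"dx":-120,"dy":-308,"dz":10,"az":-32,"claw":45},{"dx":-150,"dy":-385,"dz":30,"az":-40,"claw":45},{"dx":-178,"dy":-460,"dz":50,"az":-56,"claw":45},{"dx":-178,"dy":-460,"dz":70,"az":-64,"claw":45},{"dx":-178,"dy":-460,"dz":90,"az":-72,"claw":45},{"dx":-178,"dy":-460,"dz":100,"az":-79.8,"claw":45},{"dx":-178,"dy":-460,"dz":100,"az":-79.8,"claw":45}]' 20
cat >> h.py <<'E'
from scipy.spatial.transform import Rotation as Ro
O=np.array([544.7,-21.7,0]);A=np.radians(10.05)
RS=Ro.from_euler('z',10.05,degrees=True).as_matrix()
def st(P): return RS.T@(np.asarray(P)*1000-O)
def ws(p): return (RS@np.asarray(p)+O)/1000
def stat():
    o=observe();R=Ro.from_euler('xyz',o["tool_rot"]).as_matrix()
    tz=RS.T@R
    g=st(o["position"])-19*tz[:,2]
    print("t %.2f"%o["clock"],"TCP strip",st(o["position"]).round(1),"grasp",g.round(1),"rpy",np.degrees(o["tool_rot"]).round(2),"F",(RS.T@o["force"]).round(1),"w %.1f"%(o["grip_width"]*1000),"q",o["qpos"].round(2))
    return o,R
def need(g,tilt=0,az=0,o=None):
    """shift in current tool axes to put grasp point at strip g (tool down)"""
    o=observe();R=Ro.from_euler('xyz',o["tool_rot"]).as_matrix()
    T=RS@np.diag([1,-1,-1])@Ro.from_euler('x',tilt,degrees=True).as_matrix()
    p=ws(np.array(g))+T[:,2]*.019
    print("shift",(R.T@(p-o["position"])*1000).round(1),"rot",np.degrees(Ro.from_matrix(R.T@T).as_rotvec()).round(2))
E
python3 -c "
from h import *
stat();need([-1,-242,110])"
```

```text
t 0.45 TCP strip [-422.3 -498.7  231.3] grasp [-422.3 -498.7  250.3] rpy [180.     0.   -69.79] F [-0.2  0.1  0. ] w 85.6 q [ 1.15  0.52 -0.04  1.6   0.02  1.02 -0.11]
shift [-178.4 -460.   140.3] rot [ -0.     0.   -79.84]schema error: expected keys dx, dy, dz, ax, ay, az, claw
```

```bash
python3 -m pendant '[{"dx":-15,"dy":-38,"dz":0,"ax":0,"ay":0,"az":-7,"claw":45},{"dx":-30,"dy":-77,"dz":0,"ax":0,"ay":0,"az":-14,"claw":45},{"dx":-45,"dy":-115,"dz":0,"ax":0,"ay":0,"az":-21,"claw":45},{"dx":-60,"dy":-154,"dz":10,"ax":0,"ay":0,"az":-28,"claw":45},{"dx":-75,"dy":-192,"dz":20,"ax":0,"ay":0,"az":-35,"claw":45},{"dx":-90,"dy":-230,"dz":30,"ax":0,"ay":0,"az":-42,"claw":45},{"dx":-105,"dy":-268,"dz":40,"ax":0,"ay":0,"az":-49,"claw":45},{"dx":-120,"dy":-307,"dz":50,"ax":0,"ay":0,"az":-56,"claw":45},{"dx":-135,"dy":-345,"dz":60,"ax":0,"ay":0,"az":-63,"claw":45},{"dx":-150,"dy":-384,"dz":70,"ax":0,"ay":0,"az":-70,"claw":45}]' 20
python3 -c "
from h import *
stat();need([-1,-242,110])"
```

```text
clock: 1.28
position: [0.5217, -0.3151, 0.1623]
tool_rot: [3.141, -0.0, 0.009]
force: [-0.2, -0.7, -0.8]
grip_width: 0.0448
t 1.28 TCP strip [ -73.8 -284.9  162.3] grasp [ -73.8 -284.9  181.3] rpy [179.99  -0.02   0.54] F [-0.3 -0.6 -0.8] w 44.8 q [ 0.7   0.6  -0.38  1.69  0.27  0.9   0.23]
shift [ 64.7 -54.4  71.3] rot [ 0.01 -0.02 -9.51]
```

```bash
python3 -m pendant '[{"dx":22,"dy":-18,"dz":24,"ax":0,"ay":0,"az":-3,"claw":45},{"dx":44,"dy":-36,"dz":48,"ax":0,"ay":0,"az":-6,"claw":45},{"dx":64.7,"dy":-54.4,"dz":85,"ax":0,"ay":0,"az":-9.5,"claw":45},{"dx":64.7,"dy":-54.4,"dz":111,"ax":0,"ay":0,"az":-9.5,"claw":45},{"dx":64.7,"dy":-54.4,"dz":111,"ax":0,"ay":0,"az":-9.5,"claw":45},{"dx":64.7,"dy":-54.4,"dz":111,"ax":0,"ay":0,"az":-9.5,"claw":45}]'
python3 -c "
from h import *
stat();need([-1,-242,32])
f=grab('wrist');cv2.imwrite('pics/w1.png',f['image']);
for p in ([-14,-125,36],[12,-125,36],[-14,-255,36],[12,-255,36]): print(proj(f,ws(p)))"
```

```text
clock: 1.78
position: [0.5842, -0.2618, 0.0508]
tool_rot: [-3.14, 0.002, 0.169]
force: [-0.8, -0.5, 1.3]
grip_width: 0.0451
t 1.78 TCP strip [  -3.  -243.3   50.8] grasp [  -3.  -243.3   69.8] rpy [-179.93    0.14    9.71] F [-0.8 -0.3  1.3] w 45.1 q [ 0.57  0.79 -0.36  1.66  0.37  0.76  0.2 ]
shift [ 2.1 -1.3 37.8] rot [-0.07  0.14 -0.34]
[255.1835 -13.7772]
[318.8375 -14.2153]
[262.5653 273.5398]
[312.8326 273.3258]
```

View pics/w1.png

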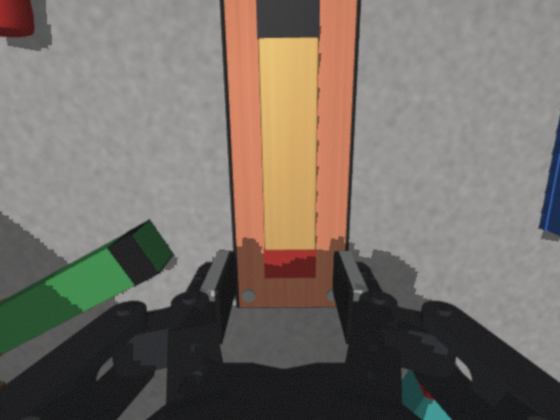

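The wrist view shows the brass bar centred between the fingers, red end at (290,277). The nearest green bar at (165,245) is about 30 mm clear. Now down, and try a light pinch.

```bash
python3 -m pendant '[{"dx":3,"dy":-1.3,"dz":15,"ax":0,"ay":0,"az":-0.3,"claw":45},{"dx":3,"dy":-1.3,"dz":30,"ax":0,"ay":0,"az":-0.3,"claw":40},{"dx":3,"dy":-1.3,"dz":37,"ax":0,"ay":0,"az":-0.3,"claw":32},{"dx":3,"dy":-1.3,"dz":37,"ax":0,"ay":0,"az":-0.3,"claw":30},{"dx":3,"dy":-1.3,"dz":37,"ax":0,"ay":0,"az":-0.3,"claw":30}]' 4
python3 -c "
from h import *
stat()"
```

```text
clock: 2.25
position: [0.5874, -0.2604, 0.0146]
tool_rot: [-3.141, 0.0, 0.174]
force: [1.4, -0.1, 0.0]
grip_width: 0.0302
t 2.25 TCP strip [   0.4 -242.5   14.6] grasp [   0.4 -242.5   33.6] rpy [-179.99    0.03    9.98] F [ 1.4 -0.3  0. ] w 30.2 q [ 0.55  0.84 -0.34  1.66  0.4   0.7   0.18]
```

```bash
python3 -m pendant '[{"dx":0,"dy":0,"dz":0,"ax":0,"ay":0,"az":0,"claw":24},{"dx":0,"dy":0,"dz":0,"ax":0,"ay":0,"az":0,"claw":24},{"dx":0,"dy":0,"dz":0,"ax":0,"ay":0,"az":0,"claw":24},{"dx":0,"dy":0,"dz":0,"ax":0,"ay":0,"az":0,"claw":24}]' 4
python3 -c "
from h import *
stat()"
```

```text
clock: 2.58
position: [0.5878, -0.2605, 0.015]
tool_rot: [3.141, -0.0, 0.174]
force: [-2.1, -1.5, 2.0]
grip_width: 0.0254
t 2.58 TCP strip [   0.8 -242.6   15. ] grasp [   0.8 -242.6   34. ] rpy [179.97  -0.01  10.  ] F [-2.3 -1.1  2. ] w 25.4 q [ 0.55  0.84 -0.34  1.66  0.4   0.7   0.18]
```

```bash
python3 - <<'E'
import numpy as np
for t in np.arange(5,91,5):
    r=np.radians(t);print(t,"dy %.1f dz %.1f"%(-(117*(1-np.cos(r))+15.5*np.sin(r)),-(116*np.sin(r)+15.5*(np.cos(r)-1))))
E
```

```text
5 dy -1.8 dz -10.1
10 dy -4.5 dz -19.9
15 dy -8.0 dz -29.5
20 dy -12.4 dz -38.7
25 dy -17.5 dz -47.6
30 dy -23.4 dz -55.9
35 dy -30.0 dz -63.7
40 dy -37.3 dz -70.9
45 dy -45.2 dz -77.5
50 dy -53.7 dz -83.3
55 dy -62.6 dz -88.4
60 dy -71.9 dz -92.7
65 dy -81.6 dz -96.2
70 dy -91.5 dz -98.8
75 dy -101.7 dz -100.6
80 dy -111.9 dz -101.4
85 dy -122.2 dz -101.4
90 dy -132.5 dz -100.5
```

```bash
python3 -m pendant '[{"dx":0,"dy":-0.8,"dz":-5,"ax":0,"ay":0,"az":0,"claw":24},{"dx":0,"dy":-1.8,"dz":-10.1,"ax":0,"ay":0,"az":0,"claw":24},{"dx":0,"dy":-3,"dz":-15,"ax":0,"ay":0,"az":0,"claw":24},{"dx":0,"dy":-4.5,"dz":-19.9,"ax":0,"ay":0,"az":0,"claw":24},{"dx":0,"dy":-8,"dz":-29.5,"ax":0,"ay":0,"az":0,"claw":24},{"dx":0,"dy":-12.4,"dz":-38.7,"ax":0,"ay":0,"az":0,"claw":24},{"dx":0,"dy":-12.4,"dz":-38.7,"ax":0,"ay":0,"az":0,"claw":24}]' 4
python3 -c "
from h import *
stat()
f=grab('side');c=cv2.resize(f['image'][140:230,250:370],None,fx=5,fy=5,interpolation=cv2.INTER_CUBIC);cv2.imwrite('pics/s2.png',c)
f=grab('wrist');cv2.imwrite('pics/w2.png',f['image'])"
```

```text
clock: 3.17
position: [0.5866, -0.2469, 0.0556]
tool_rot: [3.141, -0.002, 0.176]
force: [0.2, -0.3, -2.4]
grip_width: 0.0258
t 3.17 TCP strip [   1.9 -229.1   55.6] grasp [   1.9 -229.1   74.6] rpy [179.96  -0.13  10.06] F [ 0.1 -0.4 -2.4] w 25.8 q [ 0.55  0.78 -0.37  1.68  0.37  0.76  0.18]
```

View pics/s2.png

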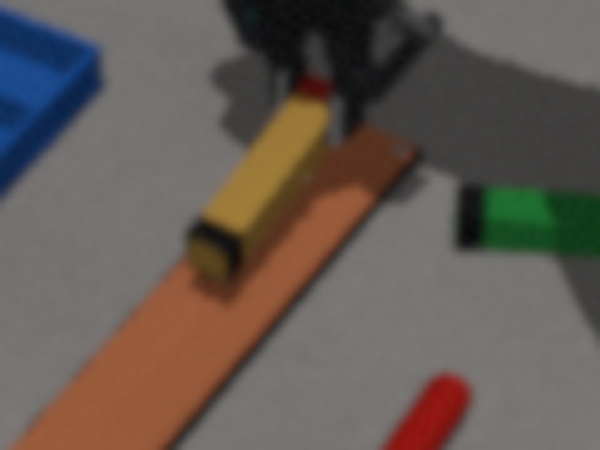

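View pics/w2.png

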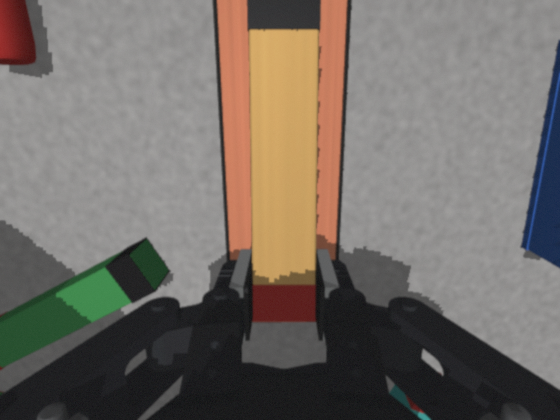

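```bash
python3 - <<'E'
from h import *
f=grab('side');w=grab('wrist')
def C(p): return ((proj(f,ws(p))-[250,140])*5).round(0)
for th in (0,10,20):
  r=np.radians(th);c,s=np.cos(r),np.sin(r)
  for lift in (0,):
    for x in(-12,14):
      for (l,h) in ((0,0),(0,26),(130,26)):
        p=[x,-125-l*c+h*s,10+l*s+h*c];print(th,x,l,h,C(p),proj(w,ws(p)).round(0))
print("flat lifted 40")
for x in(-12,14):
  for (l,h) in ((0,0),(0,26),(130,26)):
    p=[x,-113-l,50+h];print(x,l,h,C(p),proj(w,ws(p)).round(0))
E
```

```text
0 -12 0 0 [236. 305.] [258.  36.]
0 -12 0 26 [237. 271.] [254.  24.]
0 -12 130 26 [360. 132.] [260. 294.]
0 14 0 0 [195. 286.] [310.  36.]
0 14 0 26 [196. 252.] [315.  24.]
0 14 130 26 [319. 115.] [308. 294.]
10 -12 0 0 [236. 305.] [258.  36.]
10 -12 0 26 [233. 277.] [253.  12.]
10 -12 130 26 [356. 109.] [256. 307.]
10 14 0 0 [195. 286.] [310.  36.]
10 14 0 26 [191. 258.] [315.  12.]
10 14 130 26 [315.  92.] [312. 307.]
20 -12 0 0 [236. 305.] [258.  36.]
20 -12 0 26 [228. 284.] [253.   1.]
20 -12 130 26 [348.  91.] [252. 314.]
20 14 0 0 [195. 286.] [310.  36.]
20 14 0 26 [187. 265.] [315.   1.]
20 14 130 26 [307.  74.] [317. 314.]
flat lifted 40
-12 0 0 [226. 266.] [250. -21.]
-12 0 26 [226. 231.] [241. -52.]
-12 130 26 [353.  90.] [253. 320.]
14 0 0 [184. 247.] [319. -21.]
14 0 26 [184. 212.] [327. -52.]
14 130 26 [311.  73.] [316. 319.]
```

```bash
python3 - <<'E'
from h import *
f=grab('side')
c=cv2.resize(f['image'][155:205,275:335],None,fx=12,fy=12,interpolation=cv2.INTER_CUBIC)
c=cv2.convertScaleAbs(c,alpha=1.6,beta=0)
def C(p): return tuple(int(v) for v in (proj(f,ws(p))-[275,155])*12+6)
for x in(-12,14):
    cv2.circle(c,C([x,-125,10]),4,(255,0,255),-1)
cv2.imwrite('pics/s3.png',c)
E
```

```text
(no output)
```

View pics/s3.png

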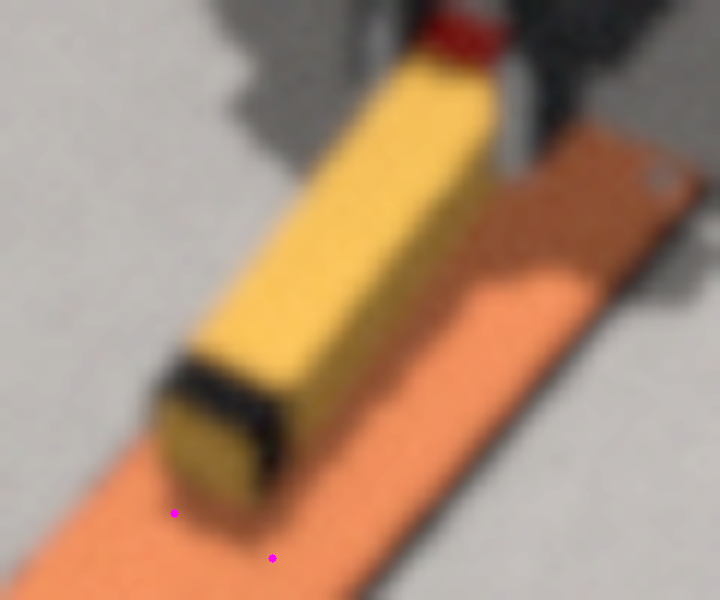

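The bar did not turn freely: its black end came up about 15–20 mm off the strip. I set it back down at once, slowly, then use a lighter pinch by setting the finger width.

```bash
python3 -m pendant '[{"dx":0,"dy":2,"dz":6,"ax":0,"ay":0,"az":0,"claw":24},{"dx":0,"dy":4,"dz":11,"ax":0,"ay":0,"az":0,"claw":24},{"dx":0,"dy":5,"dz":15,"ax":0,"ay":0,"az":0,"claw":24},{"dx":0,"dy":6,"dz":17,"ax":0,"ay":0,"az":0,"claw":24}]' 4
cat > z.py <<'E'
from h import *
import sys
def crop(f,u0,v0,u1,v1,name,pts=[],k=None,a=1.6):
    k=k or min(780/(u1-u0),580/(v1-v0))
    M=np.float32([[k,0,-k*u0],[0,k,-k*v0]])
    c=cv2.warpAffine(f['image'],M,(int(k*(u1-u0)),int(k*(v1-v0))),flags=cv2.INTER_CUBIC)
    c=cv2.convertScaleAbs(c,alpha=a)
    for p in pts:
        q=(proj(f,ws(p))-[u0,v0])*k;cv2.circle(c,(int(q[0]),int(q[1])),4,(255,0,255),-1)
    cv2.imwrite('pics/'+name+'.png',c)
E
python3 - <<'E'
from z import *
stat();f=grab('side');crop(f,270,150,340,205,'s4',[[-12,-125,10],[14,-125,10],[-12,-115,10]])
E
```

```text
clock: 3.75
position: [0.5861, -0.254, 0.0351]
tool_rot: [-3.141, 0.001, 0.175]
force: [0.1, 0.8, -4.0]
grip_width: 0.0259
t 3.75 TCP strip [   0.2 -236.    35.1] grasp [   0.2 -236.    54.1] rpy [-179.96    0.07   10.  ] F [ 0.3  0.8 -4. ] w 25.9 q [ 0.55  0.81 -0.36  1.67  0.39  0.73  0.18]
```

View pics/s4.png

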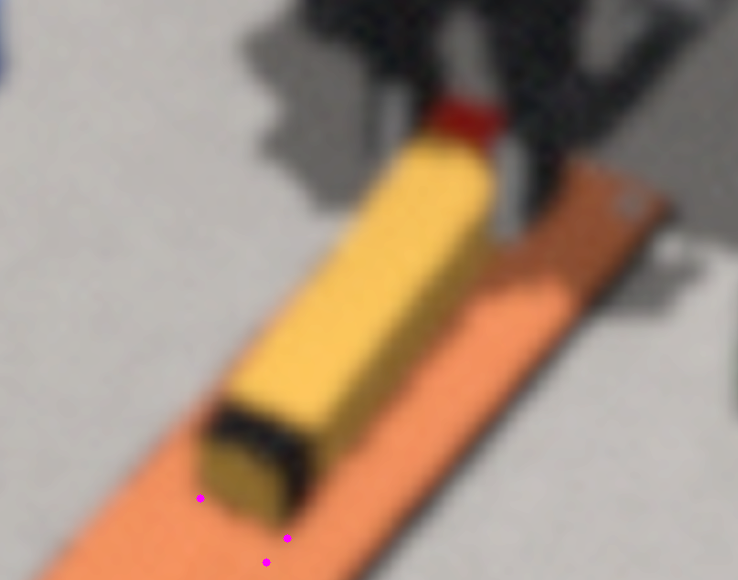

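Black end is now back on, or within about 2 mm of, the strip. I lower the red end too, then test how lightly the fingers can hold.

```bash
python3 -m pendant '[{"dx":0,"dy":0.5,"dz":4,"ax":0,"ay":0,"az":0,"claw":24},{"dx":0,"dy":1,"dz":8,"ax":0,"ay":0,"az":0,"claw":24},{"dx":0,"dy":1.5,"dz":12,"ax":0,"ay":0,"az":0,"claw":24},{"dx":0,"dy":2,"dz":16,"ax":0,"ay":0,"az":0,"claw":24},{"dx":0,"dy":2,"dz":19,"ax":0,"ay":0,"az":0,"claw":24},{"dx":0,"dy":2,"dz":19.5,"ax":0,"ay":0,"az":0,"claw":24}]' 4
python3 - <<'E'
from z import *
stat();f=grab('side');crop(f,270,150,340,205,'s5',[[-12,-125,10],[14,-125,10],[-12,-115,10]]);stat()
w=grab('wrist');cv2.imwrite('pics/w5.png',w['image'])
E
```

```text
clock: 4.3
position: [0.5868, -0.2558, 0.0162]
tool_rot: [-3.141, 0.0, 0.175]
force: [-0.1, -1.9, -0.1]
grip_width: 0.0255
t 4.30 TCP strip [   0.6 -237.8   16.2] grasp [   0.6 -237.8   35.2] rpy [-179.98    0.02   10.01] F [-0.4 -1.8 -0.1] w 25.5 q [ 0.54  0.84 -0.35  1.67  0.4   0.7   0.17]
t 4.35 TCP strip [   0.7 -237.8   16.4] grasp [   0.7 -237.8   35.4] rpy [-179.99    0.01   10.01] F [ 0.  -2.3 -0.9] w 25.8 q [ 0.54  0.84 -0.35  1.67  0.4   0.7   0.17]
```

View pics/s5.png

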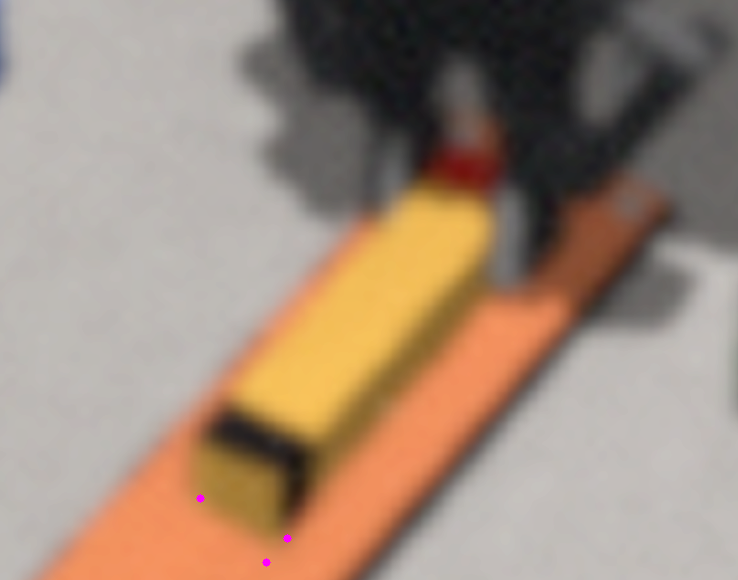

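View pics/w5.png

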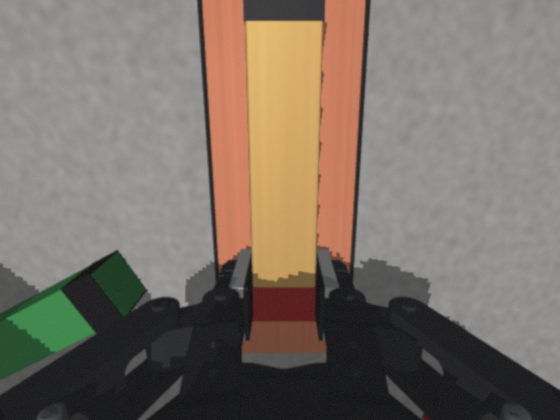

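```bash
python3 -m pendant '[{"dx":0,"dy":0,"dz":0,"ax":0,"ay":0,"az":0,"claw":25.8},{"dx":0,"dy":0,"dz":0,"ax":0,"ay":0,"az":0,"claw":25.8},{"dx":0,"dy":0,"dz":-2,"ax":0,"ay":0,"az":0,"claw":25.8},{"dx":0,"dy":0,"dz":-4,"ax":0,"ay":0,"az":0,"claw":25.8},{"dx":0,"dy":0,"dz":-6,"ax":0,"ay":0,"az":0,"claw":25.8},{"dx":0,"dy":0,"dz":-8,"ax":0,"ay":0,"az":0,"claw":25.8},{"dx":0,"dy":0,"dz":-8,"ax":0,"ay":0,"az":0,"claw":25.8}]' 4
python3 - <<'E'
from z import *
stat();f=grab('side');crop(f,270,150,340,205,'s6',[[-12,-125,10],[14,-125,10],[-12,-115,10]]);stat()
w=grab('wrist');cv2.imwrite('pics/w6.png',w['image'])
E
```

```text
clock: 4.98
position: [0.5871, -0.2558, 0.0253]
tool_rot: [3.141, -0.0, 0.175]
force: [0.8, 0.8, -1.8]
grip_width: 0.0257
t 4.98 TCP strip [   0.9 -237.9   25.3] grasp [   0.9 -237.9   44.3] rpy [179.99  -0.02  10.02] F [ 0.9  0.6 -1.8] w 25.7 q [ 0.55  0.83 -0.35  1.67  0.39  0.72  0.18]
t 5.03 TCP strip [   0.8 -238.    25.1] grasp [   0.8 -238.    44.1] rpy [179.99  -0.02  10.01] F [-1.  -0.1 -2.4] w 26.0 q [ 0.55  0.83 -0.35  1.67  0.39  0.72  0.18]
```

View pics/s6.png

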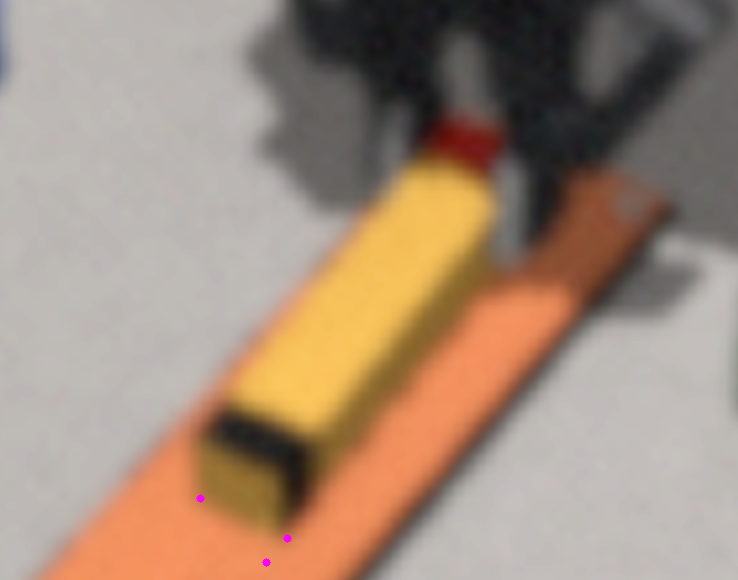

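View pics/w6.png

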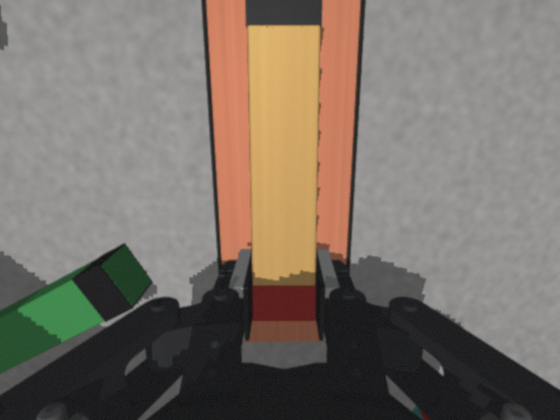

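At finger width 25.8 the red end rises, the black end stays on the strip, and Fz is about half the bar's weight. I continue the arc slowly.

```bash
cat > arc.py <<'E'
import numpy as np,sys
a,h,t0,t1,n=map(float,sys.argv[1:6])
def p(t):
    r=np.radians(t);return np.array([-a*np.cos(r)+h*np.sin(r),a*np.sin(r)+h*np.cos(r)])
for t in np.linspace(t0,t1,int(n)+1)[1:]:
    d=p(t)-p(t0);print("%.1f dy %.1f dz %.1f"%(t,-d[0],-d[1]))
E
python3 arc.py 114 15.5 4.5 90 38
```

```text
6.8 dy -1.0 dz -4.4
9.0 dy -2.3 dz -8.7
11.2 dy -3.6 dz -13.0
13.5 dy -5.2 dz -17.3
15.8 dy -6.9 dz -21.5
18.0 dy -8.8 dz -25.6
20.2 dy -10.8 dz -29.6
22.5 dy -13.0 dz -33.5
24.8 dy -15.4 dz -37.4
27.0 dy -17.9 dz -41.2
29.2 dy -20.5 dz -44.8
31.5 dy -23.3 dz -48.4
33.8 dy -26.3 dz -51.8
36.0 dy -29.3 dz -55.2
38.2 dy -32.5 dz -58.4
40.5 dy -35.8 dz -61.4
42.8 dy -39.2 dz -64.4
45.0 dy -42.8 dz -67.2
47.2 dy -46.4 dz -69.8
49.5 dy -50.2 dz -72.4
51.8 dy -54.0 dz -74.7
54.0 dy -58.0 dz -76.9
56.2 dy -62.0 dz -79.0
58.5 dy -66.1 dz -80.9
60.8 dy -70.3 dz -82.6
63.0 dy -74.5 dz -84.2
65.2 dy -78.8 dz -85.6
67.5 dy -83.1 dz -86.9
69.8 dy -87.5 dz -87.9
72.0 dy -91.9 dz -88.8
74.2 dy -96.4 dz -89.5
76.5 dy -100.9 dz -90.1
78.8 dy -105.4 dz -90.4
81.0 dy -109.9 dz -90.6
83.2 dy -114.4 dz -90.6
85.5 dy -118.9 dz -90.5
87.8 dy -123.4 dz -90.1
90.0 dy -127.9 dz -89.6
```

```bash
python3 -m pendant '[{"dx":0,"dy":-0.5,"dz":-2.2,"ax":0,"ay":0,"az":0,"claw":25.8},{"dx":0,"dy":-1,"dz":-4.4,"ax":0,"ay":0,"az":0,"claw":25.8},{"dx":0,"dy":-1.6,"dz":-6.5,"ax":0,"ay":0,"az":0,"claw":25.8},{"dx":0,"dy":-2.3,"dz":-8.7,"ax":0,"ay":0,"az":0,"claw":25.8},{"dx":0,"dy":-3.6,"dz":-13,"ax":0,"ay":0,"az":0,"claw":25.8},{"dx":0,"dy":-5.2,"dz":-17.3,"ax":0,"ay":0,"az":0,"claw":25.8},{"dx":0,"dy":-5.2,"dz":-17.3,"ax":0,"ay":0,"az":0,"claw":25.8}]' 4
python3 - <<'E'
from z import *
stat();f=grab('side');crop(f,270,150,340,205,'s7',[[-12,-125,10],[14,-125,10],[-12,-115,10]]);stat()
w=grab('wrist');cv2.imwrite('pics/w7.png',w['image'])
E
```

```text
clock: 5.67
position: [0.5864, -0.2504, 0.0431]
tool_rot: [3.141, -0.001, 0.175]
force: [-0.3, 0.7, -2.3]
grip_width: 0.026
t 5.67 TCP strip [   1.2 -232.4   43.1] grasp [   1.1 -232.4   62.1] rpy [179.98  -0.05  10.03] F [-0.2  0.8 -2.3] w 26.0 q [ 0.55  0.8  -0.36  1.67  0.38  0.74  0.18]
t 5.72 TCP strip [   1.  -232.6   42.7] grasp [   1.  -232.6   61.7] rpy [179.99  -0.03  10.03] F [-0.  -0.2 -2.3] w 25.7 q [ 0.55  0.8  -0.36  1.67  0.38  0.74  0.18]
```

View pics/s7.png

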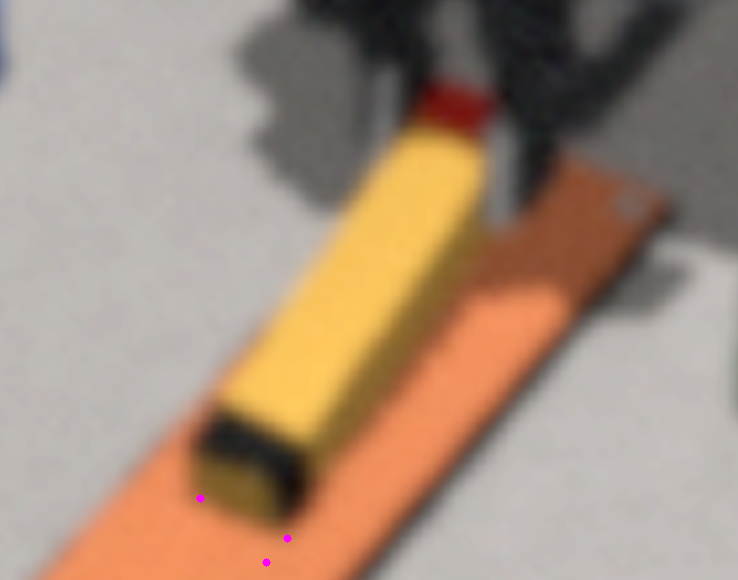

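View pics/w7.png

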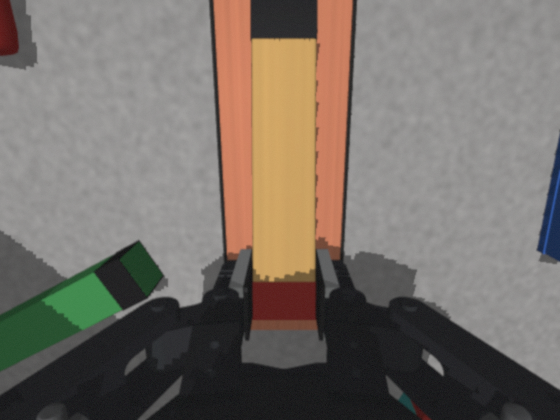

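```bash
cat > barfit.py <<'E'
from h import *
from scipy.optimize import least_squares
def meas(im):
    h=cv2.cvtColor(im,cv2.COLOR_BGR2HSV).astype(int);g=im.astype(float)
    col=h[:,276:292].mean(1)
    V=h[:,276:292,2].mean(1);H=np.median(h[:,276:292,0],axis=1)
    return V,H
def brass(im):
    m=cv2.inRange(cv2.cvtColor(im,cv2.COLOR_BGR2HSV),(18,60,60),(30,255,255));m[:,:200]=0;m[:,380:]=0
    return m
E
python3 - <<'E'
from barfit import *
for n in ('w1','w5','w6','w7'):
    im=cv2.imread(f'pics/{n}.png');m=brass(im)
    rows=[r for r in range(420) if (m[r,276:292]>0).mean()>.5]
    out=[]
    for r in (rows[0]+4,(rows[0]+rows[-1])//2,rows[-1]-14):
        c=np.where(m[r]>0)[0];out.append((r,c.min(),c.max()))
    hs=cv2.cvtColor(im,cv2.COLOR_BGR2HSV);red=[r for r in range(200,420) if ((hs[r,276:292,0]<5)&(hs[r,276:292,1]>180)).mean()>.5]
    print(n,rows[0],rows[-1],out,red[0],red[-1])
E
```

```text
Traceback (most recent call last):
IndexError: list index out of range
```

```bash
cat >> barfit.py <<'E'
def obs(im):
    m=brass(im);rows=[r for r in range(420) if (m[r,276:292]>0).mean()>.5]
    hs=cv2.cvtColor(im,cv2.COLOR_BGR2HSV);red=[r for r in range(150,420) if (((hs[r,276:292,0]<5)|(hs[r,276:292,0]>175))&(hs[r,276:292,1]>170)).mean()>.5]
    out=[]
    for f in (.05,.3,.55,.8):
        r=int(rows[0]+f*(rows[-1]-rows[0]));c=np.where(m[r]>0)[0];out.append((r,int(c.min()),int(c.max())))
    return rows,red,out
E
python3 - <<'E'
from barfit import *
for n in ('w1','w5','w6','w7'):
    im=cv2.imread(f'pics/{n}.png');a,b,c=obs(im);print(n,a[0],a[-1],b[:1],b[-1:],c)
    print([tuple(int(x) for x in im[r,284]) for r in range(240,350,8)])
E
```

```text
w1 38 247 [251] [274] [(48, 259, 316), (100, 261, 316), (152, 263, 315), (205, 264, 314)]
[(98, 161, 202), (94, 151, 195), (48, 50, 159), (32, 36, 101), (27, 29, 91), (56, 73, 112), (55, 72, 111), (55, 72, 112), (57, 72, 113), (90, 92, 92), (88, 90, 91), (87, 88, 88), (86, 88, 88), (88, 88, 90)]
w5 21 285 [289] [317] [(34, 247, 321), (100, 248, 319), (166, 250, 317), (232, 252, 315)]
[(98, 160, 200), (96, 157, 198), (97, 157, 198), (96, 156, 196), (95, 156, 195), (57, 90, 113), (33, 40, 91), (31, 33, 91), (33, 34, 92), (31, 30, 91), (37, 40, 95), (58, 73, 114), (53, 71, 111), (57, 73, 113)]
w6 25 283 [289] [316] [(37, 248, 318), (102, 250, 317), (166, 251, 316), (231, 253, 314)]
[(98, 159, 200), (99, 160, 201), (97, 158, 198), (96, 157, 197), (97, 157, 197), (57, 90, 113), (32, 33, 92), (32, 32, 93), (27, 31, 92), (32, 32, 92), (34, 40, 95), (55, 72, 112), (55, 71, 113), (86, 86, 86)]
w7 38 279 [283] [318] [(50, 253, 315), (110, 253, 315), (170, 253, 314), (230, 254, 314)]
[(100, 162, 203), (99, 162, 204), (99, 160, 203), (99, 162, 202), (100, 161, 203), (57, 88, 112), (23, 26, 92), (30, 31, 93), (33, 33, 95), (33, 34, 95), (51, 63, 107), (57, 73, 111), (87, 88, 89), (87, 87, 88)]
```

```bash
cat >> barfit.py <<'E'
def fit(f,im=None,L=(16,16),V=None):
    im=f["image"] if im is None else im
    a,b,c=obs(im);rb,rr=a[0]-.5,a[-1]+2.5
    def P(v,l,x): 
        r=np.radians(v[2]);cc,s=np.cos(r),np.sin(r);return proj(f,ws([x,v[0]-l*cc+26*s,v[1]+l*s+26*cc]))
    def res(v):
        q0=P(v,L[0],v[3]);q1=P(v,130-L[1],v[3]);e=[(q0[1]-rb),(q1[1]-rr)]
        for (r,c0,c1) in c:
            k=(r-rb)/(rr-rb)
            # find l by row
            ls=np.linspace(0,130,131);rw=np.array([P(v,l,v[3])[1] for l in ls]);l=np.interp(r,rw,ls)
            pl=P(v,l,v[3]-13);pr=P(v,l,v[3]+13);e+= [pl[0]-(c0-.5),pr[0]-(c1+.5)]
        return e
    s=least_squares(res,[-124,10,10,0]);return s.x,np.round(s.fun,1)
E
python3 - <<'E'
from barfit import *
f=grab('wrist');stat();print(fit(f))
R0=Ro.from_euler('xyz',observe()["tool_rot"]).as_matrix();p0=observe()["position"]
T0=np.eye(4);T0[:3,:3]=R0;T0[:3,3]=p0
K=f["view"]@T0
np.save('K.npy',K)
def at(pos_strip,rpy):
    T=np.eye(4);T[:3,:3]=Ro.from_euler('xyz',rpy,degrees=True).as_matrix();T[:3,3]=ws(pos_strip);g=dict(f);g["view"]=K@np.linalg.inv(T);return g
for n,p,r in (('w1',[-3,-243.3,50.8],[-179.93,.14,9.71]),('w5',[.7,-237.8,16.4],[-179.99,.01,10.01]),('w6',[.8,-238,25.1],[179.99,-.02,10.01]),('w2',[1.9,-229.1,55.6],[179.96,-.13,10.06])):
    print(n,fit(at(p,r),cv2.imread(f'pics/{n}.png')))
E
```

```text
t 5.82 TCP strip [   0.9 -232.8   42.3] grasp [   0.9 -232.8   61.3] rpy [179.99  -0.02  10.01] F [ 0.4  0.8 -1.3] w 25.9 q [ 0.55  0.8  -0.36  1.67  0.38  0.74  0.18]
(array([-125.7563,    8.3581,   12.7889,    1.0839]), array([ 0.9, -1. , -1.2,  0.9, -0.8,  0.6, -0.5,  1.2, -1.1,  0.9]))
w1 (array([-129.2938,    1.5601,    5.0544,   -0.3187]), array([ 0.6, -0.7,  0.7,  0.9, -0.3,  0.2, -1.4,  0.5, -1.4,  0.8]))
w5 (array([-124.7375,    2.9076,    4.6669,    0.8135]), array([ 0.6, -0.8, -0.5, -0.3, -0.1,  0.3, -0.7,  1. , -1.3,  1.6]))
w6 (array([-126.4273,    4.8234,    7.6193,    0.8108]), array([ 0.9, -1.2, -0. ,  0.7, -1. ,  0.7, -1. ,  0.8, -2. ,  1.8]))
w2 (array([-119.0848,   30.4152,    9.8505,    1.893 ]), array([ 1.1, -1.3, -0.7,  0.7, -1. ,  1. , -1.2,  1.2, -1.5,  1.5]))
```

My pose fit says the black end still lifts about 6 mm: grip friction is still too high. I lower again and ease the width further before continuing.

```bash
python3 -m pendant '[{"dx":0,"dy":1,"dz":4,"ax":0,"ay":0,"az":0,"claw":25.8},{"dx":0,"dy":2,"dz":8,"ax":0,"ay":0,"az":0,"claw":25.8},{"dx":0,"dy":3,"dz":12,"ax":0,"ay":0,"az":0,"claw":25.8},{"dx":0,"dy":4,"dz":16,"ax":0,"ay":0,"az":0,"claw":25.8},{"dx":0,"dy":4.5,"dz":19,"ax":0,"ay":0,"az":0,"claw":25.8},{"dx":0,"dy":4.5,"dz":19,"ax":0,"ay":0,"az":0,"claw":25.9},{"dx":0,"dy":4.5,"dz":19,"ax":0,"ay":0,"az":0,"claw":25.95},{"dx":0,"dy":4.5,"dz":19,"ax":0,"ay":0,"az":0,"claw":25.95}]' 4
cat >> barfit.py <<'E'
def go():
    v=[]
    f=grab('wrist');stat();x,r=fit(f);x=x+[0,7.8,-4.9,0];print("black edge y %.1f z %.1f tilt %.1f x %.1f"%tuple(x),"res",np.abs(r).max());return f
E
python3 -c "
from barfit import *
go()"
```

```text
clock: 6.48
position: [0.5868, -0.2549, 0.023]
tool_rot: [-3.141, 0.0, 0.175]
force: [-0.2, -1.1, -1.3]
grip_width: 0.0261
t 6.53 TCP strip [   0.7 -237.    23.1] grasp [   0.7 -237.    42.1] rpy [-179.99    0.01   10.03] F [ 0.2  0.3 -1. ] w 26.2 q [ 0.55  0.83 -0.35  1.67  0.4   0.71  0.17]
black edge y -125.5 z 11.3 tilt 0.7 x 0.7 res 1.4
```

```bash
python3 -m pendant '[{"dx":0,"dy":0,"dz":6.5,"ax":0,"ay":0,"az":0,"claw":26.5},{"dx":0,"dy":0,"dz":6.5,"ax":0,"ay":0,"az":0,"claw":25.9},{"dx":0,"dy":0,"dz":6.5,"ax":0,"ay":0,"az":0,"claw":25.9},{"dx":0,"dy":0,"dz":4,"ax":0,"ay":0,"az":0,"claw":25.9},{"dx":0,"dy":0,"dz":2,"ax":0,"ay":0,"az":0,"claw":25.9},{"dx":0,"dy":0,"dz":-1,"ax":0,"ay":0,"az":0,"claw":25.9},{"dx":0,"dy":0,"dz":-4,"ax":0,"ay":0,"az":0,"claw":25.9},{"dx":0,"dy":0,"dz":-4,"ax":0,"ay":0,"az":0,"claw":25.9}]' 4
python3 -c "
from barfit import *
go()"
```

```text
clock: 7.2
position: [0.5872, -0.2553, 0.0279]
tool_rot: [3.141, -0.001, 0.175]
force: [-0.5, 1.1, -2.0]
grip_width: 0.0257
t 7.25 TCP strip [   0.9 -237.4   27.6] grasp [   0.9 -237.4   46.6] rpy [179.98  -0.03  10.01] F [-0.4  0.2 -1.7] w 25.8 q [ 0.55  0.82 -0.35  1.67  0.39  0.72  0.18]
black edge y -127.4 z 11.9 tilt 3.8 x 0.9 res 1.6
```

```bash
python3 -m pendant '[{"dx":0,"dy":0,"dz":0,"ax":0,"ay":0,"az":0,"claw":25.93},{"dx":0,"dy":0,"dz":0,"ax":0,"ay":0,"az":0,"claw":25.93},{"dx":0,"dy":0,"dz":0,"ax":0,"ay":0,"az":0,"claw":25.93}]' 4
python3 -c "
from barfit import *
f=go();cv2.imwrite('pics/w8.png',f['image'])
from z import *
f=grab('side');crop(f,270,150,340,205,'s8',[[-12,-125,10],[14,-125,10],[-12,-115,10]])"
```

```text
clock: 7.5
position: [0.5869, -0.2554, 0.0271]
tool_rot: [3.141, -0.0, 0.175]
force: [-0.2, -2.1, -1.4]
grip_width: 0.026
t 7.55 TCP strip [   0.7 -237.4   27. ] grasp [   0.7 -237.4   46. ] rpy [179.99  -0.    10.  ] F [ 0.1 -1.7 -1.5] w 25.6 q [ 0.55  0.82 -0.35  1.67  0.39  0.72  0.18]
black edge y -126.9 z 12.9 tilt 2.7 x 0.8 res 1.7
```

View pics/s8.png

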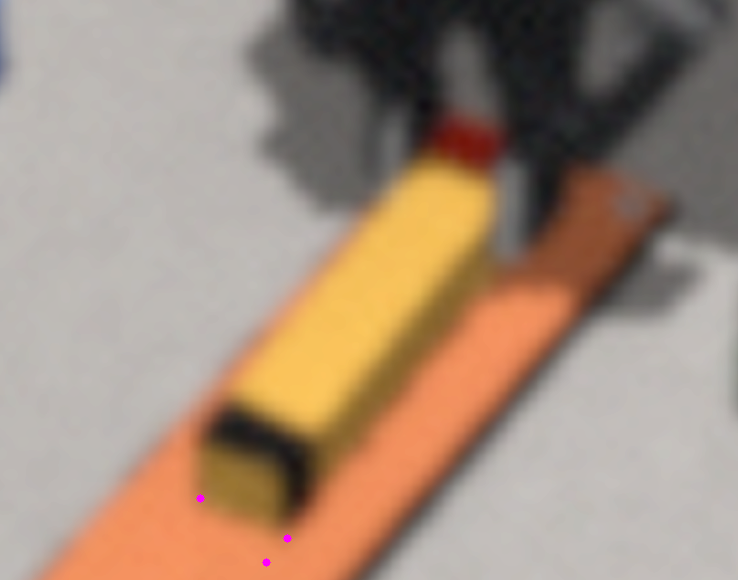

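```bash
cat >> barfit.py <<'E'
def edges(im):
    g=im.astype(float);sat=g[:,:,1]-g[:,:,0]  # G-B: brass ~62, copper ~? 
    m=brass(im);rows=[r for r in range(420) if (m[r,276:292]>0).mean()>.5]
    r0,r1=rows[0],rows[-1]
    pts=[[],[]]
    for r in range(r0+6,min(r1-8,240)):
        c=np.where(m[r]>0)[0];pts[0].append((r,c.min()-.5));pts[1].append((r,c.max()+.5))
    out=[]
    for p in pts:
        p=np.array(p);k=np.polyfit(p[:,0],p[:,1],1)
        for _ in range(3):
            e=p[:,1]-np.polyval(k,p[:,0]);kk=np.abs(e)<1.0;k=np.polyfit(p[kk,0],p[kk,1],1)
        out.append(k)
    # subpixel boundaries along column strip by V
    V=g[:,278:290].mean((1,2))
    def cross(r,):
        a=np.arange(r-4,r+5);a=a[a>=0];v=V[a];mid=(v.min()+v.max())/2
        for i in range(len(a)-1):
            if (v[i]-mid)*(v[i+1]-mid)<=0 and v[i]!=v[i+1]: return a[i]+(mid-v[i])/(v[i+1]-v[i])
    return cross(r0),cross(r1+1),out
def fit2(f,im=None,L=(16,16)):
    im=f["image"] if im is None else im
    rb,rr,(kl,kr)=edges(im)
    def P(v,l,x): 
        r=np.radians(v[2]);cc,s=np.cos(r),np.sin(r);return proj(f,ws([x,v[0]-l*cc+26*s,v[1]+l*s+26*cc]))
    def res(v):
        e=[]
        for l,row in((L[0],rb),(130-L[1],rr)):
            a=P(v,l,v[3]-13);b=P(v,l,v[3]+13)
            e+=[(a[1]+b[1])/2-row,(b[0]-np.polyval(kr,b[1]))-(a[0]-np.polyval(kl,a[1]))]
        e.append((a[0]+b[0])/2-(np.polyval(kl,a[1])+np.polyval(kr,b[1]))/2)
        return e
    s=least_squares(res,[-124,10,10,0]);return s.x,np.round(s.fun,1)
E
python3 - <<'E'
from barfit import *
K=np.load('K.npy');f=grab('wrist')
def at(pos_strip,rpy):
    T=np.eye(4);T[:3,:3]=Ro.from_euler('xyz',rpy,degrees=True).as_matrix();T[:3,3]=ws(pos_strip);g=dict(f);g["view"]=K@np.linalg.inv(T);return g
for n,p,r in (('w1',[-3,-243.3,50.8],[-179.93,.14,9.71]),('w5',[.7,-237.8,16.4],[-179.99,.01,10.01]),('w6',[.8,-238,25.1],[179.99,-.02,10.01]),('w7',[1,-232.6,42.7],[179.99,-.03,10.03]),('w2',[1.9,-229.1,55.6],[179.96,-.13,10.06]),('w8',[.7,-237.4,27],[179.99,0,10])):
    im=cv2.imread(f'pics/{n}.png');print(n,*fit2(at(p,r),im),[np.round(q,2) for q in edges(im)[:2]])
stat();print(fit2(f))
E
```

```text
w1 [-128.2495    5.3612    1.671     0.1422] [ 0.7  1.  -1.   2.3 -0. ] [np.float64(37.36), np.float64(249.16)]
w5 [-124.0215    6.0607    1.9436    0.76  ] [ 0.8  1.  -1.2  2.6  0. ] [np.float64(20.37), np.float64(286.93)]
w6 [-125.7712    7.0224    5.3425    0.8323] [ 0.9  1.5 -1.2  2.5  0. ] [np.float64(24.84), np.float64(284.73)]
w7 [-125.6814    7.1411   13.139     1.0305] [ 0.8  1.8 -0.8  1.2  0. ] [np.float64(38.17), np.float64(279.64)]
w2 [-118.6032   32.0259    8.2114    1.9639] [ 0.9  1.8 -1.1  2.1  0. ] [np.float64(28.86), np.float64(284.21)]
w8 [-126.242     6.88      5.6924    0.7557] [ 0.9  1.5 -1.2  2.5  0. ] [np.float64(28.84), np.float64(284.91)]
t 7.65 TCP strip [   0.7 -237.3   27. ] grasp [   0.7 -237.3   46. ] rpy [179.99  -0.    10.01] F [-0.5 -1.9 -2.2] w 26.1 q [ 0.55  0.82 -0.35  1.67  0.39  0.72  0.18]
(array([-126.3826,    6.4389,    5.9838,    0.7454]), array([ 0.9,  1.5, -1.2,  2.4,  0. ]))
```

Better edge fit, with zero set by the flat views: at width 25.8–25.9 the foot stays within about 1 mm of the strip, so the light pinch does pivot. The first fast lift had raised the black end by roughly 25 mm. I go on slowly with the light pinch.

```bash
python3 arc.py 113 15.5 5 90 34
```

```text
7.5 dy -1.2 dz -4.8
10.0 dy -2.6 dz -9.6
12.5 dy -4.3 dz -14.3
15.0 dy -6.1 dz -18.9
17.5 dy -8.1 dz -23.5
20.0 dy -10.3 dz -27.9
22.5 dy -12.8 dz -32.3
25.0 dy -15.4 dz -36.5
27.5 dy -18.1 dz -40.6
30.0 dy -21.1 dz -44.6
32.5 dy -24.2 dz -48.5
35.0 dy -27.5 dz -52.2
37.5 dy -31.0 dz -55.8
40.0 dy -34.6 dz -59.2
42.5 dy -38.4 dz -62.5
45.0 dy -42.3 dz -65.6
47.5 dy -46.3 dz -68.5
50.0 dy -50.5 dz -71.2
52.5 dy -54.7 dz -73.8
55.0 dy -59.1 dz -76.2
57.5 dy -63.6 dz -78.3
60.0 dy -68.1 dz -80.3
62.5 dy -72.8 dz -82.1
65.0 dy -77.5 dz -83.7
67.5 dy -82.3 dz -85.0
70.0 dy -87.1 dz -86.2
72.5 dy -92.0 dz -87.1
75.0 dy -96.9 dz -87.9
77.5 dy -101.9 dz -88.4
80.0 dy -106.9 dz -88.7
82.5 dy -111.8 dz -88.8
85.0 dy -116.8 dz -88.6
87.5 dy -121.8 dz -88.3
90.0 dy -126.7 dz -87.7
```

```bash
python3 -m pendant '[{"dx":0,"dy":-0.6,"dz":-2.4,"ax":0,"ay":0,"az":0,"claw":25.88},{"dx":0,"dy":-1.2,"dz":-4.8,"ax":0,"ay":0,"az":0,"claw":25.88},{"dx":0,"dy":-1.9,"dz":-7.2,"ax":0,"ay":0,"az":0,"claw":25.88},{"dx":0,"dy":-2.6,"dz":-9.6,"ax":0,"ay":0,"az":0,"claw":25.88},{"dx":0,"dy":-3.4,"dz":-12,"ax":0,"ay":0,"az":0,"claw":25.88},{"dx":0,"dy":-4.2,"dz":-14.4,"ax":0,"ay":0,"az":0,"claw":25.88},{"dx":0,"dy":-5,"dz":-16.6,"ax":0,"ay":0,"az":0,"claw":25.88},{"dx":0,"dy":-5.9,"dz":-18.8,"ax":0,"ay":0,"az":0,"claw":25.88},{"dx":0,"dy":-6.8,"dz":-21,"ax":0,"ay":0,"az":0,"claw":25.88},{"dx":0,"dy":-6.8,"dz":-21,"ax":0,"ay":0,"az":0,"claw":25.88}]' 4
cat >> barfit.py <<'E'
def go():
    f=grab('wrist');stat();x,r=fit2(f);x=x+[0,4.3,-1.8,0];print("black edge y %.1f z %.1f tilt %.1f x %.1f"%tuple(x),"res",np.abs(r).max());return f
E
python3 -c "
from barfit import *
go()"
```

```text
clock: 8.48
position: [0.5857, -0.2483, 0.0485]
tool_rot: [3.141, -0.0, 0.175]
force: [-0.4, -0.7, -1.7]
grip_width: 0.026
t 8.53 TCP strip [   0.8 -230.4   48.3] grasp [   0.8 -230.3   67.3] rpy [179.99  -0.01  10.02] F [ 0.3 -0.1 -1.8] w 25.9 q [ 0.55  0.79 -0.36  1.68  0.38  0.75  0.17]
black edge y -125.8 z 12.4 tilt 12.7 x 0.9 res 2.2
```

```bash
python3 -m pendant '[{"dx":0,"dy":-1.2,"dz":-2.5,"ax":0,"ay":0,"az":0,"claw":25.9},{"dx":0,"dy":-2.4,"dz":-4.8,"ax":0,"ay":0,"az":0,"claw":25.9},{"dx":0,"dy":-3.5,"dz":-6.9,"ax":0,"ay":0,"az":0,"claw":25.9},{"dx":0,"dy":-4.8,"dz":-9.2,"ax":0,"ay":0,"az":0,"claw":25.9},{"dx":0,"dy":-6,"dz":-11.3,"ax":0,"ay":0,"az":0,"claw":25.9},{"dx":0,"dy":-8.6,"dz":-15.5,"ax":0,"ay":0,"az":0,"claw":25.9},{"dx":0,"dy":-10,"dz":-17.6,"ax":0,"ay":0,"az":0,"claw":25.9},{"dx":0,"dy":-11.3,"dz":-19.6,"ax":0,"ay":0,"az":0,"claw":25.9},{"dx":0,"dy":-12.8,"dz":-21.6,"ax":0,"ay":0,"az":0,"claw":25.9},{"dx":0,"dy":-14.3,"dz":-23.6,"ax":0,"ay":0,"az":0,"claw":25.9}]' 4
python3 -c "
from barfit import *
f=go();cv2.imwrite('pics/w9.png',f['image'])
from z import *
f=grab('side');crop(f,265,140,335,205,'s9',[[-12,-125,10],[14,-125,10],[-12,-115,10]])"
```

```text
clock: 9.37
position: [0.5831, -0.2343, 0.0719]
tool_rot: [3.142, -0.0, 0.175]
force: [0.4, -0.2, -1.9]
grip_width: 0.0261
t 9.42 TCP strip [   0.9 -215.7   72.2] grasp [   0.9 -215.7   91.2] rpy [180.    -0.02  10.02] F [-0.5 -1.7 -1.2] w 25.8 q [ 0.54  0.74 -0.38  1.69  0.36  0.78  0.16]
black edge y -124.7 z 12.3 tilt 23.1 x 0.9 res 2.0
```

View pics/s9.png

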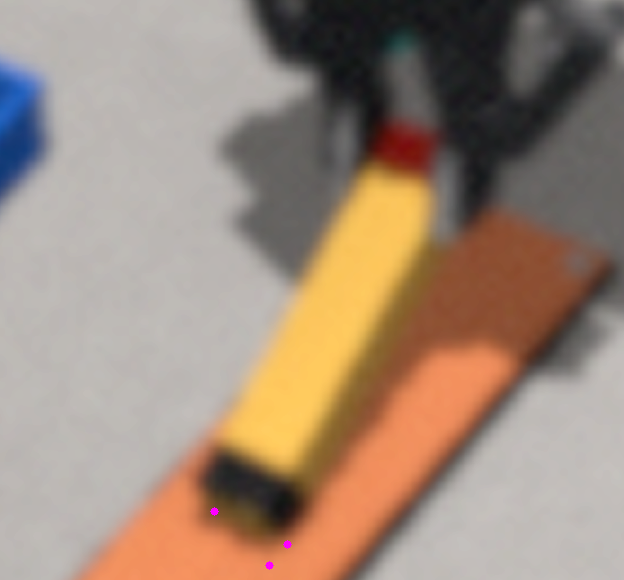

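View pics/w9.png

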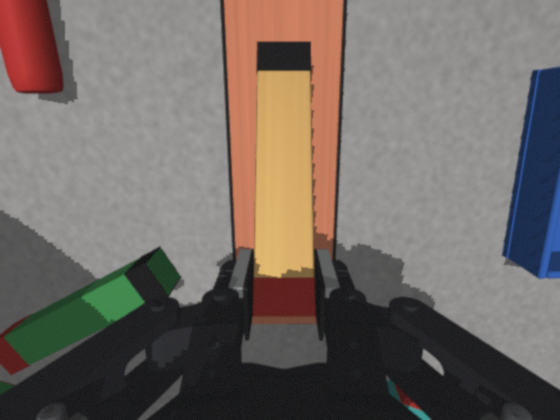

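Side view: foot near (250,525), on the strip line within error. The wrist view shows the bar inclined with the whole black band visible at (284,55). I continue.

```bash
python3 -m pendant '[{"dx":0,"dy":-1.6,"dz":-2,"ax":0,"ay":0,"az":0,"claw":25.9},{"dx":0,"dy":-3.1,"dz":-3.9,"ax":0,"ay":0,"az":0,"claw":25.9},{"dx":0,"dy":-4.8,"dz":-5.8,"ax":0,"ay":0,"az":0,"claw":25.9},{"dx":0,"dy":-6.4,"dz":-7.6,"ax":0,"ay":0,"az":0,"claw":25.9},{"dx":0,"dy":-8.2,"dz":-9.4,"ax":0,"ay":0,"az":0,"claw":25.9},{"dx":0,"dy":-9.9,"dz":-11.2,"ax":0,"ay":0,"az":0,"claw":25.9},{"dx":0,"dy":-11.7,"dz":-12.9,"ax":0,"ay":0,"az":0,"claw":25.9},{"dx":0,"dy":-13.5,"dz":-14.6,"ax":0,"ay":0,"az":0,"claw":25.9},{"dx":0,"dy":-15.4,"dz":-16.3,"ax":0,"ay":0,"az":0,"claw":25.9},{"dx":0,"dy":-17.3,"dz":-17.9,"ax":0,"ay":0,"az":0,"claw":25.9}]' 4
python3 -c "
from barfit import *
go()"
python3 -m pendant '[{"dx":0,"dy":-1.9,"dz":-1.5,"ax":0,"ay":0,"az":0,"claw":25.9},{"dx":0,"dy":-3.9,"dz":-3.1,"ax":0,"ay":0,"az":0,"claw":25.9},{"dx":0,"dy":-5.9,"dz":-4.5,"ax":0,"ay":0,"az":0,"claw":25.9},{"dx":0,"dy":-7.9,"dz":-6,"ax":0,"ay":0,"az":0,"claw":25.9},{"dx":0,"dy":-10,"dz":-7.3,"ax":0,"ay":0,"az":0,"claw":25.9},{"dx":0,"dy":-12.1,"dz":-8.7,"ax":0,"ay":0,"az":0,"claw":25.9},{"dx":0,"dy":-14.2,"dz":-10,"ax":0,"ay":0,"az":0,"claw":25.9},{"dx":0,"dy":-16.3,"dz":-11.3,"ax":0,"ay":0,"az":0,"claw":25.9}]' 4
python3 -c "
from barfit import *
f=go();cv2.imwrite('pics/w10.png',f['image'])
from z import *
f=grab('side');crop(f,265,120,335,205,'s10',[[-12,-125,10],[14,-125,10],[-12,-115,10]])"
```

```text
clock: 10.3
position: [0.5801, -0.2171, 0.0897]
tool_rot: [-3.142, 0.0, 0.175]
force: [0.3, -0.7, -0.9]
grip_width: 0.0264
t 10.35 TCP strip [   1.  -198.3   90.1] grasp [   1.  -198.3  109.1] rpy [180.    -0.02  10.03] F [-0.5 -1.1  0.1] w 25.7 q [ 0.52  0.71 -0.39  1.71  0.35  0.79  0.15]
black edge y -122.1 z 39.3 tilt 25.3 x 0.8 res 9.4
clock: 11.02
position: [0.5773, -0.201, 0.101]
tool_rot: [-3.142, -0.0, 0.175]
force: [1.4, -0.8, -0.4]
grip_width: 0.026
t 11.07 TCP strip [   1.  -181.9  101.3] grasp [   0.9 -181.9  120.3] rpy [-179.99   -0.01   10.04] F [ 0.5 -1.5 -0.1] w 26.0 q [ 0.5   0.68 -0.39  1.73  0.34  0.8   0.12]
black edge y -119.2 z 42.0 tilt 31.9 x 0.9 res 9.5
```

View pics/s10.png

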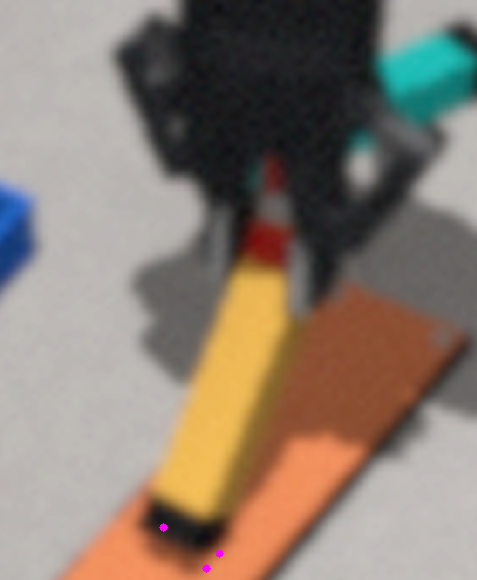

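View pics/w10.png

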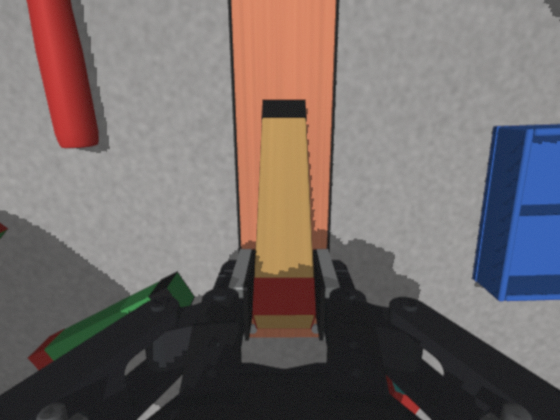

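```bash
python3 -m pendant '[{"dx":0,"dy":-4.4,"dz":-2.4,"ax":0,"ay":0,"az":0,"claw":25.9},{"dx":0,"dy":-8.9,"dz":-4.5,"ax":0,"ay":0,"az":0,"claw":25.9},{"dx":0,"dy":-13.4,"dz":-6.4,"ax":0,"ay":0,"az":0,"claw":25.9},{"dx":0,"dy":-18.1,"dz":-8.1,"ax":0,"ay":0,"az":0,"claw":25.9},{"dx":0,"dy":-22.8,"dz":-9.5,"ax":0,"ay":0,"az":0,"claw":25.9},{"dx":0,"dy":-25.2,"dz":-10,"ax":0,"ay":0,"az":0,"claw":25.9},{"dx":0,"dy":-27.6,"dz":-10.5,"ax":0,"ay":0,"az":0,"claw":25.9},{"dx":0,"dy":-30,"dz":-11,"ax":0,"ay":0,"az":0,"claw":25.9},{"dx":0,"dy":-32.4,"dz":-11.4,"ax":0,"ay":0,"az":0,"claw":25.9}]' 4
python3 -c "
from barfit import *
stat();f=grab('wrist');cv2.imwrite('pics/w11.png',f['image'])
from z import *
f=grab('side');crop(f,250,120,335,205,'s11',[[-12,-125,10],[14,-125,10],[-12,-115,10]])"
```

```text
clock: 11.87
position: [0.5717, -0.1692, 0.1124]
tool_rot: [3.141, -0.0, 0.175]
force: [0.1, -1.8, 2.7]
grip_width: 0.0257
t 11.87 TCP strip [   0.8 -150.   112.4] grasp [   0.8 -150.   131.4] rpy [179.99  -0.01  10.  ] F [-0.2 -1.8  2.7] w 25.7 q [ 0.46  0.65 -0.4   1.76  0.33  0.8   0.08]
```

View pics/s11.png

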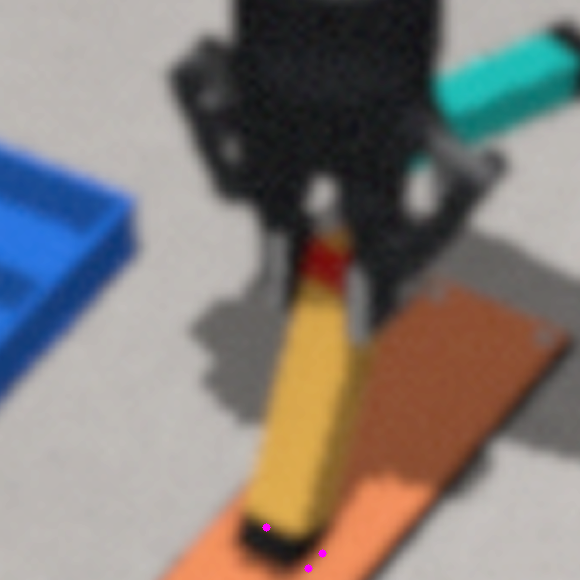

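View pics/w11.png

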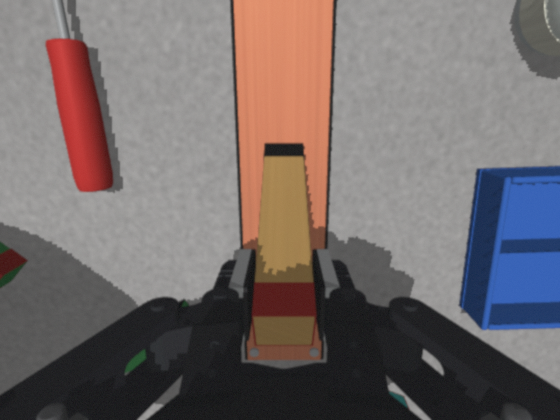

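```bash
cat > rowfit.py <<'E'
from h import *
from scipy.optimize import least_squares
def rf(f,obs,x=1,g=(-120,10,60),zfix=None):
    def P(v,l,h):
        r=np.radians(v[2]);c,s=np.cos(r),np.sin(r);return proj(f,ws([x,v[0]-l*c+h*s,v[1]+l*s+h*c]))[1]
    s=least_squares(lambda v:[P(v,l,h)-r for l,h,r in obs],g);print("free",s.x.round(1),s.fun.round(1))
    s=least_squares(lambda v:[P([v[0],10,v[1]],l,h)-r for l,h,r in obs],[g[0],g[2]]);print("foot on strip",s.x.round(1),s.fun.round(1))
E
python3 - <<'E'
from rowfit import *
f=grab('wrist');stat()
rf(f,[(0,26,143),(16,26,157),(114,26,283),(130,26,317),(130,0,345)])
E
```

```text
t 12.02 TCP strip [   0.8 -150.   112.3] grasp [   0.8 -150.   131.3] rpy [-180.     -0.     10.02] F [ 0.5 -1.3  2.3] w 25.6 q [ 0.46  0.65 -0.4   1.76  0.33  0.8   0.08]
free [-126.2    7.3   63.3] [ 0.3 -0.4  0.4 -0.3  0.1]
foot on strip [-126.    64.3] [ 0.1 -0.9 -0.3 -0.5  1.6]
```

Row fit: foot edge at y=-126, z≈10 within error, tilt 63.5°, with no foot slip. I bring it to upright.

```bash
python3 -m pendant '[{"dx":0,"dy":-4,"dz":-0.6,"ax":0,"ay":0,"az":0,"claw":25.9},{"dx":0,"dy":-8,"dz":-1.2,"ax":0,"ay":0,"az":0,"claw":25.9},{"dx":0,"dy":-12,"dz":-1.6,"ax":0,"ay":0,"az":0,"claw":25.9},{"dx":0,"dy":-16,"dz":-2,"ax":0,"ay":0,"az":0,"claw":25.9},{"dx":0,"dy":-20,"dz":-2.2,"ax":0,"ay":0,"az":0,"claw":25.9},{"dx":0,"dy":-24,"dz":-2.3,"ax":0,"ay":0,"az":0,"claw":25.9},{"dx":0,"dy":-28,"dz":-2.3,"ax":0,"ay":0,"az":0,"claw":25.9},{"dx":0,"dy":-31,"dz":-2.2,"ax":0,"ay":0,"az":0,"claw":25.9},{"dx":0,"dy":-34,"dz":-2,"ax":0,"ay":0,"az":0,"claw":25.9}]' 4
python3 -c "
from barfit import *
stat();f=grab('wrist');cv2.imwrite('pics/w12.png',f['image'])
from z import *
f=grab('side');crop(f,230,110,325,205,'s12',[[-12,-125,10],[14,-125,10],[-12,-99,10],[14,-99,10]])"
```

```text
clock: 12.77
position: [0.5657, -0.1354, 0.1143]
tool_rot: [-3.141, 0.0, 0.175]
force: [0.2, 0.6, 1.9]
grip_width: 0.0258
t 12.77 TCP strip [   0.8 -115.7  114.3] grasp [   0.8 -115.7  133.3] rpy [-179.99    0.     10.02] F [0.3 0.5 1.9] w 25.8 q [ 0.42  0.63 -0.4   1.8   0.33  0.78  0.02]
```

View pics/s12.png

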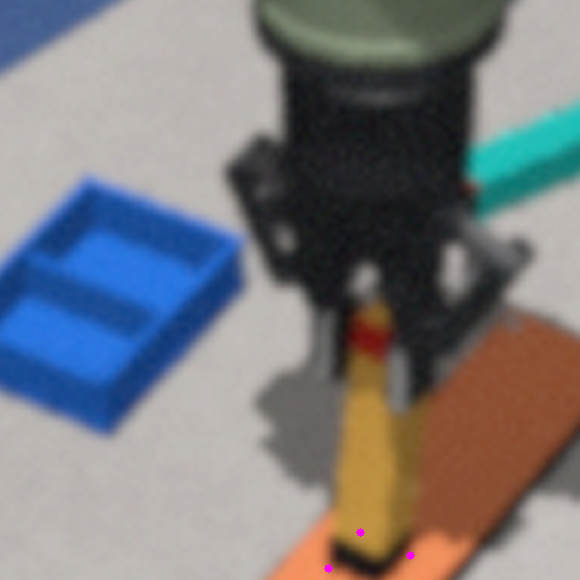

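View pics/w12.png

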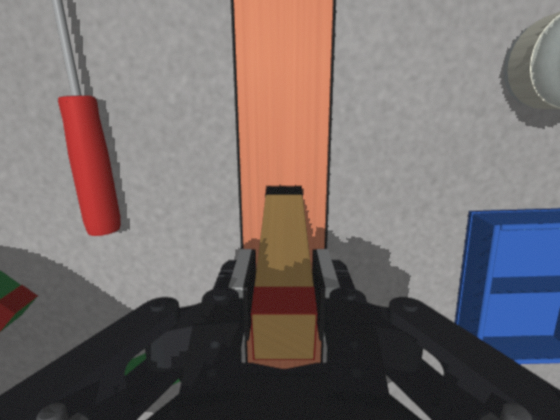

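```bash
python3 - <<'E'
from rowfit import *
f=grab('wrist');stat();im=f['image']
print([(r,tuple(int(c) for c in im[r,280:288].mean(0))) for r in list(range(182,200,1))+list(range(284,292))+list(range(308,322,2))+list(range(352,364))])
rf(f,[(0,26,186),(16,26,194.5),(114,26,287),(130,26,314),(130,0,359)],g=(-120,10,80))
E
```

```text
t 12.92 TCP strip [   0.9 -115.8  114.3] grasp [   0.9 -115.8  133.3] rpy [-179.99    0.     10.04] F [-0.2  0.4  0.2] w 26.0 q [ 0.42  0.63 -0.4   1.8   0.33  0.78  0.02]
[(182, (100, 132, 210)), (183, (100, 132, 210)), (184, (95, 125, 200)), (185, (78, 101, 159)), (186, (51, 64, 97)), (187, (32, 35, 47)), (188, (27, 28, 28)), (189, (27, 26, 26)), (190, (27, 26, 25)), (191, (26, 26, 26)), (192, (24, 25, 24)), (193, (28, 28, 29)), (194, (38, 54, 65)), (195, (56, 90, 112)), (196, (67, 107, 133)), (197, (68, 110, 137)), (198, (68, 110, 136)), (199, (67, 110, 137)), (284, (49, 78, 96)), (285, (47, 74, 94)), (286, (39, 58, 88)), (287, (32, 39, 82)), (288, (26, 29, 80)), (289, (26, 29, 79)), (290, (27, 28, 80)), (291, (27, 29, 80)), (308, (26, 28, 80)), (310, (28, 30, 80)), (312, (28, 30, 82)), (314, (42, 60, 101)), (316, (57, 89, 113)), (318, (57, 91, 113)), (320, (57, 91, 113)), (352, (58, 91, 113)), (353, (57, 90, 112)), (354, (57, 90, 112)), (355, (57, 90, 112)), (356, (58, 92, 113)), (357, (55, 89, 112)), (358, (51, 78, 108)), (359, (44, 60, 103)), (360, (47, 60, 106)), (361, (55, 71, 114)), (362, (58, 75, 117)), (363, (58, 75, 117))]
free [-126.4    7.7   79.9] [-0.2  0.2  0.2 -0.2  0. ]
foot on strip [-125.9   80.5] [-0.3  0.  -0.3 -0.5  1.1]
```

Tilt is 80° with the foot still at -126, but the pads have crept ahead and overlap the bar by only about 7 mm. I firm the grip and rotate tool and bar together the last 10° about the foot edge.

```bash
python3 -m pendant '[{"dx":0,"dy":0,"dz":0,"ax":0,"ay":0,"az":0,"claw":25},{"dx":0,"dy":0,"dz":0,"ax":0,"ay":0,"az":0,"claw":24},{"dx":0,"dy":-3.6,"dz":0.5,"ax":-2,"ay":0,"az":0,"claw":24},{"dx":0,"dy":-7.3,"dz":1.1,"ax":-4,"ay":0,"az":0,"claw":24},{"dx":0,"dy":-10.9,"dz":1.8,"ax":-6,"ay":0,"az":0,"claw":24},{"dx":0,"dy":-14.5,"dz":2.6,"ax":-8,"ay":0,"az":0,"claw":24},{"dx":0,"dy":-18,"dz":3.4,"ax":-10,"ay":0,"az":0,"claw":24},{"dx":0,"dy":-18,"dz":3.4,"ax":-10,"ay":0,"az":0,"claw":24}]' 20
python3 -c "
from barfit import *
stat();f=grab('wrist');cv2.imwrite('pics/w13.png',f['image'])
from z import *
f=grab('side');crop(f,230,110,325,205,'s13',[[-12,-125,10],[14,-125,10],[-12,-99,10],[14,-99,10]])"
```

```text
clock: 13.58
position: [0.5627, -0.1165, 0.1111]
tool_rot: [2.965, -0.0, 0.177]
force: [-0.4, -1.1, 3.3]
grip_width: 0.0253
t 13.58 TCP strip [  1.2 -96.5 111.1] grasp [  1.2 -93.1 129.8] rpy [169.88  -0.    10.16] F [-0.6 -1.   3.3] w 25.3 q [ 0.2   0.59 -0.27  1.88  0.5   0.73 -0.24]
```

View pics/s13.png

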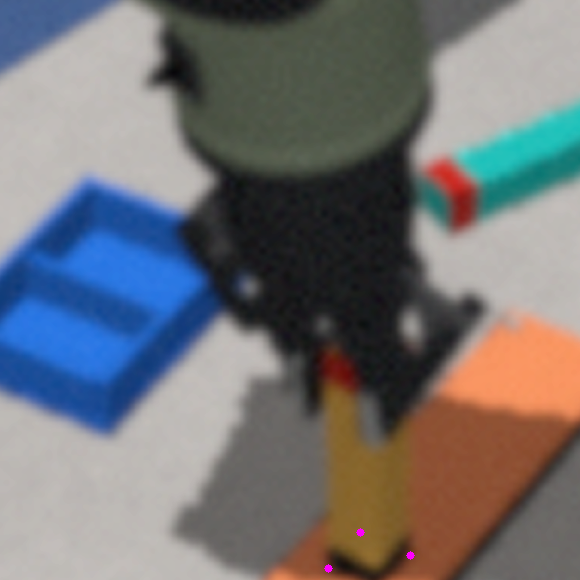

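View pics/w13.png

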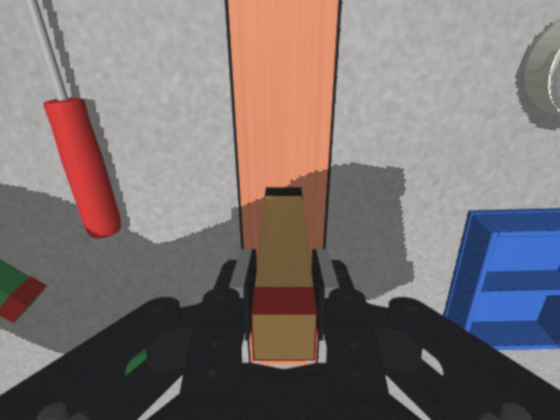

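```bash
python3 - <<'E'
from rowfit import *
f=grab('wrist');stat();im=f['image']
g=im[:,280:288].mean((1,2))
print([(r,round(float(g[r]))) for r in list(range(184,200))+list(range(284,292))+list(range(310,320))+list(range(354,366))])
rf(f,[(0,26,186.5),(16,26,194.5),(114,26,287),(130,26,314),(130,0,359)],g=(-120,10,90))
E
```

```text
t 13.73 TCP strip [  1.  -98.1 111.1] grasp [  1.  -94.8 129.8] rpy [169.99  -0.02  10.02] F [-0.8  1.1  7. ] w 25.5 q [ 0.2   0.59 -0.27  1.88  0.5   0.73 -0.23]
[(184, 152), (185, 119), (186, 73), (187, 38), (188, 28), (189, 27), (190, 27), (191, 25), (192, 26), (193, 31), (194, 50), (195, 75), (196, 86), (197, 88), (198, 89), (199, 88), (284, 86), (285, 84), (286, 74), (287, 62), (288, 53), (289, 51), (290, 52), (291, 52), (310, 51), (311, 53), (312, 52), (313, 56), (314, 69), (315, 89), (316, 98), (317, 100), (318, 100), (319, 100), (354, 100), (355, 100), (356, 100), (357, 99), (358, 96), (359, 89), (360, 109), (361, 142), (362, 155), (363, 162), (364, 170), (365, 171)]
free [-127.3    7.9   90.1] [-0.5  0.4  0.2 -0.2  0.1]
foot on strip [-126.5   90.6] [-0.5  0.3 -0.3 -0.5  1.1]
```

Upright at 90° with the foot flat at y -127…-101. I release slowly and check that it stands.

```bash
python3 -m pendant '[{"dx":0,"dy":0,"dz":-0.7,"ax":0,"ay":0,"az":0,"claw":25.8},{"dx":0,"dy":0,"dz":-0.7,"ax":0,"ay":0,"az":0,"claw":26},{"dx":0,"dy":0,"dz":-0.7,"ax":0,"ay":0,"az":0,"claw":27},{"dx":0,"dy":0,"dz":-0.7,"ax":0,"ay":0,"az":0,"claw":29},{"dx":0,"dy":0,"dz":-0.7,"ax":0,"ay":0,"az":0,"claw":34},{"dx":0,"dy":0,"dz":-0.7,"ax":0,"ay":0,"az":0,"claw":38}]' 20
python3 -c "
from rowfit import *
stat();f=grab('wrist');cv2.imwrite('pics/w14.png',f['image']);im=f['image'];g=im[:,280:288].mean((1,2));print(g[180:200].round());print(g[280:292].round(),g[308:322].round(),g[352:368].round())
for t in (-10,0,20,30): need([1,-117,129],t)
"
```

```text
clock: 14.23
position: [0.5626, -0.1182, 0.1115]
tool_rot: [2.967, 0.0, 0.175]
force: [-0.4, 0.3, 0.4]
grip_width: 0.038
t 14.23 TCP strip [  0.8 -98.1 111.5] grasp [  0.8 -94.8 130.2] rpy [170.   0.  10.] F [-0.4  0.4  0.4] w 38.0 q [ 0.2   0.59 -0.28  1.88  0.5   0.73 -0.23]
[158. 158. 158. 151. 120.  74.  40.  29.  27.  27.  27.  26.  30.  49.
  75.  86.  89.  88.  88.  88.]
[86. 86. 85. 85. 82. 70. 58. 53. 51. 52. 51. 52.] [ 51.  52.  52.  54.  61.  77.  93.  99. 100. 100. 100. 100.  99. 100.] [ 99.  99.  99.  99.  97.  86.  94. 134. 154. 157. 159. 165. 170. 170.
 170. 159.]
shift [ 0.2 21.7  5.1] rot [-0.    0.01 -0.05]
shift [ 0.2 18.4  4.8] rot [10.    0.01 -0.05]
shift [ 0.2 12.2  2.5] rot [30.   -0.   -0.05]
shift [0.2 9.5 0.6] rot [40.   -0.01 -0.05]
```

View pics/w14.png

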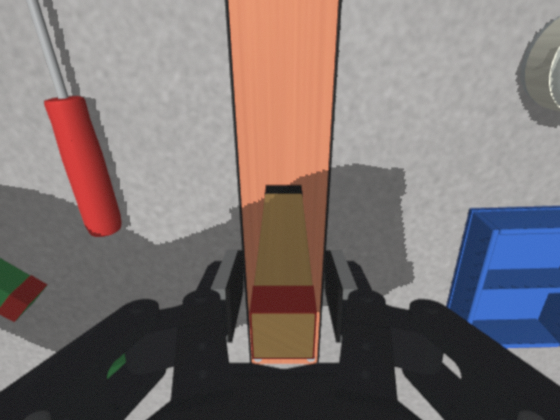

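```bash
cat > plan.py <<'E'
from h import *
def plan(wps,c=11,x=None):
    """wps: list of (y,z,tau) for point c mm behind TCP, strip frame; prints rows from present pose"""
    o=observe();R=Ro.from_euler('xyz',o["tool_rot"]).as_matrix()
    x=st(o["position"])[0] if x is None else x
    for (y,z,t) in wps:
        T=RS@np.diag([1,-1,-1])@Ro.from_euler('x',t,degrees=True).as_matrix()
        p=ws([x,y,z])+T[:,2]*c/1000
        d=R.T@(p-o["position"])*1000;a=np.degrees(Ro.from_matrix(R.T@T).as_rotvec())
        print('"dx":%.1f,"dy":%.1f,"dz":%.1f,"ax":%.1f,"ay":%.1f,"az":%.1f'%(*d,*a))
E
python3 - <<'E'
from plan import *
stat()
plan([(-119,127,-10),(-119,127,30)],x=.6)
E
```

```text
t 14.28 TCP strip [  0.8 -98.1 111.5] grasp [  0.8 -94.8 130.3] rpy [170.   0.  10.] F [-0.3 -0.1  0.9] w 37.7 q [ 0.2   0.59 -0.28  1.88  0.5   0.73 -0.23]
"dx":-0.2,"dy":23.3,"dz":-0.6,"ax":-0.0,"ay":0.0,"az":-0.0
"dx":-0.2,"dy":16.2,"dz":-3.2,"ax":40.0,"ay":-0.0,"az":-0.0
```

```bash
python3 -m pendant '[{"dx":0,"dy":8,"dz":-1,"ax":0,"ay":0,"az":0,"claw":38},{"dx":0,"dy":16,"dz":-1,"ax":0,"ay":0,"az":0,"claw":38},{"dx":0,"dy":22,"dz":-1,"ax":6,"ay":0,"az":0,"claw":38},{"dx":0,"dy":21.5,"dz":-1.1,"ax":12,"ay":0,"az":0,"claw":38},{"dx":0,"dy":20.5,"dz":-1.5,"ax":19,"ay":0,"az":0,"claw":38},{"dx":0,"dy":19,"dz":-2,"ax":26,"ay":0,"az":0,"claw":38},{"dx":0,"dy":18,"dz":-2.5,"ax":33,"ay":0,"az":0,"claw":38},{"dx":0,"dy":16.2,"dz":-3.2,"ax":40,"ay":0,"az":0,"claw":38},{"dx":0,"dy":16.2,"dz":-3.2,"ax":40,"ay":0,"az":0,"claw":38}]' 20
python3 -c "
from plan import *
stat();f=grab('wrist');cv2.imwrite('pics/w15.png',f['image']);plan([(-119,127,30)],x=.6)
"
```

```text
clock: 15.03
position: [0.5642, -0.1389, 0.1148]
tool_rot: [-2.609, 0.002, 0.166]
force: [-0.8, -2.0, -1.3]
grip_width: 0.0378
t 15.03 TCP strip [  -1.3 -118.8  114.8] grasp [  -1.3 -128.5  131.2] rpy [-149.51    0.13    9.51] F [-1.1 -1.8 -1.3] w 37.8 q [ 0.78  0.85 -0.64  1.57 -0.02  1.07  0.44]
"dx":1.2,"dy":-4.2,"dz":0.1,"ax":-0.2,"ay":-0.1,"az":-0.4
```

View pics/w15.png

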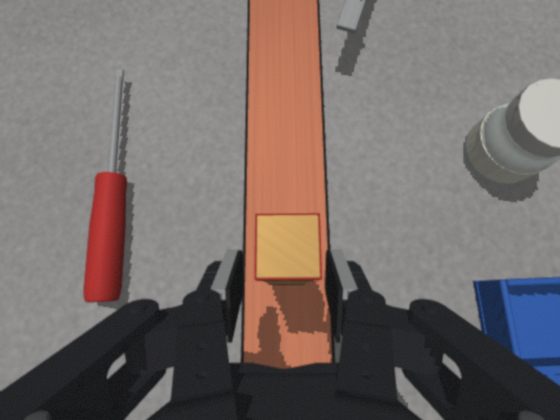

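```bash
python3 -m pendant '[{"dx":0,"dy":0,"dz":0,"ax":0,"ay":0,"az":0,"claw":34},{"dx":0,"dy":0,"dz":0,"ax":0,"ay":0,"az":0,"claw":30},{"dx":0,"dy":0,"dz":0,"ax":0,"ay":0,"az":0,"claw":27},{"dx":0,"dy":0,"dz":0,"ax":0,"ay":0,"az":0,"claw":25.8},{"dx":0,"dy":0,"dz":0,"ax":0,"ay":0,"az":0,"claw":25.7},{"dx":0,"dy":0,"dz":0,"ax":0,"ay":0,"az":0,"claw":25.7}]' 20
python3 -c "
from plan import *
stat();plan([(-119,127,30)],x=.6)
print('arc')
a,h=117,8.  # rel. front edge y=-101
o=np.array
for phi in range(0,91,5):
    r=np.radians(phi);y=-101-18*np.cos(r)+117*np.sin(r);z=10+117*np.cos(r)+18*np.sin(r)
    tau=30-phi if phi<=50 else -20
    print(phi,end=' ');plan([(y,z,tau)])
"
```

```text
clock: 15.58
position: [0.5655, -0.1327, 0.1183]
tool_rot: [-2.619, -0.001, 0.176]
force: [-2.1, -0.3, 6.4]
grip_width: 0.0257
t 15.58 TCP strip [   1.1 -112.9  118.3] grasp [   1.1 -122.4  134.7] rpy [-150.04   -0.03   10.07] F [-2.1  0.1  6.4] w 25.7 q [ 0.76  0.84 -0.64  1.58 -0.01  1.06  0.43]
"dx":-0.5,"dy":0.9,"dz":0.4,"ax":0.0,"ay":-0.0,"az":0.0
arc
0 "dx":-0.0,"dy":0.9,"dz":0.4,"ax":0.0,"ay":-0.0,"az":0.0
5 "dx":0.0,"dy":-7.6,"dz":4.5,"ax":-5.0,"ay":-0.0,"az":0.0
10 "dx":0.0,"dy":-15.7,"dz":9.3,"ax":-10.0,"ay":-0.0,"az":0.0
15 "dx":0.0,"dy":-23.3,"dz":14.8,"ax":-15.0,"ay":-0.0,"az":0.0
20 "dx":0.0,"dy":-30.5,"dz":21.0,"ax":-20.0,"ay":-0.0,"az":0.0
25 "dx":0.0,"dy":-37.1,"dz":27.8,"ax":-25.0,"ay":-0.0,"az":0.0
30 "dx":0.0,"dy":-43.0,"dz":35.1,"ax":-30.0,"ay":-0.0,"az":0.0
35 "dx":0.0,"dy":-48.3,"dz":42.9,"ax":-35.0,"ay":-0.0,"az":0.0
40 "dx":0.0,"dy":-52.9,"dz":51.1,"ax":-40.0,"ay":-0.0,"az":0.0
45 "dx":0.0,"dy":-56.8,"dz":59.8,"ax":-45.0,"ay":-0.0,"az":0.0
50 "dx":0.0,"dy":-59.9,"dz":68.7,"ax":-50.0,"ay":-0.0,"az":0.0
55 "dx":0.0,"dy":-62.8,"dz":78.6,"ax":-50.0,"ay":-0.0,"az":0.0
60 "dx":0.0,"dy":-64.8,"dz":88.7,"ax":-50.0,"ay":-0.0,"az":0.0
65 "dx":0.0,"dy":-65.9,"dz":99.0,"ax":-50.0,"ay":-0.0,"az":0.0
70 "dx":0.0,"dy":-66.2,"dz":109.3,"ax":-50.0,"ay":-0.0,"az":0.0
75 "dx":0.0,"dy":-65.5,"dz":119.6,"ax":-50.0,"ay":-0.0,"az":0.0
80 "dx":0.0,"dy":-63.9,"dz":129.8,"ax":-50.0,"ay":-0.0,"az":0.0
85 "dx":0.0,"dy":-61.5,"dz":139.9,"ax":-50.0,"ay":-0.0,"az":0.0
90 "dx":-0.0,"dy":-58.2,"dz":149.6,"ax":-50.0,"ay":-0.0,"az":0.0
```

```bash
python3 -m pendant '[{"dx":0,"dy":-3.5,"dz":2.3,"ax":-2.5,"ay":0,"az":0,"claw":25.5},{"dx":0,"dy":-7.6,"dz":4.5,"ax":-5,"ay":0,"az":0,"claw":25.5},{"dx":0,"dy":-11.7,"dz":6.9,"ax":-7.5,"ay":0,"az":0,"claw":25.5},{"dx":0,"dy":-15.7,"dz":9.3,"ax":-10,"ay":0,"az":0,"claw":25.5},{"dx":0,"dy":-19.5,"dz":12,"ax":-12.5,"ay":0,"az":0,"claw":25.5},{"dx":0,"dy":-23.3,"dz":14.8,"ax":-15,"ay":0,"az":0,"claw":25.5},{"dx":0,"dy":-26.9,"dz":17.9,"ax":-17.5,"ay":0,"az":0,"claw":25.5},{"dx":0,"dy":-30.5,"dz":21,"ax":-20,"ay":0,"az":0,"claw":25.5},{"dx":0,"dy":-33.8,"dz":24.4,"ax":-22.5,"ay":0,"az":0,"claw":25.5},{"dx":0,"dy":-37.1,"dz":27.8,"ax":-25,"ay":0,"az":0,"claw":25.5}]' 20
python3 -c "
from plan import *
from z import *
stat();f=grab('wrist');cv2.imwrite('pics/w16.png',f['image'])
f=grab('side');crop(f,220,110,315,205,'s16',[[-12,-127,10],[14,-127,10],[-12,-101,10],[14,-101,10]])
"
```

```text
clock: 16.42
position: [0.5574, -0.0873, 0.1127]
tool_rot: [-3.057, -0.001, 0.175]
force: [-1.2, -0.2, 1.7]
grip_width: 0.0257
t 16.42 TCP strip [  1.1 -66.8 112.7] grasp [  1.1 -68.4 131.7] rpy [-175.15   -0.07   10.05] F [-1.2  0.   1.7] w 25.7 q [ 0.41  0.63 -0.44  1.82  0.25  0.77  0.04]
```

View pics/s16.png

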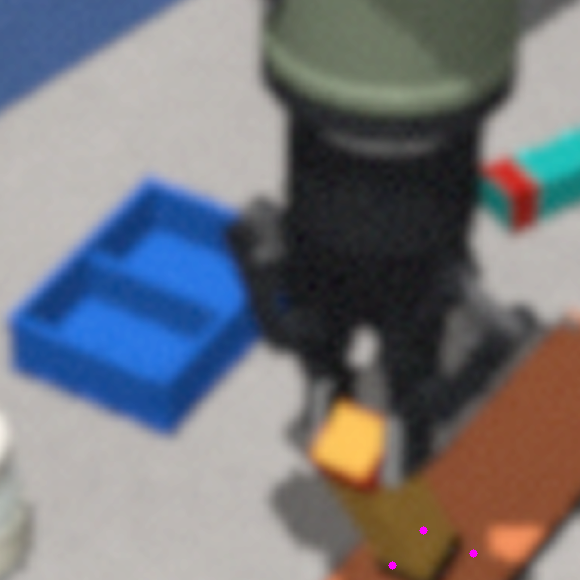

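View pics/w16.png

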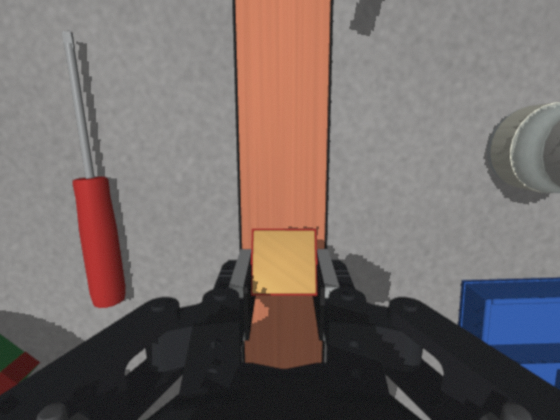

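```bash
cat > lay.py <<'E'
from plan import *
import sys
edge,h,t0,tend,p0,p1,dp=map(float,sys.argv[1:8]);L=float(sys.argv[8]) if len(sys.argv)>8 else 117
def W(phi):
    r=np.radians(phi);return (edge-h*np.cos(r)+L*np.sin(r),10+L*np.cos(r)+h*np.sin(r),max(t0-phi,tend))
stat()
for phi in np.arange(p0,p1+.1,dp): print(phi,end=' ');plan([W(phi)])
E
python3 lay.py -101 18 30 -20 25 50 2.5
```

```text
t 16.52 TCP strip [  1.4 -64.7 112.7] grasp [  1.4 -66.3 131.7] rpy [-175.08   -0.06   10.27] F [-0.2  1.8  6.3] w 25.8 q [ 0.41  0.63 -0.44  1.82  0.25  0.77  0.04]
25.0 "dx":-0.0,"dy":2.2,"dz":-0.1,"ax":0.1,"ay":-0.0,"az":0.2
27.5 "dx":0.0,"dy":-2.1,"dz":1.8,"ax":-2.4,"ay":-0.0,"az":0.2
30.0 "dx":0.0,"dy":-6.3,"dz":4.0,"ax":-4.9,"ay":-0.0,"az":0.2
32.5 "dx":0.0,"dy":-10.4,"dz":6.3,"ax":-7.4,"ay":-0.1,"az":0.2
35.0 "dx":0.1,"dy":-14.4,"dz":8.8,"ax":-9.9,"ay":-0.1,"az":0.2
37.5 "dx":0.1,"dy":-18.3,"dz":11.5,"ax":-12.4,"ay":-0.1,"az":0.2
40.0 "dx":0.1,"dy":-22.1,"dz":14.3,"ax":-14.9,"ay":-0.1,"az":0.2
42.5 "dx":0.1,"dy":-25.7,"dz":17.3,"ax":-17.4,"ay":-0.1,"az":0.2
45.0 "dx":0.1,"dy":-29.2,"dz":20.5,"ax":-19.9,"ay":-0.1,"az":0.2
47.5 "dx":0.1,"dy":-32.6,"dz":23.8,"ax":-22.4,"ay":-0.1,"az":0.2
50.0 "dx":0.1,"dy":-35.8,"dz":27.2,"ax":-24.9,"ay":-0.1,"az":0.2
```

```bash
python3 -m pendant '[{"dx":0,"dy":-4.3,"dz":1.9,"ax":-2.5,"ay":0,"az":0,"claw":25.5},{"dx":0,"dy":-8.5,"dz":4.1,"ax":-5,"ay":0,"az":0,"claw":25.5},{"dx":0,"dy":-12.6,"dz":6.4,"ax":-7.5,"ay":0,"az":0,"claw":25.5},{"dx":0,"dy":-16.6,"dz":8.9,"ax":-10,"ay":0,"az":0,"claw":25.5},{"dx":0,"dy":-20.5,"dz":11.6,"ax":-12.5,"ay":0,"az":0,"claw":25.5},{"dx":0,"dy":-24.3,"dz":14.4,"ax":-15,"ay":0,"az":0,"claw":25.5},{"dx":0,"dy":-27.9,"dz":17.4,"ax":-17.5,"ay":0,"az":0,"claw":25.5},{"dx":0,"dy":-31.4,"dz":20.6,"ax":-20,"ay":0,"az":0,"claw":25.5},{"dx":0,"dy":-34.8,"dz":23.9,"ax":-22.5,"ay":0,"az":0,"claw":25.5},{"dx":0,"dy":-38,"dz":27.3,"ax":-25,"ay":0,"az":0,"claw":25.5}]' 20
python3 -c "
from plan import *
from z import *
stat();f=grab('wrist');cv2.imwrite('pics/w17.png',f['image'])
f=grab('side');crop(f,220,120,315,215,'s17',[[-12,-127,10],[14,-127,10],[-12,-101,10],[14,-101,10]])
"; python3 lay.py -101 18 30 -20 50 90 4
```

```text
clock: 17.35
position: [0.551, -0.0471, 0.0886]
tool_rot: [2.792, -0.002, 0.176]
force: [-2.4, 7.4, 6.9]
grip_width: 0.0261
t 17.35 TCP strip [  1.7 -26.1  88.6] grasp [  1.7 -19.6 106.4] rpy [159.98  -0.09  10.06] F [-1.1  7.7  6.9] w 26.1 q [-0.15  0.62 -0.11  1.96  0.66  0.71 -0.61]
t 17.45 TCP strip [  1.7 -24.2  87.6] grasp [  1.6 -17.7 105.5] rpy [160.01   0.01  10.26] F [0.4 5.  4.2] w 26.2 q [-0.15  0.62 -0.11  1.96  0.66  0.71 -0.61]
50.0 "dx":-0.0,"dy":2.7,"dz":-0.1,"ax":-0.0,"ay":-0.1,"az":0.2
54.0 "dx":0.0,"dy":-4.9,"dz":3.1,"ax":-0.0,"ay":-0.1,"az":0.2
58.0 "dx":0.0,"dy":-12.3,"dz":6.9,"ax":-0.0,"ay":-0.1,"az":0.2
62.0 "dx":0.1,"dy":-19.3,"dz":11.2,"ax":-0.0,"ay":-0.1,"az":0.2
66.0 "dx":0.1,"dy":-26.1,"dz":16.0,"ax":-0.0,"ay":-0.1,"az":0.2
70.0 "dx":0.1,"dy":-32.5,"dz":21.2,"ax":-0.0,"ay":-0.1,"az":0.2
74.0 "dx":0.1,"dy":-38.5,"dz":26.9,"ax":-0.0,"ay":-0.1,"az":0.2
78.0 "dx":0.1,"dy":-44.1,"dz":32.9,"ax":-0.0,"ay":-0.1,"az":0.2
82.0 "dx":0.1,"dy":-49.3,"dz":39.4,"ax":-0.0,"ay":-0.1,"az":0.2
86.0 "dx":0.1,"dy":-54.0,"dz":46.2,"ax":-0.0,"ay":-0.1,"az":0.2
90.0 "dx":0.2,"dy":-58.2,"dz":53.3,"ax":-0.0,"ay":-0.1,"az":0.2
```

View pics/s17.png

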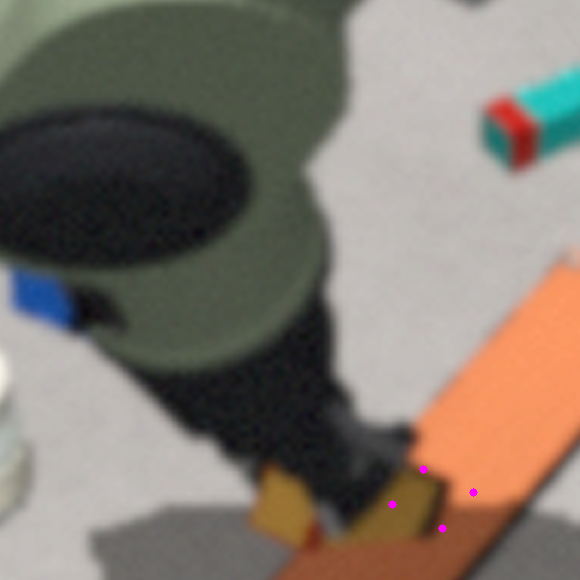

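View pics/w17.png

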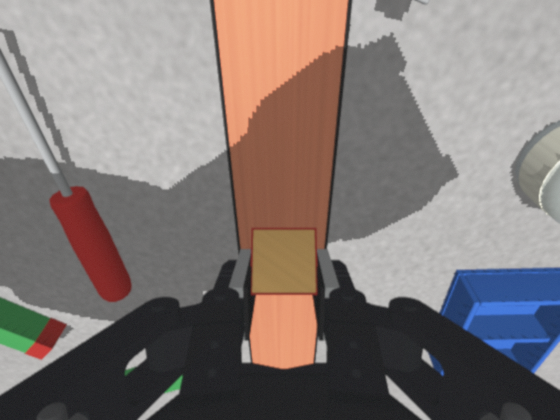

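```bash
python3 lay.py -101 18 30 -35 50 65 2.5|sed 's/"ay.*//'
python3 lay.py -101 18 30 -35 90 90 2.5
```

```text
t 17.45 TCP strip [  1.7 -24.2  87.6] grasp [  1.6 -17.7 105.5] rpy [160.01   0.01  10.26] F [0.4 5.  4.2] w 26.2 q [-0.15  0.62 -0.11  1.96  0.66  0.71 -0.61]
50.0 "dx":-0.0,"dy":2.7,"dz":-0.1,"ax":-0.0,
52.5 "dx":0.0,"dy":-1.6,"dz":1.8,"ax":-2.5,
55.0 "dx":0.0,"dy":-5.8,"dz":4.0,"ax":-5.0,
57.5 "dx":0.0,"dy":-9.9,"dz":6.3,"ax":-7.5,
60.0 "dx":0.0,"dy":-13.9,"dz":8.8,"ax":-10.0,
62.5 "dx":0.1,"dy":-17.8,"dz":11.5,"ax":-12.5,
65.0 "dx":0.1,"dy":-21.6,"dz":14.4,"ax":-15.0,
t 17.45 TCP strip [  1.7 -24.2  87.6] grasp [  1.6 -17.7 105.5] rpy [160.01   0.01  10.26] F [0.4 5.  4.2] w 26.2 q [-0.15  0.62 -0.11  1.96  0.66  0.71 -0.61]
90.0 "dx":0.1,"dy":-55.3,"dz":52.9,"ax":-15.0,"ay":-0.1,"az":0.2
```

```bash
python3 -m pendant '[{"dx":0,"dy":-4.3,"dz":1.9,"ax":-2.5,"ay":0,"az":0,"claw":25.6},{"dx":0,"dy":-8.5,"dz":4.1,"ax":-5,"ay":0,"az":0,"claw":25.6},{"dx":0,"dy":-12.6,"dz":6.4,"ax":-7.5,"ay":0,"az":0,"claw":25.6},{"dx":0,"dy":-16.6,"dz":8.9,"ax":-10,"ay":0,"az":0,"claw":25.6},{"dx":0,"dy":-20.5,"dz":11.6,"ax":-12.5,"ay":0,"az":0,"claw":25.6},{"dx":0,"dy":-24.3,"dz":14.5,"ax":-15,"ay":0,"az":0,"claw":25.6},{"dx":0,"dy":-24.3,"dz":14.5,"ax":-15,"ay":0,"az":0,"claw":25.6}]' 20
python3 lay.py -101 18 30 -35 65 90 2.5
```

```text
clock: 18.03
position: [0.5467, -0.0288, 0.0646]
tool_rot: [2.53, 0.003, 0.178]
force: [-0.5, 2.0, -1.0]
grip_width: 0.0262
t 18.03 TCP strip [ 0.8 -7.4 64.6] grasp [ 0.8  3.5 80.2] rpy [144.94   0.15  10.18] F [-0.1  2.1 -1. ] w 26.2 q [-0.43  0.74  0.03  1.97  0.85  0.8  -0.95]
65.0 "dx":-0.0,"dy":2.5,"dz":-0.9,"ax":0.1,"ay":0.0,"az":0.2
67.5 "dx":0.0,"dy":-2.3,"dz":1.1,"ax":0.1,"ay":0.0,"az":0.2
70.0 "dx":0.0,"dy":-7.0,"dz":3.3,"ax":0.1,"ay":0.0,"az":0.2
72.5 "dx":0.0,"dy":-11.6,"dz":5.6,"ax":0.1,"ay":0.0,"az":0.2
75.0 "dx":0.1,"dy":-16.0,"dz":8.2,"ax":0.1,"ay":0.0,"az":0.2
77.5 "dx":0.1,"dy":-20.4,"dz":11.0,"ax":0.1,"ay":0.0,"az":0.2
80.0 "dx":0.1,"dy":-24.6,"dz":14.0,"ax":0.1,"ay":0.0,"az":0.2
82.5 "dx":0.1,"dy":-28.7,"dz":17.1,"ax":0.1,"ay":0.0,"az":0.2
85.0 "dx":0.1,"dy":-32.7,"dz":20.4,"ax":0.1,"ay":0.0,"az":0.2
87.5 "dx":0.1,"dy":-36.5,"dz":23.9,"ax":0.1,"ay":0.0,"az":0.2
90.0 "dx":0.2,"dy":-40.2,"dz":27.5,"ax":0.1,"ay":0.0,"az":0.2
```

```bash
python3 -m pendant '[{"dx":0,"dy":-4.8,"dz":2,"ax":0,"ay":0,"az":0,"claw":25.8},{"dx":0,"dy":-9.5,"dz":4.2,"ax":0,"ay":0,"az":0,"claw":25.8},{"dx":0,"dy":-14.1,"dz":6.5,"ax":0,"ay":0,"az":0,"claw":25.8},{"dx":0,"dy":-18.5,"dz":9.1,"ax":0,"ay":0,"az":0,"claw":25.8},{"dx":0,"dy":-22.9,"dz":11.9,"ax":0,"ay":0,"az":0,"claw":25.8},{"dx":0,"dy":-27.1,"dz":14.9,"ax":0,"ay":0,"az":0,"claw":25.8},{"dx":0,"dy":-31.2,"dz":18,"ax":0,"ay":0,"az":0,"claw":25.8},{"dx":0,"dy":-31.2,"dz":18,"ax":0,"ay":0,"az":0,"claw":25.8}]' 20
python3 -c "
from plan import *
from z import *
f=grab('wrist');cv2.imwrite('pics/w18.png',f['image'])
f=grab('side');crop(f,220,120,315,225,'s18',[[-12,-127,10],[14,-127,10],[-12,-101,10],[14,-101,10],[-12,29,10],[14,29,10]])
"; python3 lay.py -101 18 30 -35 82.5 90 2.5
```

```text
clock: 18.7
position: [0.5442, -0.0155, 0.0326]
tool_rot: [2.531, 0.001, 0.175]
force: [0.3, -0.6, -2.4]
grip_width: 0.0256
t 18.80 TCP strip [ 0.7  6.  33.3] grasp [ 0.8 16.9 48.8] rpy [145.     0.03  10.01] F [ 1.  -0.2 -2.4] w 25.7 q [-0.46  0.8   0.04  1.96  0.87  0.77 -1.01]
82.5 "dx":-0.0,"dy":0.2,"dz":-0.9,"ax":-0.0,"ay":0.0,"az":-0.0
85.0 "dx":0.0,"dy":-3.8,"dz":2.4,"ax":-0.0,"ay":0.0,"az":-0.0
87.5 "dx":0.0,"dy":-7.6,"dz":5.9,"ax":-0.0,"ay":0.0,"az":-0.0
90.0 "dx":0.0,"dy":-11.2,"dz":9.6,"ax":-0.0,"ay":0.0,"az":-0.0
```

View pics/s18.png

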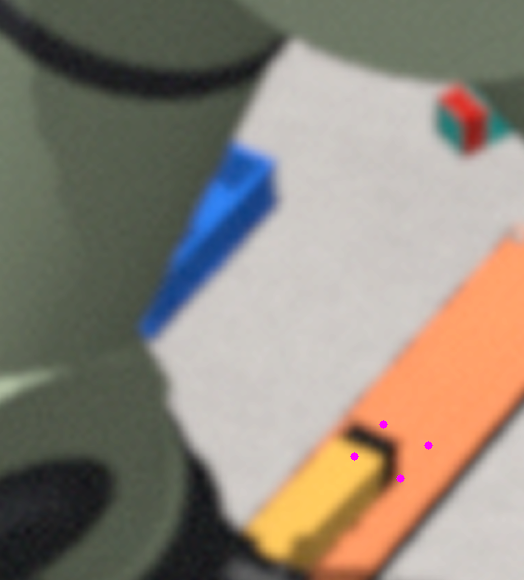

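View pics/w18.png

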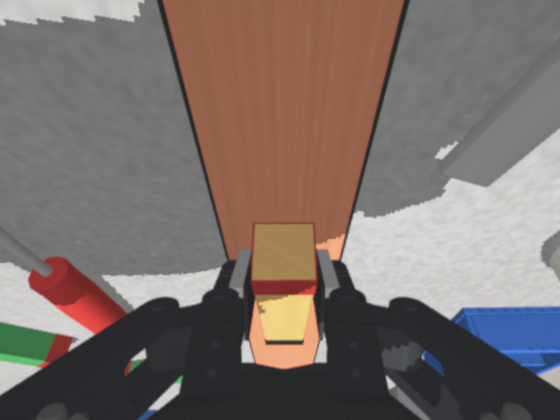

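Nearly down: the bar top with its black end is at (370,445) in the side crop. I lay the last few degrees.

```bash
python3 -m pendant '[{"dx":0,"dy":-2,"dz":1.6,"ax":0,"ay":0,"az":0,"claw":25.8},{"dx":0,"dy":-4,"dz":3.3,"ax":0,"ay":0,"az":0,"claw":25.8},{"dx":0,"dy":-6,"dz":5,"ax":0,"ay":0,"az":0,"claw":25.8},{"dx":0,"dy":-7.8,"dz":6.8,"ax":0,"ay":0,"az":0,"claw":25.8},{"dx":0,"dy":-9.6,"dz":8.6,"ax":0,"ay":0,"az":0,"claw":25.8},{"dx":0,"dy":-11.4,"dz":10.4,"ax":0,"ay":0,"az":0,"claw":25.8},{"dx":0,"dy":-11.4,"dz":10.4,"ax":0,"ay":0,"az":0,"claw":25.8}]' 20
python3 -c "
from plan import *
stat()
f=grab('wrist');cv2.imwrite('pics/w19.png',f['image'])
"
```

```text
clock: 19.38
position: [0.544, -0.0125, 0.0184]
tool_rot: [2.53, 0.0, 0.175]
force: [0.1, -1.5, -0.8]
grip_width: 0.0256
t 19.38 TCP strip [ 0.9  9.2 18.4] grasp [ 0.9 20.1 34. ] rpy [144.96   0.01  10.01] F [-0.2 -1.5 -0.8] w 25.6 q [-0.47  0.83  0.04  1.96  0.89  0.75 -1.04]
```

View pics/w19.png

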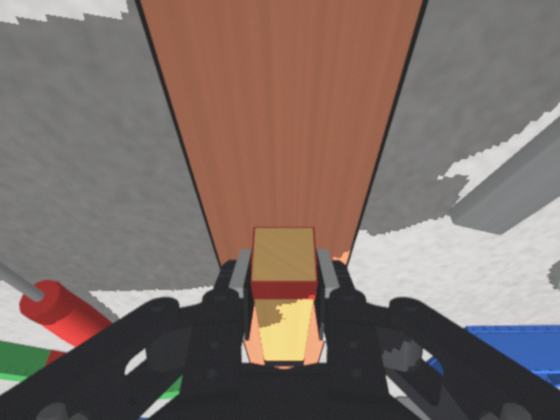

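```bash
python3 - <<'E'
from h import *
from scipy.optimize import least_squares
f=grab('wrist');stat();g=f['image'][:,278:290].mean((1,2))
print([(r,int(g[r])) for r in list(range(222,232))+list(range(274,302))+list(range(356,372))])
obs=[(0,0,227.5),(0,26,278.5),(16,26,297.5)]
def P(v,l,h):
    r=np.radians(v[2]);c,s=np.cos(r),np.sin(r) # red end tilted up by v2
    return proj(f,ws([.9,v[0]-l*c-h*s,v[1]-l*s+h*c]))[1]
s=least_squares(lambda v:[P(v,l,h)-r for l,h,r in obs],[29,10,0]);print(s.x,s.fun)
E
```

```text
t 19.48 TCP strip [ 0.9  9.2 18.4] grasp [ 0.9 20.2 34. ] rpy [144.99   0.    10.01] F [ 0.6 -1.7 -1.7] w 26.0 q [-0.47  0.82  0.04  1.96  0.89  0.75 -1.04]
[(222, 112), (223, 112), (224, 112), (225, 110), (226, 104), (227, 100), (228, 114), (229, 123), (230, 125), (231, 125), (274, 126), (275, 126), (276, 126), (277, 126), (278, 126), (279, 125), (280, 111), (281, 91), (282, 77), (283, 73), (284, 72), (285, 72), (286, 72), (287, 72), (288, 72), (289, 73), (290, 71), (291, 72), (292, 72), (293, 72), (294, 72), (295, 72), (296, 72), (297, 73), (298, 81), (299, 100), (300, 114), (301, 120), (356, 201), (357, 201), (358, 200), (359, 192), (360, 145), (361, 81), (362, 52), (363, 51), (364, 51), (365, 62), (366, 101), (367, 137), (368, 116), (369, 71), (370, 47), (371, 43)]
[24.5691  6.7401 -3.8486] [ 0. -0. -0.]
```

```bash
python3 - <<'E'
from h import *
from scipy.optimize import least_squares
f=grab('wrist');stat()
obs=[(0,0,226.5),(0,26,281),(16,26,299),(114,26,360.5),(130,26,365.7)]
def P(v,l,h):
    r=np.radians(v[2]);c,s=np.cos(r),np.sin(r) # red end tilted up by v2
    return proj(f,ws([.9,v[0]-l*c-h*s,v[1]-l*s*1.0+h*c]))[1]
s=least_squares(lambda v:[P(v,l,h)-r for l,h,r in obs],[29,10,0]);print(s.x,s.fun)
E
```

```text
t 19.53 TCP strip [ 0.9  9.3 18.4] grasp [ 0.9 20.2 34. ] rpy [145.     0.    10.01] F [ 0.2 -1.1 -2. ] w 26.3 q [-0.47  0.82  0.04  1.96  0.89  0.75 -1.04]
[29.278   9.4457 -0.0693] [-0.0885  0.5302 -0.5217 -0.4564  0.5258]
```

Flat and gentle: red end at y=29.3, z≈10, tilt 0, no slip. I release and go to the black end with the tool leaned back for the second turn.

```bash
python3 - <<'E'
from plan import *
stat()
plan([(16,28,-35),(16,80,-35),(-10,90,-15),(-40,100,5),(-88,80,35)],x=.9)
E
```

```text
t 19.53 TCP strip [ 0.9  9.3 18.4] grasp [ 0.9 20.2 34. ] rpy [145.     0.    10.01] F [ 0.2 -1.1 -2. ] w 26.3 q [-0.47  0.82  0.04  1.96  0.89  0.75 -1.04]
"dx":0.0,"dy":0.0,"dz":-0.7,"ax":0.0,"ay":0.0,"az":-0.0
"dx":0.0,"dy":29.8,"dz":-43.3,"ax":0.0,"ay":0.0,"az":-0.0
"dx":0.0,"dy":53.1,"dz":-37.3,"ax":20.0,"ay":0.0,"az":-0.0
"dx":0.1,"dy":80.1,"dz":-30.1,"ax":40.0,"ay":0.0,"az":-0.0
"dx":0.1,"dy":104.7,"dz":9.1,"ax":70.0,"ay":0.0,"az":-0.0
```

```bash
python3 -m pendant '[{"dx":0,"dy":0,"dz":0,"ax":0,"ay":0,"az":0,"claw":27},{"dx":0,"dy":0,"dz":0,"ax":0,"ay":0,"az":0,"claw":32},{"dx":0,"dy":0,"dz":0,"ax":0,"ay":0,"az":0,"claw":38},{"dx":0,"dy":10,"dz":-14,"ax":0,"ay":0,"az":0,"claw":38},{"dx":0,"dy":25,"dz":-36,"ax":0,"ay":0,"az":0,"claw":38},{"dx":0,"dy":37,"dz":-42,"ax":7,"ay":0,"az":0,"claw":38},{"dx":0,"dy":46,"dz":-40,"ax":14,"ay":0,"az":0,"claw":38},{"dx":0,"dy":54,"dz":-37,"ax":21,"ay":0,"az":0,"claw":38},{"dx":0,"dy":63,"dz":-35,"ax":28,"ay":0,"az":0,"claw":38},{"dx":0,"dy":72,"dz":-32,"ax":35,"ay":0,"az":0,"claw":38}]' 20
python3 - <<'E'
from plan import *
stat()
plan([(-60,90,20),(-88,75,35),(-88,27,35)],x=.9)
E
```

```text
clock: 20.37
position: [0.5499, -0.0483, 0.0845]
tool_rot: [3.016, 0.005, 0.174]
force: [-0.6, -0.9, -0.8]
grip_width: 0.0378
t 20.37 TCP strip [  0.5 -27.1  84.5] grasp [  0.6 -24.7 103.3] rpy [172.8    0.27   9.97] F [-0.8 -0.8 -0.8] w 37.8 q [ 0.1   0.62 -0.27  1.92  0.46  0.68 -0.32]
"dx":0.5,"dy":28.3,"dz":8.4,"ax":27.2,"ay":0.3,"az":-0.1
"dx":0.6,"dy":51.8,"dz":25.2,"ax":42.2,"ay":0.3,"az":-0.1
"dx":0.8,"dy":45.8,"dz":72.8,"ax":42.2,"ay":0.3,"az":-0.1
```

```bash
python3 -m pendant '[{"dx":0,"dy":10,"dz":0,"ax":7,"ay":0,"az":0,"claw":38},{"dx":0,"dy":20,"dz":3,"ax":14,"ay":0,"az":0,"claw":38},{"dx":0,"dy":30,"dz":7,"ax":21,"ay":0,"az":0,"claw":38},{"dx":0,"dy":40,"dz":13,"ax":28,"ay":0,"az":0,"claw":38},{"dx":0,"dy":50.4,"dz":20,"ax":35,"ay":0,"az":0,"claw":38},{"dx":0,"dy":50.4,"dz":20,"ax":35,"ay":0,"az":0,"claw":38},{"dx":0,"dy":50.4,"dz":20,"ax":35,"ay":0,"az":0,"claw":38}]' 20
python3 - <<'E'
from plan import *
stat()
plan([(-88,27,35)],x=.9)
f=grab('wrist');cv2.imwrite('pics/w20.png',f['image'])
E
```

```text
clock: 20.95
position: [0.5571, -0.1059, 0.0671]
tool_rot: [-2.652, 0.01, 0.163]
force: [-0.4, 0.2, -1.5]
grip_width: 0.0381
t 20.95 TCP strip [ -2.4 -85.1  67.1] grasp [ -2.4 -94.   83.8] rpy [-151.95    0.6     9.36] F [-0.3  0.2 -1.5] w 38.1 q [ 0.73  0.88 -0.64  1.66  0.05  0.93  0.36]
"dx":3.8,"dy":20.0,"dz":44.9,"ax":6.9,"ay":0.1,"az":-0.9
```

View pics/w20.png

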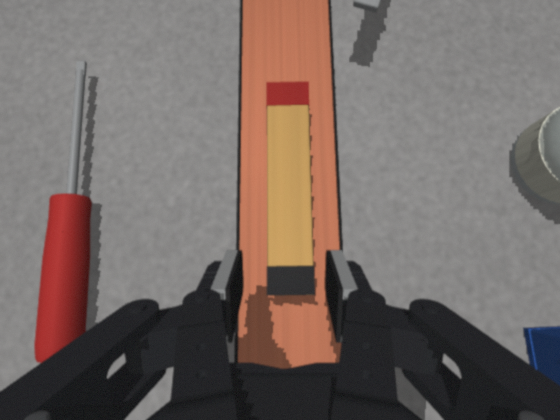

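```bash
python3 -m pendant '[{"dx":0,"dy":0,"dz":0,"ax":0,"ay":0,"az":0,"claw":38},{"dx":0,"dy":0,"dz":0,"ax":0,"ay":0,"az":0,"claw":38},{"dx":0,"dy":6,"dz":8.5,"ax":0,"ay":0,"az":0,"claw":38},{"dx":0,"dy":12,"dz":17,"ax":0,"ay":0,"az":0,"claw":38},{"dx":0,"dy":18,"dz":25.5,"ax":0,"ay":0,"az":0,"claw":36},{"dx":0,"dy":24,"dz":34,"ax":0,"ay":0,"az":0,"claw":34},{"dx":0,"dy":25.5,"dz":36.5,"ax":0,"ay":0,"az":0,"claw":32},{"dx":0,"dy":25.5,"dz":36.5,"ax":0,"ay":0,"az":0,"claw":32}]' 20
python3 - <<'E'
from plan import *
stat()
plan([(-88,27,35)],x=.9)
f=grab('wrist');cv2.imwrite('pics/w21.png',f['image'])
E
```

```text
clock: 21.67
position: [0.5584, -0.1051, 0.0246]
tool_rot: [-2.659, 0.009, 0.174]
force: [-0.0, 0.2, 0.8]
grip_width: 0.0319
t 21.67 TCP strip [ -1.1 -84.5  24.6] grasp [ -0.9 -93.4  41.4] rpy [-152.35    0.51    9.96] F [0.  0.2 0.8] w 31.9 q [ 0.71  0.94 -0.62  1.66  0.08  0.87  0.37]
"dx":2.0,"dy":0.5,"dz":7.2,"ax":7.4,"ay":0.4,"az":-0.3
```

View pics/w21.png

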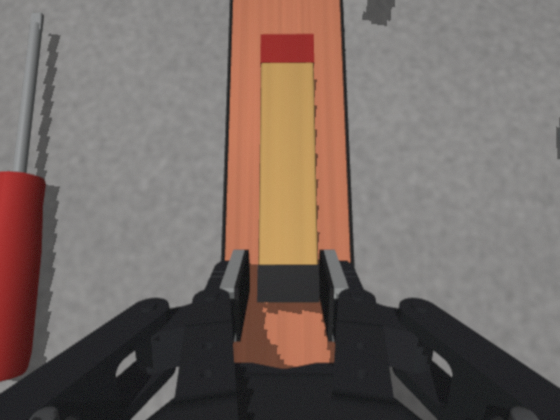

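```bash
python3 -m pendant '[{"dx":1,"dy":1,"dz":4,"ax":0,"ay":0,"az":0,"claw":32},{"dx":2,"dy":1.9,"dz":7,"ax":0,"ay":0,"az":0,"claw":32},{"dx":2,"dy":1.9,"dz":7,"ax":0,"ay":0,"az":0,"claw":32}]' 20
python3 - <<'E'
from plan import *
stat()
plan([(-88,27,28)],x=.9)
E
```

```text
clock: 21.97
position: [0.5607, -0.1032, 0.0184]
tool_rot: [-2.66, 0.007, 0.174]
force: [0.2, -0.6, -1.5]
grip_width: 0.0322
t 21.97 TCP strip [  1.5 -83.1  18.4] grasp [  1.6 -91.9  35.2] rpy [-152.39    0.43    9.96] F [ 0.1 -0.7 -1.5] w 32.2 q [ 0.71  0.95 -0.62  1.66  0.08  0.86  0.37]
"dx":-0.6,"dy":0.3,"dz":1.1,"ax":0.4,"ay":0.3,"az":-0.3
```

```bash
python3 -m pendant '[{"dx":0,"dy":0,"dz":0,"ax":0,"ay":0,"az":0,"claw":29},{"dx":0,"dy":0,"dz":0,"ax":0,"ay":0,"az":0,"claw":27},{"dx":0,"dy":0,"dz":0,"ax":0,"ay":0,"az":0,"claw":25.9},{"dx":0,"dy":0,"dz":0,"ax":0,"ay":0,"az":0,"claw":25.85},{"dx":0,"dy":0,"dz":0,"ax":0,"ay":0,"az":0,"claw":25.85}]' 20
cat > up.py <<'E'
from plan import *
import sys
edge,L,h=map(float,sys.argv[1:4]);o,R=stat()
lst=[tuple(map(float,s.split(','))) for s in sys.argv[4:]]
for th,t in lst:
    r=np.radians(th);print(th,t,end=' ');plan([(edge-L*np.cos(r)+h*np.sin(r),10+L*np.sin(r)+h*np.cos(r),t)])
E
python3 up.py 29.3 117.6 17.5 0,27.6 2,27.6 4,27.6 6,27.6 8,27.6 10,27.6 12,27.6 14,27.6 16,27.6 18,27.6 20,27.6
```

```text
clock: 22.38
position: [0.5606, -0.1036, 0.0189]
tool_rot: [-2.66, 0.008, 0.174]
force: [-1.4, -0.9, 1.9]
grip_width: 0.0259
t 22.38 TCP strip [  1.3 -83.4  18.9] grasp [  1.4 -92.2  35.7] rpy [-152.41    0.43    9.95] F [-1.5 -0.7  1.9] w 25.9 q [ 0.71  0.95 -0.62  1.66  0.08  0.86  0.37]
0.0 27.6 "dx":0.0,"dy":0.4,"dz":1.1,"ax":0.0,"ay":0.3,"az":-0.3
2.0 27.6 "dx":-0.0,"dy":-2.1,"dz":-2.2,"ax":0.0,"ay":0.3,"az":-0.3
4.0 27.6 "dx":-0.1,"dy":-4.8,"dz":-5.5,"ax":0.0,"ay":0.3,"az":-0.3
6.0 27.6 "dx":-0.1,"dy":-7.5,"dz":-8.6,"ax":0.0,"ay":0.3,"az":-0.3
8.0 27.6 "dx":-0.1,"dy":-10.3,"dz":-11.6,"ax":0.0,"ay":0.3,"az":-0.3
10.0 27.6 "dx":-0.2,"dy":-13.3,"dz":-14.6,"ax":0.0,"ay":0.3,"az":-0.3
12.0 27.6 "dx":-0.2,"dy":-16.3,"dz":-17.4,"ax":0.0,"ay":0.3,"az":-0.3
14.0 27.6 "dx":-0.2,"dy":-19.4,"dz":-20.1,"ax":0.0,"ay":0.3,"az":-0.3
16.0 27.6 "dx":-0.2,"dy":-22.7,"dz":-22.7,"ax":0.0,"ay":0.3,"az":-0.3
18.0 27.6 "dx":-0.3,"dy":-26.0,"dz":-25.2,"ax":0.0,"ay":0.3,"az":-0.3
20.0 27.6 "dx":-0.3,"dy":-29.4,"dz":-27.6,"ax":0.0,"ay":0.3,"az":-0.3
```

```bash
python3 -m pendant '[{"dx":0,"dy":-1.2,"dz":-1.7,"ax":0,"ay":0,"az":0,"claw":25.88},{"dx":0,"dy":-2.5,"dz":-3.3,"ax":0,"ay":0,"az":0,"claw":25.88},{"dx":0,"dy":-3.8,"dz":-5,"ax":0,"ay":0,"az":0,"claw":25.88},{"dx":0,"dy":-5.2,"dz":-6.6,"ax":0,"ay":0,"az":0,"claw":25.88},{"dx":0,"dy":-6.5,"dz":-8.1,"ax":0,"ay":0,"az":0,"claw":25.88},{"dx":0,"dy":-7.9,"dz":-9.7,"ax":0,"ay":0,"az":0,"claw":25.88},{"dx":0,"dy":-9.3,"dz":-11.2,"ax":0,"ay":0,"az":0,"claw":25.88},{"dx":0,"dy":-10.7,"dz":-12.7,"ax":0,"ay":0,"az":0,"claw":25.88},{"dx":0,"dy":-12.2,"dz":-14.2,"ax":0,"ay":0,"az":0,"claw":25.88},{"dx":0,"dy":-13.7,"dz":-15.7,"ax":0,"ay":0,"az":0,"claw":25.88}]' 20
cat > rows.py <<'E'
from h import *
def show(f,name):
    cv2.imwrite('pics/'+name+'.png',f['image']);g=f['image'][:,280:288].astype(float).mean(1)
    d=np.abs(np.diff(g,axis=0)).sum(1);d[:2]=0
    pk=[(i+.5,int(d[i])) for i in range(1,418) if d[i]>18 and d[i]>=d[i-1] and d[i]>=d[i+1]]
    print(pk)
E
python3 - <<'E'
from rows import *
stat();f=grab('wrist');show(f,'w22')
E
```

```text
clock: 23.22
position: [0.5599, -0.0987, 0.0392]
tool_rot: [-2.66, 0.007, 0.174]
force: [-1.6, -0.2, -2.4]
grip_width: 0.0256
t 23.22 TCP strip [  1.6 -78.4  39.2] grasp [  1.7 -87.2  56. ] rpy [-152.41    0.43    9.95] F [-1.6  0.1 -2.4] w 25.6 q [ 0.71  0.92 -0.63  1.67  0.07  0.88  0.36]
[(55.5, 65), (79.5, 85), (264.5, 119), (302.5, 25), (320.5, 63), (348.5, 30), (353.5, 21), (368.5, 47)]
```

View pics/w22.png

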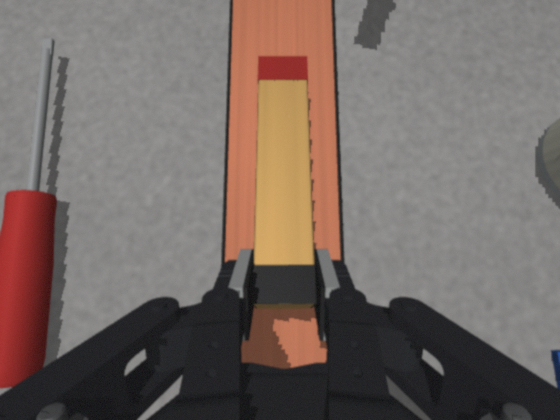

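```bash
python3 - <<'E'
from rowfit import *
f=grab('wrist')
rf(f,[(0,26,56),(16,26,80),(114,26,265),(130,26,303)],g=(29,10,10))
E
python3 up.py 29.3 117.6 17.5 10,27.6 12,25 14,22.5 16,20 18,18 20,16 22,14 24,12 26,10 28,8 30,6
```

```text
free [30.9  8.4  7.7] [-0.   0.1 -0.   0. ]
foot on strip [28.9 10.5] [-0.3 -1.  -0.5  1.3]
t 23.32 TCP strip [  1.7 -78.4  39.3] grasp [  1.8 -87.2  56.2] rpy [-152.41    0.41    9.95] F [-0.6  0.  -2.7] w 25.7 q [ 0.71  0.92 -0.63  1.67  0.07  0.88  0.36]
10.0 27.6 "dx":0.0,"dy":0.6,"dz":1.3,"ax":0.0,"ay":0.3,"az":-0.3
12.0 25.0 "dx":-0.0,"dy":-1.9,"dz":-1.6,"ax":-2.6,"ay":0.3,"az":-0.3
14.0 22.5 "dx":-0.0,"dy":-4.6,"dz":-4.3,"ax":-5.1,"ay":0.3,"az":-0.3
16.0 20.0 "dx":-0.1,"dy":-7.3,"dz":-7.0,"ax":-7.6,"ay":0.3,"az":-0.3
18.0 18.0 "dx":-0.1,"dy":-10.3,"dz":-9.5,"ax":-9.6,"ay":0.3,"az":-0.2
20.0 16.0 "dx":-0.1,"dy":-13.3,"dz":-12.0,"ax":-11.6,"ay":0.3,"az":-0.2
22.0 14.0 "dx":-0.2,"dy":-16.4,"dz":-14.3,"ax":-13.6,"ay":0.4,"az":-0.2
24.0 12.0 "dx":-0.2,"dy":-19.6,"dz":-16.6,"ax":-15.6,"ay":0.4,"az":-0.2
26.0 10.0 "dx":-0.2,"dy":-22.8,"dz":-18.7,"ax":-17.6,"ay":0.4,"az":-0.2
28.0 8.0 "dx":-0.2,"dy":-26.2,"dz":-20.7,"ax":-19.6,"ay":0.4,"az":-0.2
30.0 6.0 "dx":-0.3,"dy":-29.6,"dz":-22.6,"ax":-21.6,"ay":0.4,"az":-0.2
```

```bash
python3 -m pendant '[{"dx":0,"dy":-2.2,"dz":-2,"ax":-2.6,"ay":0,"az":0,"claw":25.85},{"dx":0,"dy":-4.8,"dz":-4.6,"ax":-5.1,"ay":0,"az":0,"claw":25.85},{"dx":0,"dy":-7.5,"dz":-7.2,"ax":-7.6,"ay":0,"az":0,"claw":25.85},{"dx":0,"dy":-10.4,"dz":-9.6,"ax":-9.6,"ay":0,"az":0,"claw":25.85},{"dx":0,"dy":-13.4,"dz":-12,"ax":-11.6,"ay":0,"az":0,"claw":25.85},{"dx":0,"dy":-16.4,"dz":-14.3,"ax":-13.6,"ay":0,"az":0,"claw":25.85},{"dx":0,"dy":-19.6,"dz":-16.6,"ax":-15.6,"ay":0,"az":0,"claw":25.85},{"dx":0,"dy":-22.8,"dz":-18.7,"ax":-17.6,"ay":0,"az":0,"claw":25.85},{"dx":0,"dy":-26.2,"dz":-20.7,"ax":-19.6,"ay":0,"az":0,"claw":25.85},{"dx":0,"dy":-29.6,"dz":-22.6,"ax":-21.6,"ay":0,"az":0,"claw":25.85}]' 20
python3 - <<'E'
from rows import *
stat();f=grab('wrist');show(f,'w23')
E
```

```text
clock: 24.15
position: [0.5576, -0.0832, 0.0731]
tool_rot: [-3.039, 0.007, 0.173]
force: [-0.1, -0.6, -0.4]
grip_width: 0.0261
t 24.15 TCP strip [  2.  -62.8  73.1] grasp [  2.1 -64.7  92. ] rpy [-174.1     0.4     9.93] F [-0.2 -0.6 -0.4] w 26.1 q [ 0.4   0.69 -0.43  1.83  0.26  0.71  0.03]
[(48.5, 69), (74.5, 75), (265.5, 128), (303.5, 30), (368.5, 56)]
```

View pics/w23.png

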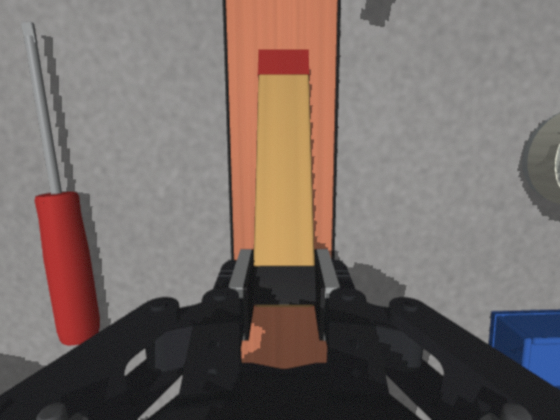

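```bash
python3 - <<'E'
from rowfit import *
f=grab('wrist')
rf(f,[(0,26,49),(16,26,75),(114,26,266),(130,26,304)],g=(29,10,30))
E
python3 up.py 29.3 117.6 17.5 30,6 33,2.5 36,-1 39,-4 42,-7 45,-10 48,-13 51,-16 54,-19 57,-22
```

```text
free [32.7  8.4 26.2] [ 0.1 -0.1  0.1 -0. ]
foot on strip [31.4 29.1] [-0.  -1.1 -0.3  1.3]
t 24.25 TCP strip [  2.6 -61.2  73.6] grasp [  2.7 -63.1  92.5] rpy [-174.06    0.35   10.1 ] F [-0.7  1.1 -2.3] w 26.0 q [ 0.4   0.69 -0.43  1.83  0.26  0.71  0.03]
30.0 6.0 "dx":0.0,"dy":1.5,"dz":0.4,"ax":0.1,"ay":0.4,"az":0.0
33.0 2.5 "dx":-0.0,"dy":-2.3,"dz":-3.9,"ax":-3.4,"ay":0.4,"az":0.0
36.0 -1.0 "dx":-0.0,"dy":-6.3,"dz":-8.1,"ax":-6.9,"ay":0.4,"az":0.0
39.0 -4.0 "dx":-0.1,"dy":-10.6,"dz":-12.0,"ax":-9.9,"ay":0.4,"az":0.0
42.0 -7.0 "dx":-0.1,"dy":-15.1,"dz":-15.7,"ax":-12.9,"ay":0.4,"az":0.1
45.0 -10.0 "dx":-0.1,"dy":-19.9,"dz":-19.1,"ax":-15.9,"ay":0.3,"az":0.1
48.0 -13.0 "dx":-0.1,"dy":-24.7,"dz":-22.3,"ax":-18.9,"ay":0.3,"az":0.1
51.0 -16.0 "dx":-0.1,"dy":-29.8,"dz":-25.3,"ax":-21.9,"ay":0.3,"az":0.1
54.0 -19.0 "dx":-0.2,"dy":-35.0,"dz":-28.0,"ax":-24.9,"ay":0.3,"az":0.1
57.0 -22.0 "dx":-0.2,"dy":-40.3,"dz":-30.3,"ax":-27.9,"ay":0.3,"az":0.1
```

```bash
python3 -m pendant '[{"dx":0,"dy":-3.7,"dz":-3.9,"ax":-3.4,"ay":0,"az":0,"claw":25.8},{"dx":0,"dy":-7.7,"dz":-8.1,"ax":-6.9,"ay":0,"az":0,"claw":25.8},{"dx":0,"dy":-12,"dz":-12,"ax":-9.9,"ay":0,"az":0,"claw":25.8},{"dx":0,"dy":-16.5,"dz":-15.7,"ax":-12.9,"ay":0,"az":0,"claw":25.8},{"dx":0,"dy":-21.3,"dz":-19.1,"ax":-15.9,"ay":0,"az":0,"claw":25.8},{"dx":0,"dy":-26.1,"dz":-22.3,"ax":-18.9,"ay":0,"az":0,"claw":25.8},{"dx":0,"dy":-31.2,"dz":-25.3,"ax":-21.9,"ay":0,"az":0,"claw":25.8},{"dx":0,"dy":-36.4,"dz":-28,"ax":-24.9,"ay":0,"az":0,"claw":25.8},{"dx":0,"dy":-41.7,"dz":-30.3,"ax":-27.9,"ay":0,"az":0,"claw":25.8},{"dx":0,"dy":-41.7,"dz":-30.3,"ax":-27.9,"ay":0,"az":0,"claw":25.8}]' 20
python3 - <<'E'
from rows import *
stat();f=grab('wrist');show(f,'w24')
E
```

```text
clock: 25.08
position: [0.5513, -0.0432, 0.1072]
tool_rot: [2.757, 0.008, 0.177]
force: [0.2, -2.5, 5.4]
grip_width: 0.0258
t 25.08 TCP strip [  2.8 -22.3 107.2] grasp [  2.9 -15.2 124.8] rpy [157.96   0.47  10.14] F [-0.2 -2.5  5.4] w 25.8 q [-0.19  0.6  -0.09  1.94  0.65  0.76 -0.6 ]
[(49.5, 83), (58.5, 25), (75.5, 65), (270.5, 101), (309.5, 162), (355.5, 62), (368.5, 175)]
```

View pics/w24.png

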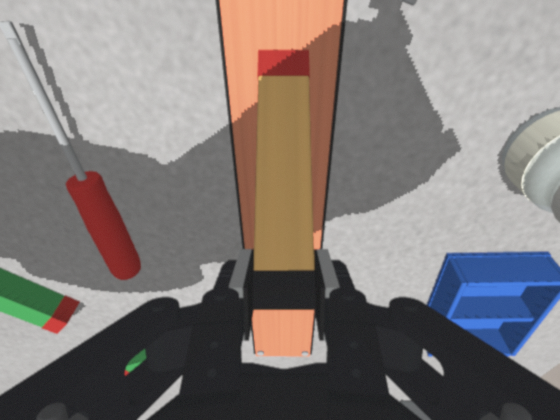

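```bash
python3 - <<'E'
from rowfit import *
f=grab('wrist')
rf(f,[(0,26,50),(16,26,76),(114,26,271),(130,26,310)],g=(29,10,50))
E
python3 up.py 31 117.6 17.5 57,-22 60,-25 63,-28 66,-31 69,-34 72,-37 75,-40 78,-43 81,-46
```

```text
free [29.7  8.4 54.5] [-0.  0. -0.  0.]
foot on strip [29.  57.2] [ 0.2 -0.6 -0.5  1.1]
t 25.18 TCP strip [  2.3 -23.8 106.8] grasp [  2.5 -16.7 124.5] rpy [158.13   0.48  10.01] F [ 1.2  0.5 -2.4] w 25.8 q [-0.19  0.6  -0.09  1.94  0.65  0.76 -0.6 ]
57.0 -22.0 "dx":-0.0,"dy":-0.8,"dz":-1.5,"ax":-0.1,"ay":0.5,"az":0.1
60.0 -25.0 "dx":-0.0,"dy":-4.6,"dz":-5.9,"ax":-3.1,"ay":0.5,"az":0.2
63.0 -28.0 "dx":-0.1,"dy":-8.7,"dz":-10.1,"ax":-6.1,"ay":0.5,"az":0.2
66.0 -31.0 "dx":-0.1,"dy":-13.0,"dz":-14.1,"ax":-9.1,"ay":0.5,"az":0.2
69.0 -34.0 "dx":-0.1,"dy":-17.4,"dz":-17.9,"ax":-12.1,"ay":0.4,"az":0.2
72.0 -37.0 "dx":-0.1,"dy":-22.1,"dz":-21.4,"ax":-15.1,"ay":0.4,"az":0.2
75.0 -40.0 "dx":-0.1,"dy":-27.0,"dz":-24.7,"ax":-18.1,"ay":0.4,"az":0.2
78.0 -43.0 "dx":-0.1,"dy":-32.0,"dz":-27.7,"ax":-21.1,"ay":0.4,"az":0.2
81.0 -46.0 "dx":-0.2,"dy":-37.1,"dz":-30.4,"ax":-24.1,"ay":0.4,"az":0.2
```

```bash
python3 -m pendant '[{"dx":0,"dy":-3.8,"dz":-4.4,"ax":-3,"ay":0,"az":0,"claw":25.7},{"dx":0,"dy":-7.9,"dz":-8.6,"ax":-6,"ay":0,"az":0,"claw":25.7},{"dx":0,"dy":-12.2,"dz":-12.6,"ax":-9,"ay":0,"az":0,"claw":25.7},{"dx":0,"dy":-16.6,"dz":-16.4,"ax":-12,"ay":0,"az":0,"claw":25.7},{"dx":0,"dy":-21.3,"dz":-19.9,"ax":-15,"ay":0,"az":0,"claw":25.7},{"dx":0,"dy":-26.2,"dz":-23.2,"ax":-18,"ay":0,"az":0,"claw":25.7},{"dx":0,"dy":-31.2,"dz":-26.2,"ax":-21,"ay":0,"az":0,"claw":25.7},{"dx":0,"dy":-31.2,"dz":-26.2,"ax":-21,"ay":0,"az":0,"claw":25.7}]' 20
python3 - <<'E'
from rows import *
stat();f=grab('wrist');show(f,'w25')
E
```

```text
clock: 25.85
position: [0.5442, -0.0055, 0.119]
tool_rot: [2.39, 0.01, 0.176]
force: [-0.5, 0.0, 8.2]
grip_width: 0.026
t 25.85 TCP strip [  2.3  16.  119. ] grasp [  2.5  29.  132.9] rpy [136.94   0.57  10.06] F [-0.5  0.1  8.2] w 26.0 q [-0.54  0.7   0.04  1.93  0.84  1.   -0.97]
[(55.5, 24), (80.5, 69), (266.5, 23), (268.5, 26), (272.5, 125), (311.5, 151), (325.5, 38), (329.5, 61), (368.5, 63)]
```

View pics/w25.png

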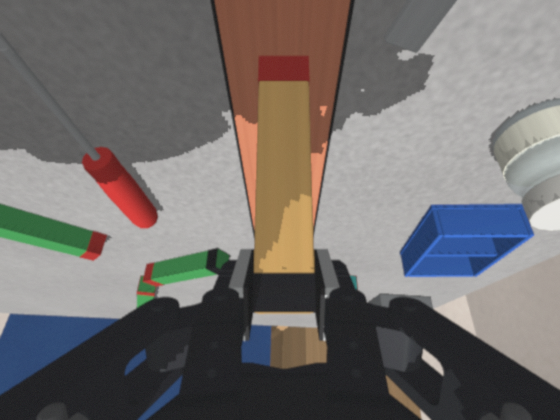

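```bash
python3 - <<'E'
from rowfit import *
f=grab('wrist')
rf(f,[(0,26,56),(16,26,81),(114,26,273),(130,26,312)],g=(29,10,70))
E
python3 up.py 30.5 117.6 17.5 78,-43 81,-46 84,-49 87,-52 90,-55 84,-43 90,-43
```

```text
free [25.6  8.5 77.1] [-0.1  0.1 -0.1  0.1]
foot on strip [25.4 79.4] [ 0.3 -0.3 -0.6  0.9]
t 25.95 TCP strip [  2.2  14.5 119.1] grasp [  2.3  27.4 133.1] rpy [137.13   0.53   9.94] F [-0.4  0.  -1.3] w 25.3 q [-0.53  0.7   0.04  1.93  0.83  1.   -0.97]
78.0 -43.0 "dx":-0.0,"dy":0.1,"dz":-1.9,"ax":-0.1,"ay":0.5,"az":0.3
81.0 -46.0 "dx":-0.0,"dy":-3.7,"dz":-6.3,"ax":-3.1,"ay":0.5,"az":0.3
84.0 -49.0 "dx":-0.0,"dy":-7.7,"dz":-10.5,"ax":-6.1,"ay":0.5,"az":0.3
87.0 -52.0 "dx":-0.1,"dy":-12.0,"dz":-14.5,"ax":-9.1,"ay":0.4,"az":0.3
90.0 -55.0 "dx":-0.1,"dy":-16.5,"dz":-18.3,"ax":-12.1,"ay":0.4,"az":0.3
84.0 -43.0 "dx":-0.0,"dy":-8.9,"dz":-10.5,"ax":-0.1,"ay":0.5,"az":0.3
90.0 -43.0 "dx":-0.1,"dy":-18.8,"dz":-18.0,"ax":-0.1,"ay":0.5,"az":0.3
```

```bash
python3 -m pendant '[{"dx":0,"dy":-3.8,"dz":-4.3,"ax":-3,"ay":0,"az":0,"claw":25.6},{"dx":0,"dy":-7.8,"dz":-8.5,"ax":-6,"ay":0,"az":0,"claw":25.6},{"dx":0,"dy":-12,"dz":-12.4,"ax":-9,"ay":0,"az":0,"claw":25.6},{"dx":0,"dy":-16,"dz":-15.8,"ax":-11.5,"ay":0,"az":0,"claw":25.6},{"dx":0,"dy":-16,"dz":-15.8,"ax":-11.5,"ay":0,"az":0,"claw":25.6}]' 20
python3 - <<'E'
from rows import *
from z import *
stat();f=grab('wrist');show(f,'w26')
f=grab('side');crop(f,190,150,290,250,'s26',[[-12,29.3,10],[14,29.3,10],[-12,55.3,10],[14,55.3,10]])
E
```

```text
clock: 26.37
position: [0.5402, 0.0161, 0.1192]
tool_rot: [2.19, 0.01, 0.175]
force: [-0.6, 0.1, -0.7]
grip_width: 0.026
t 26.37 TCP strip [  2.2  38.  119.2] grasp [  2.3  53.5 130.2] rpy [125.49   0.59  10.02] F [-0.6  0.2 -0.7] w 26.0 q [-0.67  0.81  0.08  1.89  0.87  1.15 -1.09]
[(56.5, 23), (81.5, 59), (273.5, 119), (311.5, 126), (314.5, 74), (350.5, 106), (368.5, 184)]
```

View pics/w26.png

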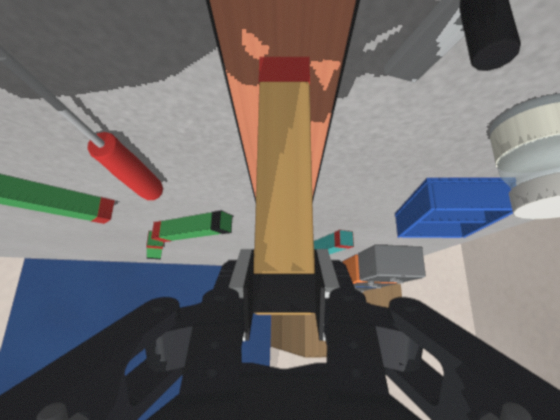

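View pics/s26.png

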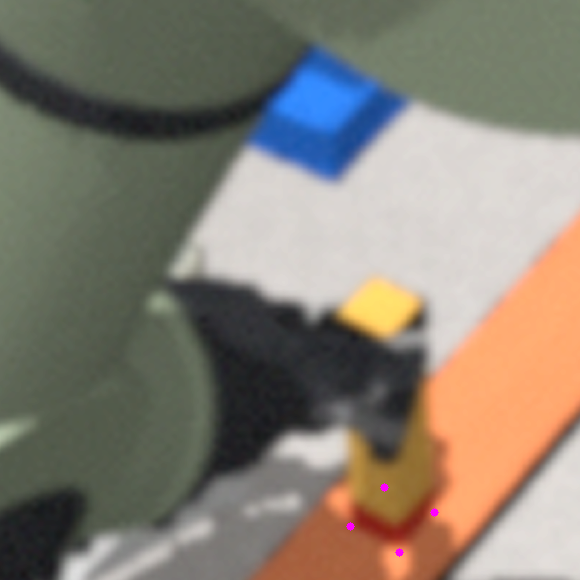

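```bash
python3 - <<'E'
from rowfit import *
f=grab('wrist');stat()
rf(f,[(0,26,57),(16,26,82),(114,26,274),(130,26,312.5)],g=(29,10,80))
E
```

```text
t 26.52 TCP strip [  2.1  36.2 120. ] grasp [  2.3  51.6 131. ] rpy [125.7    0.49   9.88] F [ 0.5 -0.4 -4.1] w 25.4 q [-0.67  0.81  0.08  1.89  0.87  1.15 -1.09]
free [24.7  9.  87.9] [-0.2  0.2 -0.2  0.1]
foot on strip [24.8 89.6] [ 0.1 -0.  -0.5  0.7]
```

```bash
python3 -m pendant '[{"dx":0,"dy":-0.5,"dz":0.4,"ax":0,"ay":0,"az":0,"claw":25.8},{"dx":0,"dy":-0.5,"dz":0.4,"ax":0,"ay":0,"az":0,"claw":25.95},{"dx":0,"dy":-0.5,"dz":0.4,"ax":0,"ay":0,"az":0,"claw":26.3},{"dx":0,"dy":-0.5,"dz":0.4,"ax":0,"ay":0,"az":0,"claw":28},{"dx":0,"dy":-0.5,"dz":0.4,"ax":0,"ay":0,"az":0,"claw":32},{"dx":0,"dy":-0.5,"dz":0.4,"ax":0,"ay":0,"az":0,"claw":38}]' 20
python3 - <<'E'
from rowfit import *
from rows import *
f=grab('wrist');o,_=stat();show(f,'w27');print(f['cx'])
E
```

```text
clock: 27.02
position: [0.5407, 0.0148, 0.1201]
tool_rot: [2.192, 0.007, 0.173]
force: [-1.1, -0.2, -0.7]
grip_width: 0.0377
t 27.07 TCP strip [  2.4  36.7 120.1] grasp [  2.6  52.1 131.1] rpy [125.6    0.42   9.94] F [ 0.4 -0.1 -0.4] w 38.0 q [-0.67  0.81  0.08  1.89  0.87  1.15 -1.09]
[(54.5, 24), (79.5, 66), (270.5, 116), (309.5, 161), (312.5, 92), (350.5, 105), (368.5, 183)]
283.6712163303335
```

View pics/w27.png

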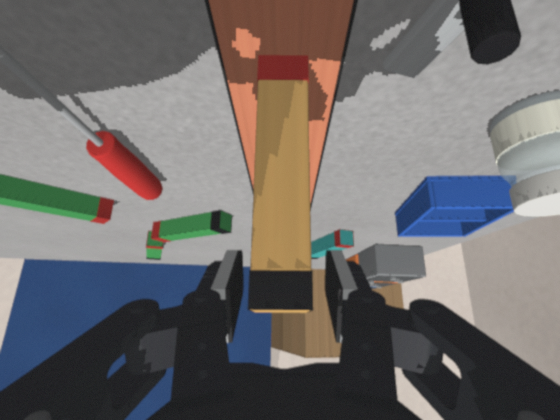

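```bash
python3 - <<'E'
from plan import *
plan([(44,128,-47.4),(42,129,-40.4),(40,130,-33.4),(39,130,-26.4),(38,130,-19.4),(38,130,-12.4)],x=1)
E
```

```text
"dx":-1.5,"dy":0.9,"dz":0.3,"ax":7.0,"ay":0.3,"az":0.3
"dx":-1.5,"dy":1.5,"dz":1.1,"ax":14.0,"ay":0.4,"az":0.2
"dx":-1.4,"dy":2.2,"dz":1.8,"ax":21.0,"ay":0.4,"az":0.2
"dx":-1.4,"dy":1.6,"dz":2.0,"ax":28.0,"ay":0.4,"az":0.2
"dx":-1.4,"dy":1.0,"dz":2.2,"ax":35.0,"ay":0.4,"az":0.2
"dx":-1.4,"dy":-0.0,"dz":1.3,"ax":42.0,"ay":0.4,"az":0.1
```

```bash
python3 -m pendant '[{"dx":-1,"dy":0.9,"dz":0.3,"ax":7,"ay":0.3,"az":0.2,"claw":40},{"dx":-1.4,"dy":1.5,"dz":1.1,"ax":14,"ay":0.4,"az":0.2,"claw":40},{"dx":-1.4,"dy":2.2,"dz":1.8,"ax":21,"ay":0.4,"az":0.2,"claw":40},{"dx":-1.4,"dy":1.6,"dz":2,"ax":28,"ay":0.4,"az":0.2,"claw":40},{"dx":-1.4,"dy":1,"dz":2.2,"ax":35,"ay":0.4,"az":0.2,"claw":40},{"dx":-1.4,"dy":0,"dz":1.3,"ax":42,"ay":0.4,"az":0.1,"claw":40},{"dx":-1.4,"dy":0,"dz":1.3,"ax":42,"ay":0.4,"az":0.1,"claw":40},{"dx":-1.4,"dy":0,"dz":1.3,"ax":42,"ay":0.4,"az":0.1,"claw":40}]' 20
python3 - <<'E'
from plan import *
stat()
plan([(38,130,-12.4),(37.3,129,-5.4),(37.3,128,1.6),(37.3,127,8.6),(37.3,127,15.6),(37.3,127,22.6),(37.3,127,28)],x=1)
E
```

```text
clock: 27.73
position: [0.5397, 0.0108, 0.1198]
tool_rot: [2.925, -0.0, 0.171]
force: [0.1, 0.1, -0.1]
grip_width: 0.04
t 27.73 TCP strip [  0.7  32.9 119.8] grasp [  0.8  37.  138.3] rpy [167.57  -0.01   9.78] F [ 0.1  0.1 -0.1] w 40.0 q [-0.12  0.55 -0.19  1.94  0.47  0.75 -0.48]
"dx":0.3,"dy":-2.8,"dz":-0.1,"ax":0.0,"ay":0.1,"az":-0.3
"dx":0.2,"dy":-3.7,"dz":1.0,"ax":7.0,"ay":0.0,"az":-0.3
"dx":0.2,"dy":-5.2,"dz":1.7,"ax":14.0,"ay":0.0,"az":-0.3
"dx":0.2,"dy":-6.7,"dz":2.3,"ax":21.0,"ay":0.0,"az":-0.3
"dx":0.2,"dy":-7.9,"dz":1.7,"ax":28.0,"ay":-0.0,"az":-0.3
"dx":0.2,"dy":-9.1,"dz":1.0,"ax":35.0,"ay":-0.0,"az":-0.3
"dx":0.2,"dy":-9.9,"dz":0.4,"ax":40.4,"ay":-0.0,"az":-0.3
```

```bash
python3 -m pendant '[{"dx":0,"dy":-0.9,"dz":1,"ax":7,"ay":0,"az":0,"claw":40},{"dx":0,"dy":-2.4,"dz":1.8,"ax":14,"ay":0,"az":0,"claw":40},{"dx":0,"dy":-3.9,"dz":2.4,"ax":21,"ay":0,"az":0,"claw":40},{"dx":0,"dy":-5.1,"dz":1.8,"ax":28,"ay":0,"az":0,"claw":40},{"dx":0,"dy":-6.3,"dz":1.1,"ax":35,"ay":0,"az":0,"claw":40},{"dx":0,"dy":-7.1,"dz":0.5,"ax":40,"ay":0,"az":0,"claw":40},{"dx":0,"dy":-7.1,"dz":0.5,"ax":40,"ay":0,"az":0,"claw":40},{"dx":0,"dy":-7.1,"dz":0.5,"ax":40,"ay":0,"az":0,"claw":40}]' 20
python3 - <<'E'
from plan import *
stat()
plan([(37.3,127,28)],x=1)
f=grab('wrist');cv2.imwrite('pics/w28.png',f['image'])
for p in ([1,29.3,140],[1,55.3,140]): print(proj(f,ws(p)))
E
```

```text
clock: 28.4
position: [0.5374, 0.019, 0.115]
tool_rot: [-2.657, 0.006, 0.173]
force: [0.6, -0.2, -0.8]
grip_width: 0.0399
t 28.40 TCP strip [ -0.1  41.3 115. ] grasp [  0.   32.5 131.8] rpy [-152.24    0.32    9.93] F [ 0.6 -0.3 -0.8] w 39.9 q [ 0.57  0.73 -0.64  1.81 -0.08  0.82  0.27]
"dx":1.0,"dy":-2.1,"dz":-1.5,"ax":0.2,"ay":0.2,"az":-0.3
[286.0053 295.103 ]
[285.8136 228.1905]
```

View pics/w28.png

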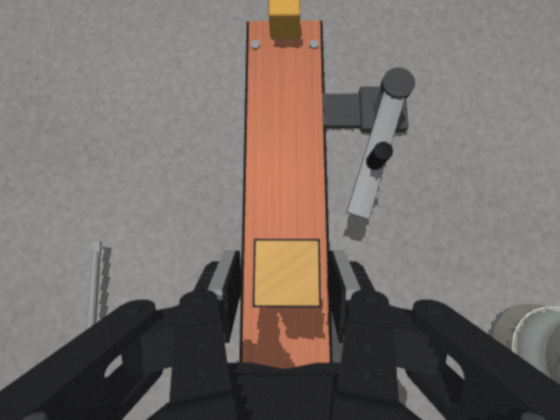

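```bash
python3 -m pendant '[{"dx":0.6,"dy":1.8,"dz":-3.5,"ax":0,"ay":0,"az":0,"claw":36},{"dx":0.6,"dy":1.8,"dz":-3.5,"ax":0,"ay":0,"az":0,"claw":30},{"dx":0.6,"dy":1.8,"dz":-3.5,"ax":0,"ay":0,"az":0,"claw":27},{"dx":0.6,"dy":1.8,"dz":-3.5,"ax":0,"ay":0,"az":0,"claw":25.8},{"dx":0.6,"dy":1.8,"dz":-3.5,"ax":0,"ay":0,"az":0,"claw":25.5},{"dx":0.6,"dy":1.8,"dz":-3.5,"ax":0,"ay":0,"az":0,"claw":25.5}]' 20
python3 lay.py 51 18 28 -35 0 35 2.5
```

```text
clock: 28.95
position: [0.5394, 0.018, 0.1199]
tool_rot: [-2.66, 0.0, 0.177]
force: [-0.8, 0.4, 6.3]
grip_width: 0.0259
t 28.95 TCP strip [  1.8  40.  119.9] grasp [  1.8  31.2 136.8] rpy [-152.43    0.03   10.14] F [-0.7  0.6  6.3] w 25.9 q [ 0.57  0.73 -0.64  1.81 -0.08  0.83  0.27]
0.0 "dx":-0.0,"dy":2.8,"dz":1.5,"ax":0.4,"ay":0.1,"az":0.1
2.5 "dx":0.0,"dy":-1.5,"dz":3.2,"ax":-2.1,"ay":0.1,"az":0.1
5.0 "dx":0.0,"dy":-5.8,"dz":5.2,"ax":-4.6,"ay":0.1,"az":0.1
7.5 "dx":0.0,"dy":-10.0,"dz":7.3,"ax":-7.1,"ay":0.1,"az":0.1
10.0 "dx":0.0,"dy":-14.1,"dz":9.7,"ax":-9.6,"ay":0.1,"az":0.1
12.5 "dx":0.0,"dy":-18.1,"dz":12.2,"ax":-12.1,"ay":0.1,"az":0.1
15.0 "dx":0.0,"dy":-22.0,"dz":14.8,"ax":-14.6,"ay":0.1,"az":0.1
17.5 "dx":0.1,"dy":-25.8,"dz":17.7,"ax":-17.1,"ay":0.1,"az":0.1
20.0 "dx":0.1,"dy":-29.4,"dz":20.7,"ax":-19.6,"ay":0.1,"az":0.1
22.5 "dx":0.1,"dy":-32.9,"dz":23.8,"ax":-22.1,"ay":0.1,"az":0.1
25.0 "dx":0.1,"dy":-36.3,"dz":27.1,"ax":-24.6,"ay":0.0,"az":0.1
27.5 "dx":0.1,"dy":-39.5,"dz":30.6,"ax":-27.1,"ay":0.0,"az":0.1
30.0 "dx":0.1,"dy":-42.5,"dz":34.2,"ax":-29.6,"ay":0.0,"az":0.1
32.5 "dx":0.1,"dy":-45.4,"dz":37.9,"ax":-32.1,"ay":0.0,"az":0.1
35.0 "dx":0.1,"dy":-48.2,"dz":41.7,"ax":-34.6,"ay":0.0,"az":0.1
```

```bash
python3 lay.py 51 16 27.6 -25 0 25 2.5 119.6
```

```text
t 28.95 TCP strip [  1.8  40.  119.9] grasp [  1.8  31.2 136.8] rpy [-152.43    0.03   10.14] F [-0.7  0.6  6.3] w 25.9 q [ 0.57  0.73 -0.64  1.81 -0.08  0.83  0.27]
0.0 "dx":0.0,"dy":-0.0,"dz":0.1,"ax":0.0,"ay":0.1,"az":0.1
2.5 "dx":0.0,"dy":-4.5,"dz":2.0,"ax":-2.5,"ay":0.1,"az":0.1
5.0 "dx":0.0,"dy":-8.8,"dz":4.1,"ax":-5.0,"ay":0.1,"az":0.1
7.5 "dx":0.0,"dy":-13.1,"dz":6.3,"ax":-7.5,"ay":0.1,"az":0.1
10.0 "dx":0.0,"dy":-17.2,"dz":8.8,"ax":-10.0,"ay":0.1,"az":0.1
12.5 "dx":0.0,"dy":-21.2,"dz":11.4,"ax":-12.5,"ay":0.1,"az":0.1
15.0 "dx":0.0,"dy":-25.2,"dz":14.2,"ax":-15.0,"ay":0.1,"az":0.1
17.5 "dx":0.1,"dy":-28.9,"dz":17.2,"ax":-17.5,"ay":0.1,"az":0.1
20.0 "dx":0.1,"dy":-32.6,"dz":20.4,"ax":-20.0,"ay":0.1,"az":0.1
22.5 "dx":0.1,"dy":-36.1,"dz":23.7,"ax":-22.5,"ay":0.0,"az":0.1
25.0 "dx":0.1,"dy":-39.5,"dz":27.1,"ax":-25.0,"ay":0.0,"az":0.1
```

```bash
python3 -m pendant '[{"dx":0,"dy":-4.5,"dz":2,"ax":-2.5,"ay":0,"az":0,"claw":25.5},{"dx":0,"dy":-8.8,"dz":4.1,"ax":-5,"ay":0,"az":0,"claw":25.5},{"dx":0,"dy":-13.1,"dz":6.3,"ax":-7.5,"ay":0,"az":0,"claw":25.5},{"dx":0,"dy":-17.2,"dz":8.8,"ax":-10,"ay":0,"az":0,"claw":25.5},{"dx":0,"dy":-21.2,"dz":11.4,"ax":-12.5,"ay":0,"az":0,"claw":25.5},{"dx":0,"dy":-25.2,"dz":14.2,"ax":-15,"ay":0,"az":0,"claw":25.5},{"dx":0,"dy":-28.9,"dz":17.2,"ax":-17.5,"ay":0,"az":0,"claw":25.5},{"dx":0,"dy":-32.6,"dz":20.4,"ax":-20,"ay":0,"az":0,"claw":25.5},{"dx":0,"dy":-36.1,"dz":23.7,"ax":-22.5,"ay":0,"az":0,"claw":25.5},{"dx":0,"dy":-39.5,"dz":27.1,"ax":-25,"ay":0,"az":0,"claw":25.5}]' 20
python3 -c "
from z import *
f=grab('wrist');cv2.imwrite('pics/w29.png',f['image'])"
python3 lay.py 51 16 27.6 -25 25 50 2.5 119.6
```

```text
clock: 29.78
position: [0.531, 0.0645, 0.1141]
tool_rot: [-3.099, -0.0, 0.176]
force: [-0.3, -0.3, -1.1]
grip_width: 0.0256
t 29.83 TCP strip [  1.6  90.1 114. ] grasp [  1.6  89.3 133. ] rpy [-177.65   -0.01   10.31] F [-0.6  5.  -2.2] w 25.7 q [ 0.05  0.56 -0.35  1.92  0.23  0.69 -0.25]
25.0 "dx":-0.0,"dy":2.5,"dz":-0.3,"ax":0.2,"ay":-0.0,"az":0.3
27.5 "dx":0.0,"dy":-1.9,"dz":1.6,"ax":-2.3,"ay":-0.0,"az":0.3
30.0 "dx":0.0,"dy":-6.3,"dz":3.7,"ax":-4.8,"ay":-0.0,"az":0.3
32.5 "dx":0.0,"dy":-10.5,"dz":5.9,"ax":-7.3,"ay":-0.0,"az":0.3
35.0 "dx":0.1,"dy":-14.7,"dz":8.4,"ax":-9.8,"ay":-0.0,"az":0.3
37.5 "dx":0.1,"dy":-18.7,"dz":11.0,"ax":-12.3,"ay":-0.0,"az":0.3
40.0 "dx":0.1,"dy":-22.6,"dz":13.8,"ax":-14.8,"ay":-0.0,"az":0.3
42.5 "dx":0.1,"dy":-26.4,"dz":16.7,"ax":-17.3,"ay":-0.0,"az":0.3
45.0 "dx":0.1,"dy":-30.1,"dz":19.9,"ax":-19.8,"ay":-0.0,"az":0.3
47.5 "dx":0.2,"dy":-33.6,"dz":23.2,"ax":-22.3,"ay":-0.1,"az":0.3
50.0 "dx":0.2,"dy":-37.0,"dz":26.6,"ax":-24.8,"ay":-0.1,"az":0.3
```

View pics/w29.png

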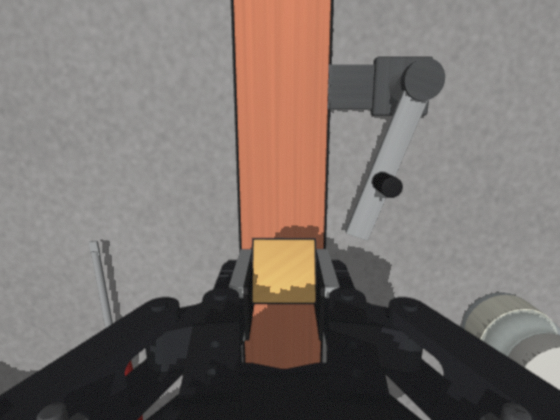

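```bash
python3 -m pendant '[{"dx":0,"dy":-4.4,"dz":1.9,"ax":-2.5,"ay":0,"az":0,"claw":25.5},{"dx":0,"dy":-8.8,"dz":4,"ax":-5,"ay":0,"az":0,"claw":25.5},{"dx":0,"dy":-13,"dz":6.2,"ax":-7.5,"ay":0,"az":0,"claw":25.5},{"dx":0,"dy":-17.2,"dz":8.7,"ax":-10,"ay":0,"az":0,"claw":25.5},{"dx":0,"dy":-21.2,"dz":11.3,"ax":-12.5,"ay":0,"az":0,"claw":25.5},{"dx":0,"dy":-25.1,"dz":14.1,"ax":-15,"ay":0,"az":0,"claw":25.5},{"dx":0,"dy":-28.9,"dz":17,"ax":-17.5,"ay":0,"az":0,"claw":25.5},{"dx":0,"dy":-32.6,"dz":20.2,"ax":-20,"ay":0,"az":0,"claw":25.5},{"dx":0,"dy":-36.1,"dz":23.5,"ax":-22.5,"ay":0,"az":0,"claw":25.5},{"dx":0,"dy":-39.5,"dz":26.9,"ax":-25,"ay":0,"az":0,"claw":25.5}]' 20
python3 lay.py 51 16 27.6 -25 50 75 2.5 119.6
```

```text
clock: 30.67
position: [0.5243, 0.1059, 0.0891]
tool_rot: [2.751, -0.001, 0.177]
force: [-1.3, 6.1, 7.0]
grip_width: 0.0255
t 30.67 TCP strip [  2.2 129.2  89.1] grasp [  2.1 136.4 106.6] rpy [157.61  -0.05  10.17] F [-0.2  6.2  7. ] w 25.5 q [-0.48  0.64 -0.07  1.92  0.57  0.82 -0.81]
50.0 "dx":-0.0,"dy":0.9,"dz":0.5,"ax":-0.0,"ay":-0.1,"az":0.1
52.5 "dx":0.0,"dy":-3.5,"dz":2.4,"ax":-2.5,"ay":-0.1,"az":0.1
55.0 "dx":0.0,"dy":-8.3,"dz":4.5,"ax":-2.6,"ay":-0.1,"az":0.1
57.5 "dx":0.0,"dy":-13.0,"dz":6.8,"ax":-2.6,"ay":-0.1,"az":0.1
60.0 "dx":0.0,"dy":-17.6,"dz":9.4,"ax":-2.6,"ay":-0.1,"az":0.1
62.5 "dx":0.0,"dy":-22.1,"dz":12.1,"ax":-2.6,"ay":-0.1,"az":0.1
65.0 "dx":0.0,"dy":-26.5,"dz":15.0,"ax":-2.6,"ay":-0.1,"az":0.1
67.5 "dx":0.0,"dy":-30.8,"dz":18.1,"ax":-2.6,"ay":-0.1,"az":0.1
70.0 "dx":0.0,"dy":-34.9,"dz":21.4,"ax":-2.6,"ay":-0.1,"az":0.1
72.5 "dx":0.0,"dy":-38.8,"dz":24.9,"ax":-2.6,"ay":-0.1,"az":0.1
75.0 "dx":0.0,"dy":-42.6,"dz":28.5,"ax":-2.6,"ay":-0.1,"az":0.1
```

```bash
python3 -m pendant '[{"dx":0,"dy":-4.4,"dz":1.9,"ax":-2.5,"ay":0,"az":0,"claw":25.7},{"dx":0,"dy":-9.2,"dz":4,"ax":-2.6,"ay":0,"az":0,"claw":25.75},{"dx":0,"dy":-13.9,"dz":6.3,"ax":-2.6,"ay":0,"az":0,"claw":25.8},{"dx":0,"dy":-18.5,"dz":8.9,"ax":-2.6,"ay":0,"az":0,"claw":25.8},{"dx":0,"dy":-23,"dz":11.6,"ax":-2.6,"ay":0,"az":0,"claw":25.8},{"dx":0,"dy":-27.4,"dz":14.5,"ax":-2.6,"ay":0,"az":0,"claw":25.8},{"dx":0,"dy":-31.7,"dz":17.6,"ax":-2.6,"ay":0,"az":0,"claw":25.8},{"dx":0,"dy":-35.8,"dz":20.9,"ax":-2.6,"ay":0,"az":0,"claw":25.8},{"dx":0,"dy":-39.7,"dz":24.4,"ax":-2.6,"ay":0,"az":0,"claw":25.8},{"dx":0,"dy":-43.5,"dz":28,"ax":-2.6,"ay":0,"az":0,"claw":25.8}]' 20
python3 -c "
from z import *
f=grab('wrist');cv2.imwrite('pics/w30.png',f['image'])
f=grab('side');crop(f,180,190,280,290,'s30',[[-12,25,10],[14,25,10],[-12,51,10],[14,51,10]])"
python3 lay.py 51 16 27.6 -25 75 90 2.5 119.6
```

```text
clock: 31.5
position: [0.5187, 0.1332, 0.0456]
tool_rot: [2.705, 0.001, 0.176]
force: [1.0, 0.5, -1.1]
grip_width: 0.0257
t 31.60 TCP strip [  1.1 157.2  45.3] grasp [  1.2 165.2  62.6] rpy [154.97   0.1   10.1 ] F [ 0.5  1.  -3.2] w 25.9 q [-0.57  0.74 -0.05  1.9   0.61  0.8  -0.93]
75.0 "dx":-0.0,"dy":-0.0,"dz":-1.2,"ax":0.0,"ay":0.1,"az":0.1
77.5 "dx":0.0,"dy":-3.8,"dz":2.4,"ax":0.0,"ay":0.1,"az":0.1
80.0 "dx":0.0,"dy":-7.5,"dz":6.2,"ax":0.0,"ay":0.1,"az":0.1
82.5 "dx":0.0,"dy":-11.0,"dz":10.1,"ax":0.0,"ay":0.1,"az":0.1
85.0 "dx":0.0,"dy":-14.3,"dz":14.2,"ax":0.0,"ay":0.1,"az":0.1
87.5 "dx":0.1,"dy":-17.4,"dz":18.5,"ax":0.0,"ay":0.1,"az":0.1
90.0 "dx":0.1,"dy":-20.3,"dz":22.8,"ax":0.0,"ay":0.1,"az":0.1
```

View pics/w30.png

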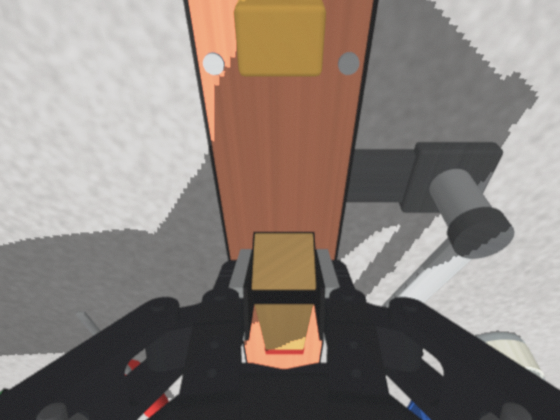

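View pics/s30.png

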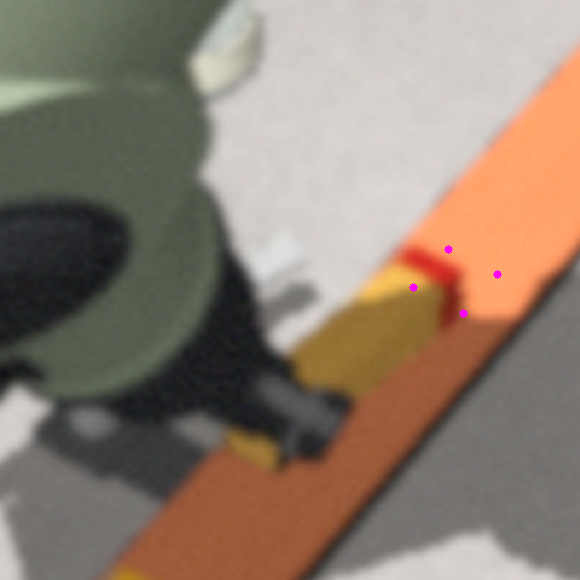

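```bash
python3 -m pendant '[{"dx":0,"dy":-2,"dz":1.8,"ax":0,"ay":0,"az":0,"claw":25.8},{"dx":0,"dy":-3.8,"dz":3.6,"ax":0,"ay":0,"az":0,"claw":25.8},{"dx":0,"dy":-7.5,"dz":7.4,"ax":0,"ay":0,"az":0,"claw":25.8},{"dx":0,"dy":-11,"dz":11.3,"ax":0,"ay":0,"az":0,"claw":25.8},{"dx":0,"dy":-12.7,"dz":13.3,"ax":0,"ay":0,"az":0,"claw":25.8},{"dx":0,"dy":-14.3,"dz":15.4,"ax":0,"ay":0,"az":0,"claw":25.8},{"dx":0,"dy":-15.9,"dz":17.6,"ax":0,"ay":0,"az":0,"claw":25.8},{"dx":0,"dy":-17.4,"dz":19.7,"ax":0,"ay":0,"az":0,"claw":25.8},{"dx":0,"dy":-19,"dz":21.8,"ax":0,"ay":0,"az":0,"claw":25.8},{"dx":0,"dy":-20,"dz":23.3,"ax":0,"ay":0,"az":0,"claw":25.8}]' 20
python3 - <<'E'
from rows import *
stat();f=grab('wrist');show(f,'w31')
E
```

```text
clock: 32.43
position: [0.5172, 0.1414, 0.0163]
tool_rot: [2.705, 0.001, 0.176]
force: [-0.5, 0.5, -1.1]
grip_width: 0.026
t 32.43 TCP strip [  1.4 165.4  16.3] grasp [  1.4 173.4  33.5] rpy [154.99   0.05  10.08] F [-0.4  0.6 -1.1] w 26.0 q [-0.59  0.79 -0.04  1.89  0.63  0.76 -0.97]
[(17.5, 89), (33.5, 89), (39.5, 24), (147.5, 23), (231.5, 51), (233.5, 51), (279.5, 103), (303.5, 115), (368.5, 86)]
```

View pics/w31.png

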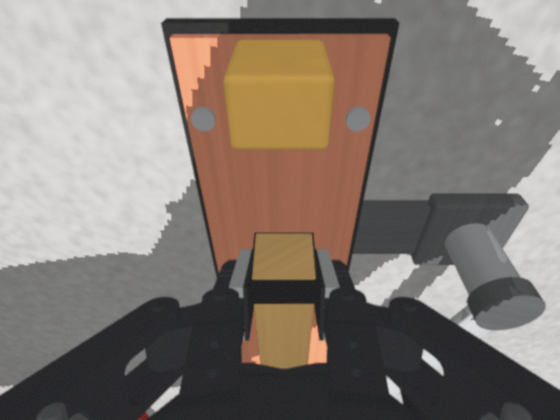

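```bash
python3 - <<'E'
from h import *
from scipy.optimize import least_squares
f=grab('wrist');stat()
obs=[(0,0,233),(0,26,280),(16,26,304)]
def P(v,l,h):
    r=np.radians(v[2]);c,s=np.cos(r),np.sin(r)
    return proj(f,ws([.9,v[0]-l*c-h*s,v[1]-l*s+h*c]))[1]
s=least_squares(lambda v:[P(v,l,h)-r for l,h,r in obs],[181,10,0]);print(s.x,s.fun)
s=least_squares(lambda v:[P([v[0],10+130*np.sin(np.radians(v[1])),v[1]],l,h)-r for l,h,r in obs],[181,0]);print('foot down',s.x,s.fun)
print('stop base row',proj(f,ws([0,245,10])),proj(f,ws([0,245,40])))
E
```

```text
t 32.53 TCP strip [  1.4 165.4  16.3] grasp [  1.4 173.4  33.6] rpy [154.99   0.06  10.08] F [ 0.7  0.2 -2.4] w 25.8 q [-0.59  0.79 -0.04  1.89  0.63  0.76 -0.97]
[181.3045   9.8711  -1.6694] [-0. -0.  0.]
foot down [180.4678  -0.415 ] [-0.0091  0.4721 -0.5403]
stop base row [279.4884  95.4492] [278.3678 144.2756]
```

Both turns are done: the bar is flat, black end at y≈181, about 64 mm short of the stop. I release, set the tool upright, and regrip further back to slide it.

```bash
python3 - <<'E'
from plan import *
plan([(168,40,-18),(160,45,-11),(153,40,-4),(150,28,0)],x=.9)
E
python3 -m pendant '[{"dx":0,"dy":0,"dz":0,"ax":0,"ay":0,"az":0,"claw":26.5},{"dx":0,"dy":0,"dz":0,"ax":0,"ay":0,"az":0,"claw":30},{"dx":0,"dy":0,"dz":0,"ax":0,"ay":0,"az":0,"claw":35},{"dx":0,"dy":0,"dz":0,"ax":0,"ay":0,"az":0,"claw":35}]' 20
```

```text
"dx":-0.5,"dy":6.3,"dz":-11.6,"ax":7.0,"ay":0.0,"az":0.1
"dx":-0.5,"dy":14.3,"dz":-13.0,"ax":14.0,"ay":0.0,"az":0.1
"dx":-0.5,"dy":17.3,"dz":-5.9,"ax":21.0,"ay":0.0,"az":0.0
"dx":-0.5,"dy":14.2,"dz":5.9,"ax":25.0,"ay":0.0,"az":0.0
clock: 32.87
position: [0.5173, 0.1413, 0.0167]
tool_rot: [2.705, 0.001, 0.176]
force: [-0.0, -0.6, 0.2]
grip_width: 0.0346
```

```bash
python3 -m pendant '[{"dx":-0.3,"dy":6.3,"dz":-11.6,"ax":6,"ay":0,"az":0,"claw":35},{"dx":-0.5,"dy":14.3,"dz":-13,"ax":13,"ay":0,"az":0,"claw":35},{"dx":-0.5,"dy":17.3,"dz":-6,"ax":20,"ay":0,"az":0,"claw":35},{"dx":-0.5,"dy":15.5,"dz":2,"ax":25,"ay":0,"az":0,"claw":35},{"dx":-0.5,"dy":14.2,"dz":5.5,"ax":25,"ay":0,"az":0,"claw":33},{"dx":-0.5,"dy":14.2,"dz":5.5,"ax":25,"ay":0,"az":0,"claw":30},{"dx":-0.5,"dy":14.2,"dz":5.5,"ax":25,"ay":0,"az":0,"claw":27},{"dx":-0.5,"dy":14.2,"dz":5.5,"ax":25,"ay":0,"az":0,"claw":24},{"dx":-0.5,"dy":14.2,"dz":5.5,"ax":25,"ay":0,"az":0,"claw":24}]' 20
python3 - <<'E'
from rows import *
stat();f=grab('wrist');show(f,'w32')
print(onz(f,284,275,.036)*1000)
E
```

```text
clock: 33.62
position: [0.5191, 0.1276, 0.0177]
tool_rot: [3.141, 0.001, 0.178]
force: [1.3, -1.5, -1.4]
grip_width: 0.0255
t 33.62 TCP strip [  0.9 151.5  17.7] grasp [  0.9 151.5  36.7] rpy [179.95   0.05  10.21] F [ 1.  -1.7 -1.4] w 25.5 q [-0.13  0.72 -0.31  1.96  0.42  0.52 -0.55]
[(40.5, 40), (43.5, 50), (56.5, 27), (78.5, 68), (194.5, 89), (211.5, 60), (249.5, 145), (274.5, 39), (278.5, 46), (368.5, 73)]
[518.4444 132.5316  36.    ]
```

View pics/w32.png

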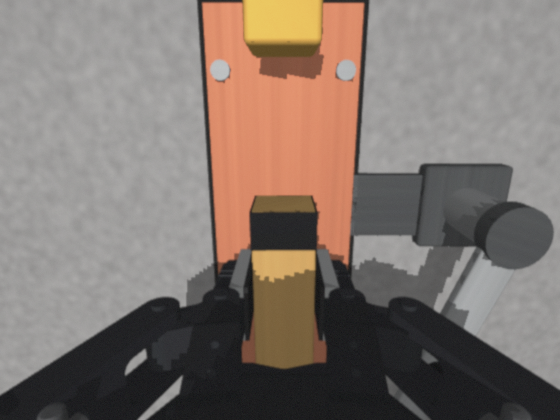

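```bash
python3 - <<'E'
from h import *
f=grab('wrist')
for n,u,v,z in (('stop top',283,43,.04),('stop base',283,56.5,.01),('bar top',284,212,.036),('bar base',284,195,.01),('stripL',213,212,.01),('stripR',355,212,.01),('stripL2',203,60,.01),('stripR2',364,60,.01)): print(n,st(onz(f,u,v,z)).round(1))
E
```

```text
stop top [  0.4 242.3  40. ]
stop base [  0.4 242.2  10. ]
bar top [  1.  183.4  36. ]
bar base [  1.  183.5  10. ]
stripL [-32.2 175.1  10. ]
stripR [ 34.2 175.4  10. ]
stripL2 [-32.6 240.8  10. ]
stripR2 [ 33.7 241.   10. ]
```

```bash
python3 -m pendant '[{"dx":0,"dy":-3,"dz":0,"ax":0,"ay":0,"az":0,"claw":24},{"dx":0,"dy":-8,"dz":0,"ax":0,"ay":0,"az":0,"claw":24},{"dx":0,"dy":-14,"dz":0,"ax":0,"ay":0,"az":0,"claw":24},{"dx":0,"dy":-20,"dz":0,"ax":0,"ay":0,"az":0,"claw":24},{"dx":0,"dy":-26,"dz":0,"ax":0,"ay":0,"az":0,"claw":24},{"dx":0,"dy":-32,"dz":0,"ax":0,"ay":0,"az":0,"claw":24},{"dx":0,"dy":-38,"dz":0,"ax":0,"ay":0,"az":0,"claw":24},{"dx":0,"dy":-44,"dz":0,"ax":0,"ay":0,"az":0,"claw":24},{"dx":0,"dy":-49,"dz":0,"ax":0,"ay":0,"az":0,"claw":24},{"dx":0,"dy":-52,"dz":0,"ax":0,"ay":0,"az":0,"claw":24}]' 20
python3 -m pendant '[{"dx":0,"dy":-1.5,"dz":0,"ax":0,"ay":0,"az":0,"claw":24},{"dx":0,"dy":-2.5,"dz":0,"ax":0,"ay":0,"az":0,"claw":24},{"dx":0,"dy":-3.5,"dz":0,"ax":0,"ay":0,"az":0,"claw":24},{"dx":0,"dy":-4,"dz":0,"ax":0,"ay":0,"az":0,"claw":24}]' 20
python3 - <<'E'
from rows import *
stat();f=grab('wrist');show(f,'w33')
E
```

```text
clock: 34.55
position: [0.5102, 0.1783, 0.0177]
tool_rot: [3.142, 0.001, 0.176]
force: [1.1, -5.8, 6.5]
grip_width: 0.0255
clock: 34.88
position: [0.5097, 0.1815, 0.0177]
tool_rot: [3.141, 0.001, 0.176]
force: [1.2, -5.8, 6.4]
grip_width: 0.0253
t 34.88 TCP strip [  1.  206.2  17.7] grasp [  1.  206.2  36.7] rpy [179.98   0.04  10.07] F [ 0.2 -5.9  6.4] w 25.3 q [-0.23  0.73 -0.31  1.94  0.41  0.53 -0.64]
[(134.5, 137), (141.5, 83), (151.5, 63), (202.5, 75), (211.5, 55), (249.5, 133), (273.5, 46), (277.5, 33), (368.5, 70)]
```

View pics/w33.png

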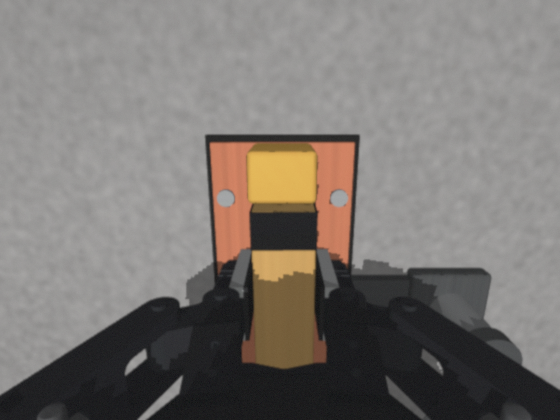

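```bash
python3 - <<'E'
from h import *
f=grab('wrist')
for n,u,v,z in (('stop top',283,203,.04),('bar top',284,212,.036)): print(n,st(onz(f,u,v,z)).round(1))
E
python3 -m pendant '[{"dx":0,"dy":-1.5,"dz":0,"ax":0,"ay":0,"az":0,"claw":24},{"dx":0,"dy":-3,"dz":0,"ax":0,"ay":0,"az":0,"claw":24},{"dx":0,"dy":-4,"dz":0,"ax":0,"ay":0,"az":0,"claw":24}]' 20
python3 -c "
from h import *
stat()"
```

```text
stop top [  0.8 243.   40. ]
bar top [  1.2 238.2  36. ]
clock: 35.23
position: [0.509, 0.1852, 0.0177]
tool_rot: [3.141, 0.001, 0.176]
force: [4.5, -13.9, 7.6]
grip_width: 0.0254
t 35.23 TCP strip [  0.9 210.   17.7] grasp [  1.  210.   36.7] rpy [179.97   0.05  10.07] F [  2.  -14.5   7.6] w 25.4 q [-0.24  0.73 -0.3   1.94  0.41  0.53 -0.65]
```

```bash
python3 -m pendant '[{"dx":0,"dy":-0.7,"dz":0,"ax":0,"ay":0,"az":0,"claw":24},{"dx":0,"dy":-1.4,"dz":0,"ax":0,"ay":0,"az":0,"claw":24}]' 20
python3 - <<'E'
from rows import *
from z import *
stat();f=grab('wrist');show(f,'w34');crop(f,200,120,370,260,'w34c')
E
```

```text
clock: 35.4
position: [0.509, 0.1853, 0.0177]
tool_rot: [3.139, 0.001, 0.175]
force: [3.2, -15.8, 9.1]
grip_width: 0.0254
t 35.40 TCP strip [  1.  210.   17.7] grasp [  1.  210.1  36.7] rpy [179.87   0.06  10.01] F [  0.4 -16.1   9.1] w 25.4 q [-0.24  0.73 -0.3   1.94  0.41  0.53 -0.65]
[(142.5, 133), (150.5, 83), (152.5, 24), (161.5, 60), (212.5, 107), (249.5, 123), (274.5, 35), (277.5, 42), (368.5, 70)]
```

View pics/w34c.png

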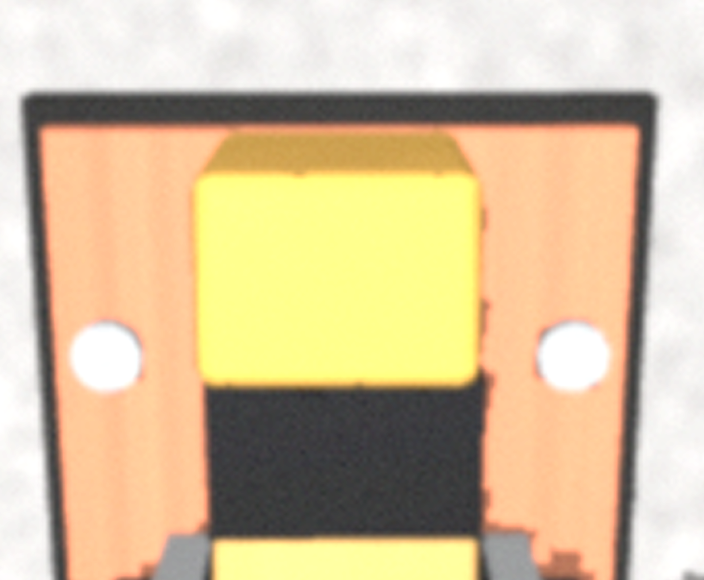

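The bar is hard against the stop: position stalled at -16 N, with no gap in the picture. I release, rise, and locate the knob.

```bash
python3 -m pendant '[{"dx":0,"dy":0,"dz":0,"ax":0,"ay":0,"az":0,"claw":26},{"dx":0,"dy":0,"dz":0,"ax":0,"ay":0,"az":0,"claw":29},{"dx":0,"dy":0,"dz":0,"ax":0,"ay":0,"az":0,"claw":34},{"dx":0,"dy":0,"dz":-8,"ax":0,"ay":0,"az":0,"claw":34},{"dx":0,"dy":5,"dz":-25,"ax":0,"ay":0,"az":0,"claw":34},{"dx":0,"dy":20,"dz":-55,"ax":0,"ay":0,"az":0,"claw":34},{"dx":0,"dy":45,"dz":-90,"ax":0,"ay":0,"az":0,"claw":34},{"dx":0,"dy":75,"dz":-125,"ax":0,"ay":0,"az":0,"claw":34},{"dx":0,"dy":105,"dz":-140,"ax":0,"ay":0,"az":0,"claw":34},{"dx":0,"dy":105,"dz":-140,"ax":0,"ay":0,"az":0,"claw":34}]' 20
python3 - <<'E'
from h import *
stat();f=grab('wrist');cv2.imwrite('pics/w35.png',f['image'])
t=grab('top');cv2.imwrite('pics/t35.png',t['image'])
print(proj(f,ws([65.2,118,69])),proj(f,ws([65.2,118,45])))
E
```

```text
clock: 36.28
position: [0.5297, 0.0775, 0.1619]
tool_rot: [3.139, -0.004, 0.17]
force: [1.0, -1.9, 0.8]
grip_width: 0.0338
t 36.28 TCP strip [  2.6 100.3 161.9] grasp [  2.5 100.3 180.9] rpy [179.84  -0.25   9.71] F [ 0.7 -2.   0.8] w 33.8 q [ 0.05  0.49 -0.42  1.89  0.27  0.81 -0.34]
[370.2107 183.525 ] [362.49   176.7608]
```

View pics/w35.png

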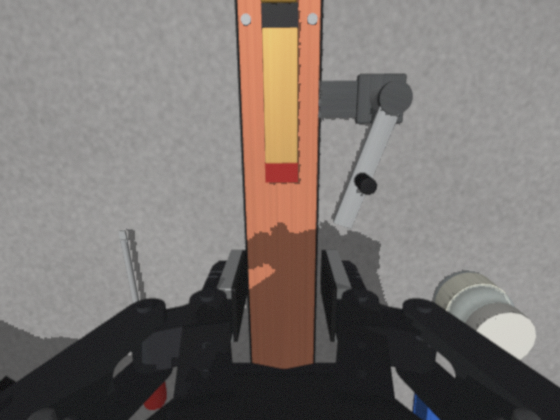

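```bash
python3 - <<'E'
from plan import *
f=grab('wrist');stat()
print('knob',st(onz(f,369,186,.069)),st(onz(f,361,179,.045)),'pivot',st(onz(f,396,97,.06)),'jar top',st(onz(f,503,333,.07)), 'red end',st(onz(f,282,182,.036)))
plan([(117.5,110,0),(117.5,62,0)],x=65)
E
```

```text
t 36.43 TCP strip [  1.1 106.8 158.1] grasp [  1.1 106.8 177.1] rpy [-179.98    0.01   10.06] F [-0.4  0.1 -0.2] w 33.8 q [ 0.04  0.5  -0.42  1.89  0.27  0.8  -0.35]
knob [ 62.121  122.5563  69.    ] [ 61.808  122.5754  45.    ] pivot [ 78.5536 182.7386  60.    ] jar top [178.7369   0.8762  70.    ] red end [  0.4281 118.343   36.    ]
"dx":64.0,"dy":-10.7,"dz":59.1,"ax":-0.0,"ay":0.0,"az":0.0
"dx":64.0,"dy":-10.7,"dz":107.1,"ax":-0.0,"ay":0.0,"az":0.0
```

```bash
python3 - <<'E'
from z import *
f=grab('wrist');crop(f,310,60,430,240,'w36',[[65.2,118,69],[85,180,45]])
m=cv2.inRange(cv2.cvtColor(f['image'],cv2.COLOR_BGR2HSV),(0,0,0),(180,255,40));m[:,:335]=0;m[230:]=0;m[:150]=0;m[:,400:]=0
n,l,s,c=cv2.connectedComponentsWithStats(m);print(s,c)
E
```

```text
[[     0      0    560    420 234974]
 [   359    184     20     21    223]
 [   370    193      2      3      3]] [[279.415  209.5152]
 [367.7982 193.7309]
 [370.6667 194.    ]]
```

View pics/w36.png

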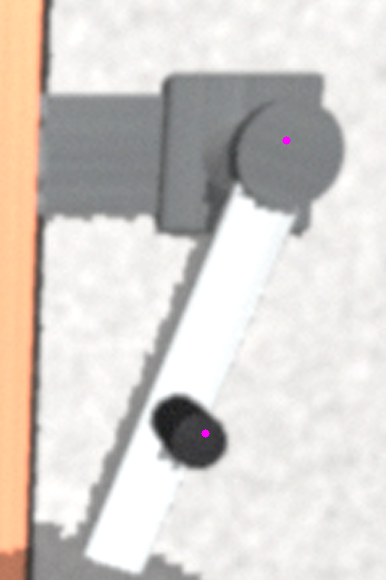

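```bash
python3 -m pendant '[{"dx":20,"dy":-4,"dz":10,"ax":0,"ay":0,"az":0,"claw":34},{"dx":42,"dy":-8,"dz":30,"ax":0,"ay":0,"az":0,"claw":34},{"dx":63,"dy":-10.2,"dz":50,"ax":0,"ay":0,"az":0,"claw":34},{"dx":63,"dy":-10.2,"dz":65,"ax":0,"ay":0,"az":0,"claw":34},{"dx":63,"dy":-10.2,"dz":75,"ax":0,"ay":0,"az":0,"claw":34},{"dx":63,"dy":-10.2,"dz":75,"ax":0,"ay":0,"az":0,"claw":34}]' 20
python3 - <<'E'
from h import *
stat();f=grab('wrist');cv2.imwrite('pics/w37.png',f['image']);print(proj(f,ws([64.3,117,69])))
E
```

```text
clock: 36.98
position: [0.5853, 0.1054, 0.0799]
tool_rot: [-3.141, 0.005, 0.178]
force: [-0.5, 0.4, -0.6]
grip_width: 0.0338
t 36.98 TCP strip [ 62.2 118.1  79.9] grasp [ 62.3 118.1  98.9] rpy [-179.98    0.31   10.2 ] F [-0.4  0.5 -0.6] w 33.8 q [-0.02  0.69 -0.37  1.78  0.34  0.74 -0.39]
[287.8551 257.8408]
```

View pics/w37.png

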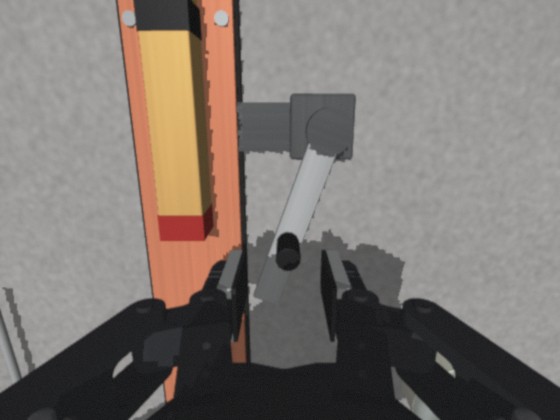

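The knob at (288,250) lies between the fingers. I descend to just above the latch arm and pinch.

```bash
python3 -m pendant '[{"dx":0.7,"dy":0.5,"dz":12,"ax":0,"ay":0,"az":0,"claw":34},{"dx":0.7,"dy":0.5,"dz":24,"ax":0,"ay":0,"az":0,"claw":34},{"dx":0.7,"dy":0.5,"dz":31,"ax":0,"ay":0,"az":0,"claw":28},{"dx":0.7,"dy":0.5,"dz":31,"ax":0,"ay":0,"az":0,"claw":20},{"dx":0.7,"dy":0.5,"dz":31,"ax":0,"ay":0,"az":0,"claw":14},{"dx":0.7,"dy":0.5,"dz":31,"ax":0,"ay":0,"az":0,"claw":11},{"dx":0.7,"dy":0.5,"dz":31,"ax":0,"ay":0,"az":0,"claw":11}]' 20
python3 - <<'E'
from h import *
o,R=stat()
p=st(o['position'])
for th in (18,24,30,36,42,48,54,60,66,72,78,84,90,92,94):
    r=np.radians(th);k=np.array([85-65*np.sin(r),180-65*np.cos(r)])
    d=np.array([k[0]-p[0],k[1]-p[1]]);print(th,k.round(1),"dx %.1f dy %.1f"%(d[0],-d[1]))
E
```

```text
clock: 37.62
position: [0.588, 0.1041, 0.0517]
tool_rot: [3.142, 0.001, 0.176]
force: [-0.5, 0.5, -6.6]
grip_width: 0.0116
t 37.62 TCP strip [ 64.6 116.3  51.7] grasp [ 64.6 116.3  70.7] rpy [180.     0.05  10.08] F [-0.4  0.5 -6.6] w 11.6 q [-0.04  0.73 -0.35  1.78  0.37  0.69 -0.41]
18 [ 64.9 118.2] dx 0.3 dy -1.9
24 [ 58.6 120.6] dx -6.1 dy -4.3
30 [ 52.5 123.7] dx -12.1 dy -7.4
36 [ 46.8 127.4] dx -17.8 dy -11.1
42 [ 41.5 131.7] dx -23.1 dy -15.4
48 [ 36.7 136.5] dx -27.9 dy -20.2
54 [ 32.4 141.8] dx -32.2 dy -25.5
60 [ 28.7 147.5] dx -35.9 dy -31.2
66 [ 25.6 153.6] dx -39.0 dy -37.3
72 [ 23.2 159.9] dx -41.4 dy -43.6
78 [ 21.4 166.5] dx -43.2 dy -50.2
84 [ 20.4 173.2] dx -44.3 dy -56.9
90 [ 20. 180.] dx -44.6 dy -63.7
92 [ 20.  182.3] dx -44.6 dy -66.0
94 [ 20.2 184.5] dx -44.5 dy -68.2
```

```bash
python3 - <<'E'
from h import *
f=grab('wrist');stat();cv2.imwrite('pics/w38.png',f['image'])
E
```

```text
t 37.67 TCP strip [ 64.6 116.3  51.7] grasp [ 64.6 116.3  70.7] rpy [180.     0.05  10.08] F [-0.3  0.3 -6.1] w 12.1 q [-0.04  0.73 -0.35  1.79  0.37  0.69 -0.41]
```

View pics/w38.png

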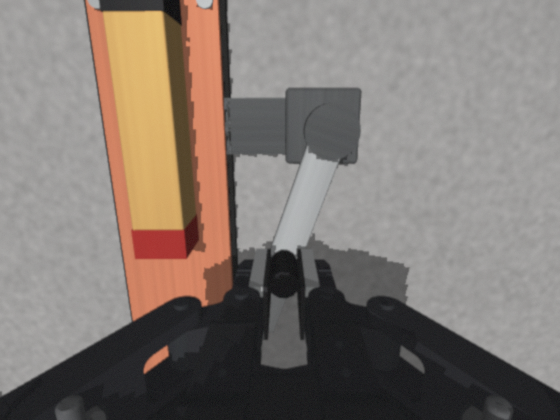

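```bash
python3 -m pendant '[{"dx":-3,"dy":-1,"dz":0,"ax":0,"ay":0,"az":0,"claw":11},{"dx":-6.1,"dy":-2.6,"dz":0,"ax":0,"ay":0,"az":0,"claw":11},{"dx":-12.1,"dy":-5.7,"dz":0,"ax":0,"ay":0,"az":0,"claw":11},{"dx":-17.8,"dy":-9.4,"dz":0,"ax":0,"ay":0,"az":0,"claw":11},{"dx":-23.1,"dy":-13.7,"dz":0,"ax":0,"ay":0,"az":0,"claw":11},{"dx":-27.9,"dy":-18.5,"dz":0,"ax":0,"ay":0,"az":0,"claw":11},{"dx":-32.2,"dy":-23.8,"dz":0,"ax":0,"ay":0,"az":0,"claw":11},{"dx":-35.9,"dy":-29.5,"dz":0,"ax":0,"ay":0,"az":0,"claw":11},{"dx":-39,"dy":-35.6,"dz":0,"ax":0,"ay":0,"az":0,"claw":11},{"dx":-39,"dy":-35.6,"dz":0,"ax":0,"ay":0,"az":0,"claw":11}]' 30
python3 - <<'E'
from h import *
f=grab('wrist');stat();cv2.imwrite('pics/w39.png',f['image'])
E
```

```text
clock: 38.5
position: [0.5428, 0.134, 0.0518]
tool_rot: [-3.141, 0.001, 0.178]
force: [1.5, -0.1, 1.6]
grip_width: 0.0117
t 38.55 TCP strip [ 25.5 153.   51.8] grasp [ 25.6 153.   70.8] rpy [-179.99    0.04   10.16] F [ 1.8 -0.1  1.5] w 11.6 q [-0.1   0.69 -0.34  1.89  0.37  0.63 -0.5 ]
```

View pics/w39.png

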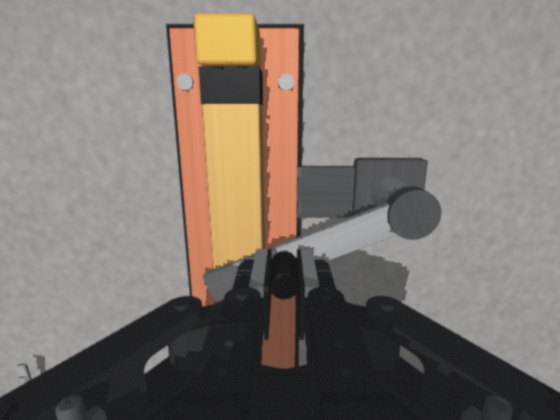

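```bash
python3 -m pendant '[{"dx":-2.4,"dy":-6.3,"dz":0,"ax":0,"ay":0,"az":0,"claw":11},{"dx":-4.2,"dy":-12.9,"dz":0,"ax":0,"ay":0,"az":0,"claw":11},{"dx":-5.2,"dy":-19.6,"dz":0,"ax":0,"ay":0,"az":0,"claw":11},{"dx":-5.6,"dy":-24,"dz":0,"ax":0,"ay":0,"az":0,"claw":11},{"dx":-5.6,"dy":-27,"dz":0,"ax":0,"ay":0,"az":0,"claw":11},{"dx":-5.6,"dy":-29,"dz":0,"ax":0,"ay":0,"az":0,"claw":11},{"dx":-5.6,"dy":-30.5,"dz":0,"ax":0,"ay":0,"az":0,"claw":11}]' 30
python3 - <<'E'
from z import *
f=grab('wrist');stat();cv2.imwrite('pics/w40.png',f['image'])
E
```

```text
clock: 39.13
position: [0.5328, 0.1616, 0.0517]
tool_rot: [3.141, 0.001, 0.176]
force: [6.6, -8.2, 5.7]
grip_width: 0.0113
t 39.18 TCP strip [ 20.2 182.3  51.7] grasp [ 20.3 182.3  70.7] rpy [179.96   0.03  10.07] F [ 4.7 -1.7  4.8] w 11.5 q [-0.16  0.69 -0.34  1.89  0.37  0.62 -0.55]
```

View pics/w40.png

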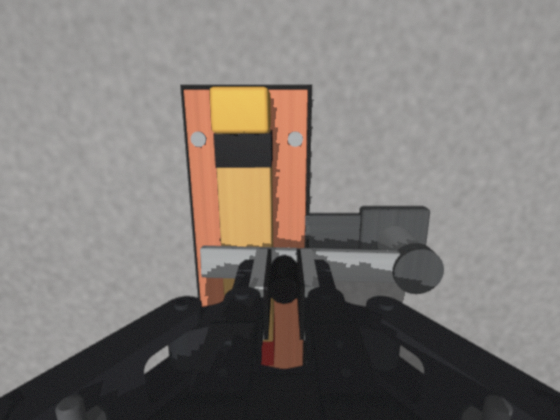

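```bash
python3 -m pendant '[{"dx":0,"dy":-1.5,"dz":0,"ax":0,"ay":0,"az":0,"claw":11},{"dx":0,"dy":-3,"dz":0,"ax":0,"ay":0,"az":0,"claw":11},{"dx":0,"dy":-3,"dz":0,"ax":0,"ay":0,"az":0,"claw":11}]' 30
python3 - <<'E'
from z import *
stat()
E
python3 -m pendant '[{"dx":0,"dy":0,"dz":0,"ax":0,"ay":0,"az":0,"claw":16},{"dx":0,"dy":0,"dz":0,"ax":0,"ay":0,"az":0,"claw":24},{"dx":0,"dy":0,"dz":0,"ax":0,"ay":0,"az":0,"claw":30},{"dx":0,"dy":0,"dz":-15,"ax":0,"ay":0,"az":0,"claw":30},{"dx":0,"dy":0,"dz":-45,"ax":0,"ay":0,"az":0,"claw":30},{"dx":0,"dy":20,"dz":-80,"ax":0,"ay":0,"az":0,"claw":30},{"dx":0,"dy":45,"dz":-110,"ax":0,"ay":0,"az":0,"claw":30},{"dx":0,"dy":70,"dz":-130,"ax":0,"ay":0,"az":0,"claw":30},{"dx":0,"dy":80,"dz":-140,"ax":0,"ay":0,"az":0,"claw":30},{"dx":0,"dy":80,"dz":-140,"ax":0,"ay":0,"az":0,"claw":30}]' 30
python3 -m pendant '[{"dx":0,"dy":0,"dz":0,"ax":0,"ay":0,"az":0,"claw":30},{"dx":0,"dy":0,"dz":0,"ax":0,"ay":0,"az":0,"claw":30},{"dx":0,"dy":0,"dz":0,"ax":0,"ay":0,"az":0,"claw":30}]' 30
python3 - <<'E'
from z import *
stat();f=grab('wrist');cv2.imwrite('pics/w41.png',f['image'])
s=grab('side');cv2.imwrite('pics/s41.png',s['image'])
t=grab('top');crop(t,140,120,440,330,'t41',a=1.2)
E
```

```text
clock: 39.43
position: [0.5327, 0.1617, 0.0516]
tool_rot: [3.138, 0.001, 0.174]
force: [6.8, -12.9, 7.2]
grip_width: 0.0118
t 39.43 TCP strip [ 20.2 182.6  51.6] grasp [ 20.3 182.7  70.6] rpy [179.8    0.07   9.95] F [  4.4 -13.9   7.2] w 11.8 q [-0.16  0.69 -0.33  1.89  0.37  0.62 -0.56]
clock: 40.27
position: [0.5473, 0.0831, 0.1936]
tool_rot: [3.141, -0.002, 0.173]
force: [0.2, 0.1, -0.7]
grip_width: 0.0301
clock: 40.52
position: [0.5454, 0.0868, 0.1905]
tool_rot: [-3.141, 0.003, 0.178]
force: [0.4, -0.6, -0.3]
grip_width: 0.0297
t 40.52 TCP strip [ 19.7 106.7 190.5] grasp [ 19.7 106.7 209.5] rpy [-179.97    0.15   10.18] F [ 0.3 -0.6 -0.3] w 29.7 q [ 0.05  0.48 -0.42  1.82  0.25  0.9  -0.31]
```

View pics/w41.png

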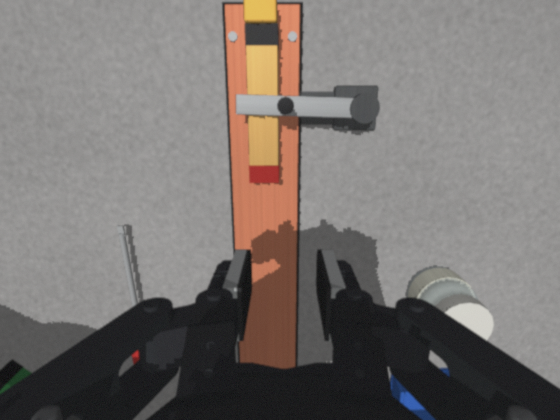

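View pics/t41.png

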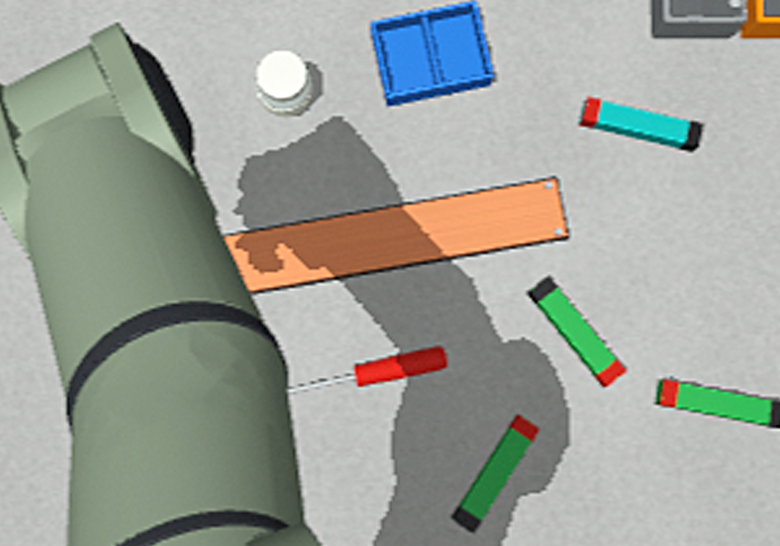

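View pics/s41.png

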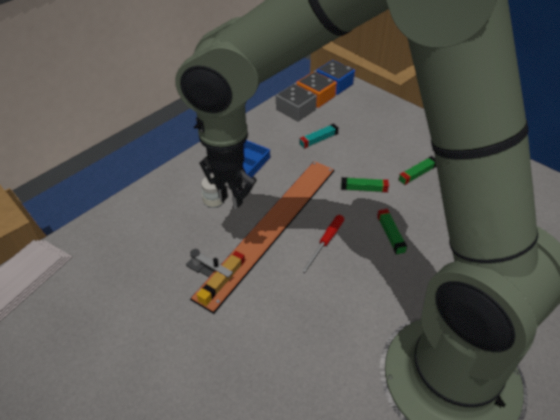

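```bash
python3 - <<'E'
from z import *
f=grab('wrist');crop(f,210,0,400,190,'w42',a=1.2)
t=grab('top')
a=cv2.imread('pics/top0.png')
d=cv2.absdiff(a,t['image']).max(2)
for n,b in (('tray',(280,118,335,165)),('cyan',(360,155,415,182)),('jar',(236,138,266,168)),('greens',(395,262,445,288))): print(n,(d[b[1]:b[3],b[0]:b[2]]>60).sum())
E
```

```text
tray 0
cyan 0
jar 0
greens 0
```

View pics/w42.png

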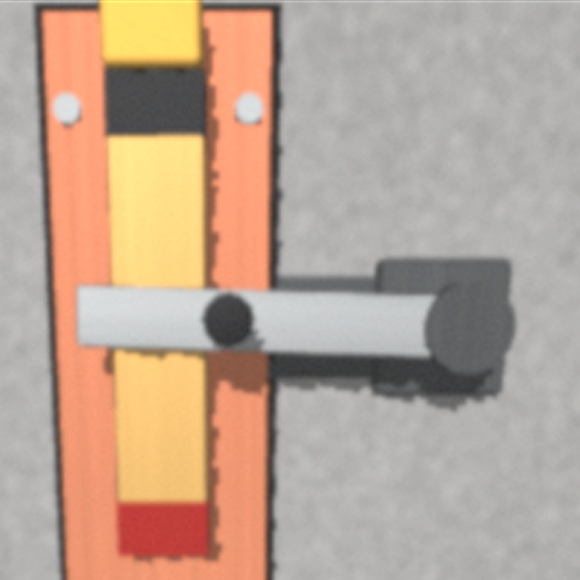

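The bar is against the stop and in line with the strip, the latch is fully across it, and the bystanders match their first picture. I hand the job in.

```bash
python3 -c "
from workcell import job_done,observe
print(observe()['clock']);print(job_done())"
```

```text
40.7667
the job is handed in; nothing more can be done
None
```

I handed the job in at 40.8 s with the bar against the stop and latched. However, at about 3 s I broke the rule against lifting the whole bar clear of the strip.

**The fault:** on my first lift, at the 4 N setting, the bar did not turn in the fingers and rose with them. My pose fit later put the black end about 25 mm above the strip for a moment. I set it down again at once without dropping it, then used a lighter pinch set by finger width, and later turned the tool along with the bar. From then on, the fits put the end on the strip within about 2 mm, which is their accuracy.

**What was done:** I tipped the bar up onto its black end and laid it down, then up onto its red end and down again. I then slid it to the stop and swung the latch across by its knob.

**Last checks:**
- **Stop:** the bar stalled against it at about 16 N, and the last picture shows no gap.
- **In line:** the bar was about 1 mm off the strip's nominal centre line when pushed home, and looks in line with the strip in the last picture.
- **Latch:** it was pushed until it stalled on its own stop, straight across the bar in the last picture.
- **Things lying around:** the tray, jar, cyan bar and one green bar are unchanged from the first top picture. The screwdriver and the other two green bars I judged by eye only; they look undisturbed.
- **Forces:** the highest wrist force I read was about 17 N.

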